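# Gang cam blanks on the swing-arm arbor

## Robot

A 6-joint arm with a two-finger parallel gripper is mounted at the origin on the work surface. World frame = base frame: x ahead of the robot, y to its left, z up, the work surface at z = 0. Lengths are in m, angles in rad, forces in N, time in s.
With the tool pointing down it reaches from about 0.3 to 0.875 m from the base axis. Payload 6.4 kg.
Tool frame: the origin (TCP) lies midway between the tips of the shut fingers; the grasp point (between the pads) lies 19 mm behind it; z points along the fingers, y is the direction in which the jaws open and shut (so a half turn about z gives the same grasp; the last joint's range is limited). The gripper opens to 85 mm and grips with 20 to 120 N. Pads are 22 mm wide; open, the fingers measure 114 mm over their backs; the gripper's body (76 mm by 85 mm) begins 54 mm behind the grasp point. The pads swing forward as they close: fully open they stand 13 mm farther back than shut.
Start: joints at [-1.332, 0.181, 1.607, -0, 1.354, -0.206], TCP at [0.247, -0.519, 0.231] pointing down, gripper open.
Joint ranges: [-2.99, 2.99], [-0.89, 2.07], [0.3, 2.58], [-1.14, 4.28], [0, 2.63], [-3.12, 3.12]. Speed limits (rad/s): [2.57, 2.57, 3.01, 3.14, 3.14, 3.14].

## Interface

Orientations are given as a unit quaternion [w, x, y, z].
In Python, from bench import get_obs, camera, hand_in gives the robot as it stands.
- The arm moves only by the tool drive_tool, never from a script. Its argument "deltas" is a list of rows, each a list of 2 entries, a list of its own where there are three numbers: the shift along the world's x, y, z in m, then the turn about the world's z in rad. A call has 1 to 10 rows; each row shifts and turns the pose as measured when the row begins; what a row does not reach is not made up. A row lasts 1/10 s, in which the tool goes at most 50 mm and 8.59 degrees, less where a joint would pass 70% of its speed; a pose out of reach is approached as far as the arm can. A call is refused whole if a number of a shift passes 0.05 or a number of a turn 0.15, either way. A call with a gripper value outside its range is refused whole. "gripper" is the opening, from 0 (shut) to 1 (fully open), set as the call begins (left out, the last holds). The fingers move at their own pace and stop on an object; the grip force is fixed at half the most. Time passes only in rows, so rows that do not move let the fingers close. It gives the time, the measured TCP pose, the force and the opening at its end, in the units of the state.
- get_obs(): the state, without advancing time (a new reading comes with each control period).
- camera(name): name is "scene" or "top"; returns a dict with "frame" (400x640x3 uint8, red, green, blue), "fx", "fy", "cx", "cy" (pixels), "eye" and "attitude" of the camera in the world. Camera axes: x right, y down, z forward; pixel columns grow to the right and rows downward; lengths in m; the calibration is good to about 2 mm. A picture is of the moment at which its call begins. There is no depth.
- hand_in(): hands the job in, once; it reports no verdict.
The state is a dict: "time_s": time; "q": joint angles; "dq": joint speeds; "joint_efforts": joint torques, N m; "eef_pos": TCP position; "eef_rot": TCP orientation; "wrist_force": force on the tool from outside, world axes, zero at the start; "torque": the same for the moment, N m; "opening": opening from 0.0 (shut) to 1.0 (fully open).
Only numpy, scipy, OpenCV 4.12 (cv2) and the standard library are available. Lean on these libraries where they do the work, as an engineer would, in place of code of your own. Each camera call takes 0.05 s, during which the arm holds its last target.

## Task

Get the cam blanks ready under the guard of the swing-arm fixture. Pull up its locking plunger and twist it so that it stays out, swing the arm out from under the clear guard to its other stop and lock it there with the plunger; then slide every cam blank lying on the bench fully down onto the flatted arbor. Finally unlock in the same way, swing the loaded arm back under the guard and lock it again, and leave the jar, the screwdriver and the parts tin where they stand.

Things in the scene. Friction and masses are not known exactly. Their poses are not given: they have to be found in the camera images.
- fixture: Bench fixture, fixed, grey-green steel base about 160 mm across. Origin on the bench on the vertical pivot axis of its swing arm; z up. In its frame the plunger stands 55 mm along +x; a clear plastic guard plate (150 x 105 mm, underside 155 mm above the bench) lies centred at x 17, y 150 mm, on a post at x 84, y 150 mm.
- swing (a joint): Angle of the swing arm about the vertical pivot, rad, counter-clockwise seen from above: 0 = under the guard (where it starts, locked), 1.571 = swung out, arbor clear of the guard. Stops at -0.02 and 1.59. The plunger drops into a hole at 0 and at 1.571 (play +-0.03, lead-in of about +-0.07); light friction, 1 to 2 N at the post. The arm stays where it is left.
- arbor (a point): Foot of the flatted arbor (upright steel shaft of D section, 30 mm diameter, flat 6 mm from its axis), on its axis at the top of its shoulder (flange of 48 mm), 50 mm above the bench. x points along the arm, away from the pivot (130 mm off), and is the side that the flat faces; z up. The shaft is full for 50 mm above this point, then tapers over another 10 mm to a blunt top. The arm below is 38 mm wide, its top 8 mm below this point.
- post (a point): Push post for swinging the arm: upright steel rod of 18 mm diameter with a black sleeve, on the arm's side lever 100 mm from the pivot (90 degrees counter-clockwise from the arbor). The point lies on its axis, 95 mm above the bench; the rod reaches from 42 to 105 mm.
- plunger (a joint): How far the plunger is pulled up, m: 0 = fully home (locking the arm at a hole), at most 0.024. A spring pushes it down, 8 N when home, 12 N pulled out. Pulled up by 15 mm or more, its T-handle can be twisted; let go when twisted by more than about 0.8 rad it rests on its collar at about 0.0149 and the arm is free to swing. Its tip leaves the hole at about 0.012. Twisted back to 0 (within 0.1 rad) over a hole, it drops home by itself.
- twist (a joint): Angle of the plunger's T-handle, rad, counter-clockwise from above: 0 = in line with the collar's slot (where it can drop home), stop at 1.4. It turns freely only while pulled up by 15 mm or more; friction keeps it where it is left.
- tee (a point): Centre of the plunger's black T-handle, a bar 60 mm long (along this point's y), 14 mm wide (along x), 28 mm high; 100 mm above the bench when home. It rises with the plunger and turns with the twist. Below the bar are a 24 mm round neck and a 33 x 30 mm collar, whose top is 78 mm above the bench.
- cam1: Cam blank: flat aluminium plate 96 x 52 x 16 mm, about 0.18 kg, lying flat, with a D bore (32.4 mm, flat 7.2 mm from its centre: 1.2 mm clearance on the arbor, turning play 0.17 rad). Origin at the bore's centre, underside; x points to the tapered nose (tip 64 mm off) and the bore's flat; z up. Its sides are parallel from x -16 to +24 mm. On the arbor its x points as the arbor's x.
- cam2: Cam blank like cam1 (absent in some starts).
- cam3: Cam blank like cam1 (absent in some starts).
- jar: Amber jar, 66 mm wide and 85 mm high, to be left alone. Origin under its centre.
- driver: Screwdriver with a wooden handle, 190 mm long, lying on the bench, to be left alone. Origin under its middle.
- tin: Open grey parts tin, 90 x 130 x 35 mm, to be left alone. Origin under its centre.

How it is judged:
By the outcome, as a careful person would: the job done as asked, in the order asked, and still so for the second after the job is handed in, with the robot touching nothing.
Of cam1, cam2, cam3 only 2 to 3 are there at a start; the rules pass over those that are not, and their reading is None.
At some moment in a run one of cam1, cam2, cam3 may be knocked a few centimetres aside while the robot is not near it.
Once in a run the grip may slacken for a moment while it holds something.
It also fails if it takes over 210 s, if anything falls off the work surface, if the arm or the gripper's body presses on something with over 40 N, if the wrist force passes 120 N, or if a joint passes its speed limit or range.

## Working session

There is one attempt and no reset: what is moved stays moved. The work goes in short steps, Python scripts to look and compute and a tool call to move; the robot and the scene stay as the last step left them, time stands still between calls to the robot, and variables do not carry over. Pictures are saved under pics/ and viewed, and the job is handed in when it is done.

Besides the shell and the picture viewer there is one more tool, called as a command line: name --argument value ..., lists and objects as JSON in quotes. drive_tool: Moves the arm, as the interface text tells. Its arguments: {"type":"object","properties":{"deltas":{"type":"array","items":{"type":"array"}},"gripper":{"type":"number"}},"required":["deltas"]}

```bash
ls; mkdir -p pics
cat > h.py <<'E'
import numpy as np, cv2
from scipy.spatial.transform import Rotation as R
from bench import get_obs, camera, hand_in
def snap(name,fn):
    c=camera(name); f=np.array(c['frame']); cv2.imwrite('pics/'+fn,cv2.cvtColor(f,cv2.COLOR_RGB2BGR)); return c
E
python3 - <<'E'
from h import *
print(get_obs())
for n in('scene','top'):
    c=snap(n,n+'0.png'); print({k:v for k,v in c.items() if k!='frame'})
E
```

```text
pics
{'time_s': 0.0, 'q': array([-1.33229063e+00,  1.81558264e-01,  1.60802197e+00,  6.07078423e-06,
        1.35382890e+00, -2.06278546e-01]), 'dq': array([ 3.66430169e-04,  2.96570284e-04, -1.80346917e-05,  8.48102608e-04,
       -2.29334713e-03,  1.40516388e-03]), 'joint_efforts': array([-8.20552250e-04, -4.44869399e+01, -3.51341128e+01, -3.93187820e-04,
        9.03571432e-03, -6.62383684e-06]), 'eef_pos': array([ 0.24729248, -0.51847533,  0.23036774]), 'eef_rot': array([-9.08168831e-04,  9.75372369e-01,  2.20562728e-01, -1.16710948e-05]), 'wrist_force': array([ 0.58956011, -0.56671347, -1.24426467]), 'torque': array([-0.03133633,  0.00399521,  0.02815171]), 'opening': 0.9980754379731664}
{'fx': 498.84508972700706, 'fy': 498.84508972700706, 'cx': 327.25576520368224, 'cy': 205.53892907734797, 'eye': array([ 1.20190737, -0.75011398,  1.12319933]), 'attitude': array([-0.34690641,  0.87619848,  0.30728308, -0.13232259])}
{'fx': 462.3695959287121, 'fy': 462.3695959287121, 'cx': 317.61633228108496, 'cy': 201.81412649146492, 'eye': array([ 0.48605662, -0.00702592,  1.51032732]), 'attitude': array([-0.02448301,  0.71103101, -0.70243309,  0.02057304])}
```

View pics/scene0.png

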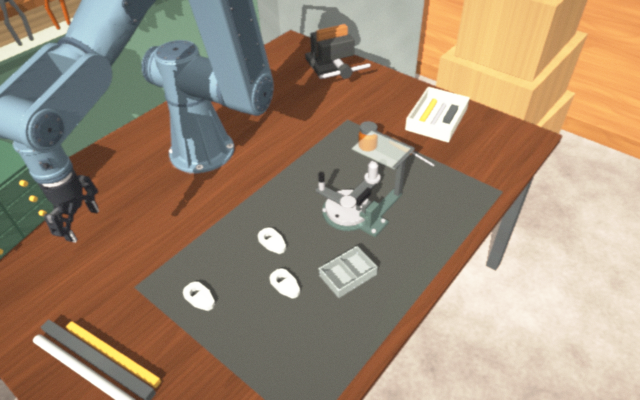

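View pics/top0.png

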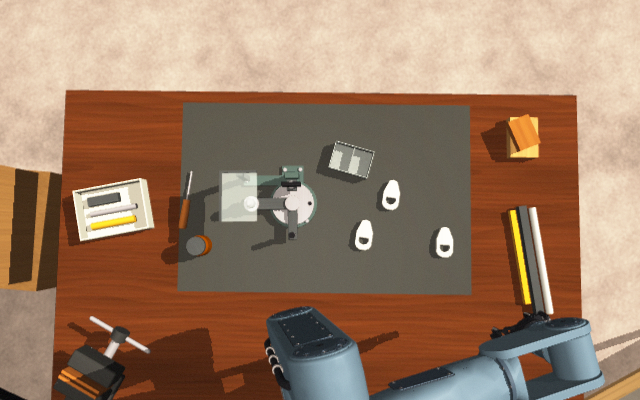

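```bash
cat >> h.py <<'E'
def Rc(c):
    q=np.array(c['attitude']); return R.from_quat([q[1],q[2],q[3],q[0]]).as_matrix()
def proj(c,P):
    p=(np.atleast_2d(P)-c['eye'])@Rc(c); return np.c_[c['fx']*p[:,0]/p[:,2]+c['cx'],c['fy']*p[:,1]/p[:,2]+c['cy']]
def ray(c,u,v,z):
    d=Rc(c)@np.array([(u-c['cx'])/c['fx'],(v-c['cy'])/c['fy'],1.]); return c['eye']+d*(z-c['eye'][2])/d[2]
def crop(c,x0,x1,y0,y1,s,fn):
    f=cv2.cvtColor(np.array(c['frame']),cv2.COLOR_RGB2BGR)[y0:y1,x0:x1]
    cv2.imwrite('pics/'+fn,cv2.resize(f,None,fx=s,fy=s,interpolation=cv2.INTER_CUBIC))
E
python3 - <<'E'
from h import *
c=camera('top')
crop(c,175,335,130,280,5,'t1.png')
crop(c,320,470,130,280,5,'t2.png')
s=camera('scene')
crop(s,300,430,120,240,5,'s1.png')
print(proj(c,[[.5,0,0],[.6,0,0],[.5,.1,0]]))
f=cv2.cvtColor(c['frame'],cv2.COLOR_RGB2HSV)
m=((f[...,2]>150)&(f[...,1]<60)).astype(np.uint8)
m[:,:320]=0;m[:,470:]=0;m[:170]=0;m[280:]=0
n,l,st,ce=cv2.connectedComponentsWithStats(m)
for i in range(1,n):
    if st[i,4]>80: print(st[i],ce[i],ray(c,*ce[i],.016))
E
```

```text
[[317.89486013 227.02640078]
 [318.27008049 196.45580486]
 [287.25178861 226.6494844 ]]
[382 180  18  30 379] [391.10026385 194.79419525] [ 0.60700634 -0.23589008  0.016     ]
[355 220  18  31 386] [364.02331606 234.80829016] [ 0.4766412  -0.14900604  0.016     ]
[436 227  18  31 392] [444.29591837 242.04846939] [ 0.45660564 -0.40716011  0.016     ]
```

```bash
ls pics
```

```text
s1.png
scene0.png
t1.png
t2.png
top0.png
```

View pics/t1.png

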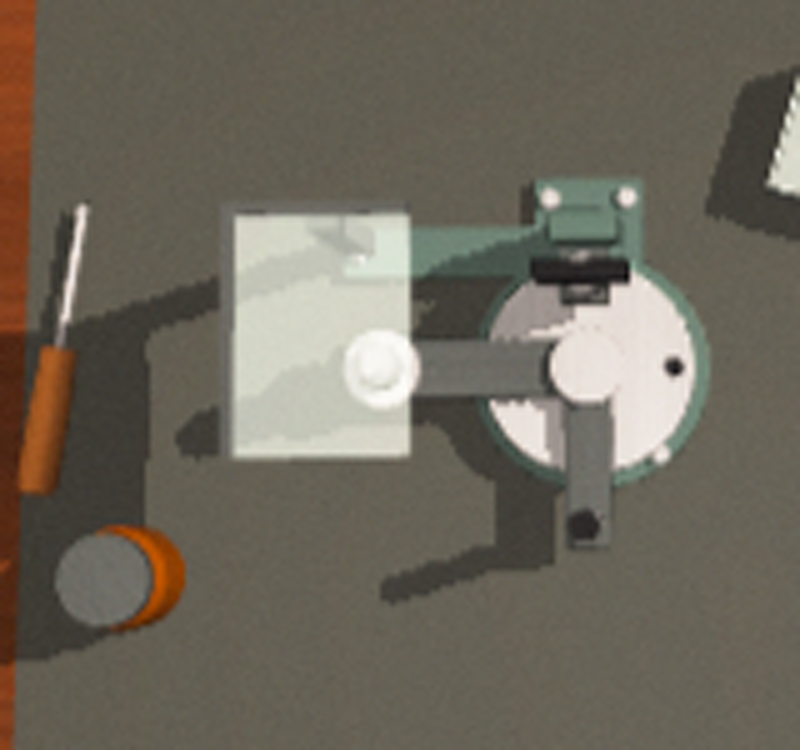

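View pics/t2.png

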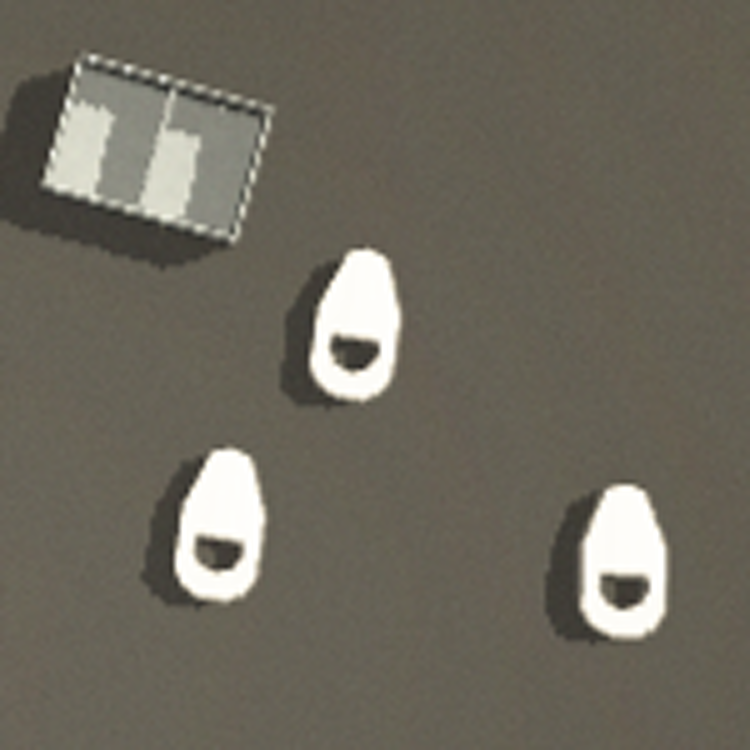

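View pics/s1.png

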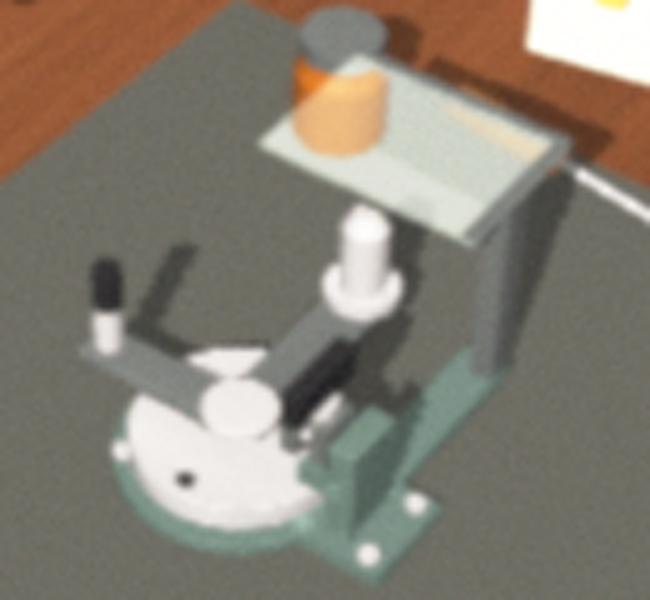

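```bash
cat >> h.py <<'E'
from scipy.optimize import least_squares
def tri(ct,uvt,cs,uvs,x0=(.55,.05,.08)):
    f=lambda P: np.r_[(proj(ct,P)-uvt).ravel(),(proj(cs,P)-uvs).ravel()]
    r=least_squares(f,x0); return r.x,np.abs(r.fun).max()
E
python3 - <<'E'
from h import *
c=camera('top'); s=camera('scene')
T=lambda u,v:np.array([u/5+175,v/5+130])-.4; S=lambda u,v:np.array([u/5+300,v/5+120])-.4
for n,a,b in [('bracket',T(583,222),S(365,432)),('arb',T(380,366),S(366,213)),('post',T(583,525),S(106,265)),('hub',T(587,366),S(240,403)),('teetop',T(580,268),S(318,378)),('bolt1',T(627,197),S(368,553)),('guard corner',T(408,457),S(262,143)),('hole',T(675,367),S(185,480))]:
    print(n,a,b,tri(c,a,s,b))
obs=[((0.055,0,.114),T(580,270),None),((-.1,0,.105),T(583,525),S(106,265)),((0,.13,.110),T(380,366),S(366,213))]
def pt(p,P):
    x,y,t=p; return np.array([x+np.cos(t)*P[0]-np.sin(t)*P[1],y+np.sin(t)*P[0]+np.cos(t)*P[1],P[2]])
def f(p):
    r=[]
    for P,a,b in obs:
        w=pt(p,P)
        if a is not None:r+=list((proj(c,w)-a)[0])
        if b is not None:r+=list((proj(s,w)-b)[0])
    return r
r=least_squares(f,(.58,.08,0)); print(r.x,np.round(r.fun,2)); p=r.x
for n,P in [('tee',(.055,0,.1)),('arbor0',(0,.13,.05)),('arbor out',(-.13,0,.05)),('post0',(-.1,0,.095)),('post out',(0,-.1,.095))]: print(n,pt(p,P))
f=cv2.cvtColor(c['frame'],cv2.COLOR_RGB2BGR)
E
```

```text
bracket [291.2 174. ] [372.6 206. ] (array([0.6642128 , 0.08577537, 0.08070056]), np.float64(0.48444473895216333))
arb [250.6 202.8] [372.8 162.2] (array([0.57301004, 0.2070311 , 0.11356639]), np.float64(1.4171215631417908))
post [291.2 234.6] [320.8 172.6] (array([0.47606713, 0.08087485, 0.10815427]), np.float64(0.4212394271538642))
hub [292.  202.8] [347.6 200.2] (array([0.57606701, 0.08353501, 0.05063175]), np.float64(0.401270534327125))
teetop [290.6 183.2] [363.2 195.2] (array([0.63185534, 0.08470195, 0.10576136]), np.float64(0.10760601949442616))
bolt1 [300. 169.] [373.2 230.2] (array([0.68858382, 0.06114013, 0.01430123]), np.float64(0.24812243849754623))
guard corner [256.2 221. ] [352.  148.2] (array([0.51533974, 0.18137144, 0.15648569]), np.float64(0.6406763115330136))
hole [309.6 203. ] [336.6 215.6] (array([0.57742485, 0.02841635, 0.03064844]), np.float64(0.43123188278070756))
[0.57461679 0.08140279 0.01330443] [ 0.59 -0.02  0.03  0.16 -0.93  0.75 -2.17 -1.   -0.67  0.31]
tee [0.62961192 0.08213451 0.1       ]
arbor0 [0.57288726 0.21139128 0.05      ]
arbor out [0.44462829 0.07967326 0.05      ]
post0 [0.47462564 0.08007239 0.095     ]
post out [ 0.57594719 -0.01858836  0.095     ]
```

drive_tool --deltas '[[[0.02,0.032,0.005],0.06],[[0.02,0.032,0.005],0.06],[[0.02,0.032,0],0.06],[[0.02,0.032,0],0.06],[[0.02,0.032,0],0.06],[[0.02,0.032,0],0.06],[[0.02,0.032,0],0.06],[[0.02,0.032,0],0.06],[[0.02,0.032,0],0.06],[[0.02,0.032,0],0.06]]' --gripper 0.5

```text
time_s: 1.3
eef_pos: [0.4499, -0.1903, 0.2414]
eef_rot: [0.001, 0.863, 0.505, 0.0]
wrist_force: [0.2, 0.7, 0.3]
opening: 0.499
```

drive_tool --deltas '[[[0.018,0.027,0],0.052],[[0.018,0.027,0],0.052],[[0.018,0.027,0],0.052],[[0.018,0.027,0],0.052],[[0.018,0.027,0],0.052],[[0.018,0.027,0],0.052],[[0.018,0.027,0],0.052],[[0.018,0.027,0],0.052],[[0.018,0.027,0],0.052],[[0.018,0.027,0],0.052]]'

```text
time_s: 2.3
eef_pos: [0.6361, 0.0938, 0.2417]
eef_rot: [0.002, 0.695, 0.719, 0.001]
wrist_force: [-0.3, -0.2, 0.8]
opening: 0.5
```

```bash
cat >> h.py <<'E'
def st():
    o=get_obs(); q=o['eef_rot']; 
    print('t',round(o['time_s'],2),'pos',np.round(o['eef_pos'],4),'jaw',round(2*np.arctan2(q[2],q[1])-np.pi/2,3),'F',np.round(o['wrist_force'],1),'T',np.round(o['torque'],2),'op',round(o['opening'],3),'q',np.round(o['q'],2)); return o
E
python3 -c "
from h import *
st();c=snap('scene','a.png');crop(c,240,440,80,240,4,'a1.png')
c=camera('top');crop(c,230,330,140,240,5,'a2.png')"
```

```text
t 2.3 pos [0.6361 0.0938 0.2417] jaw 0.033 F [-0.3 -0.2  0.8] T [-0.05  0.03  0.01] op 0.5 q [-0.04  0.32  1.42 -0.    1.4  -0.07]
```

View pics/a1.png

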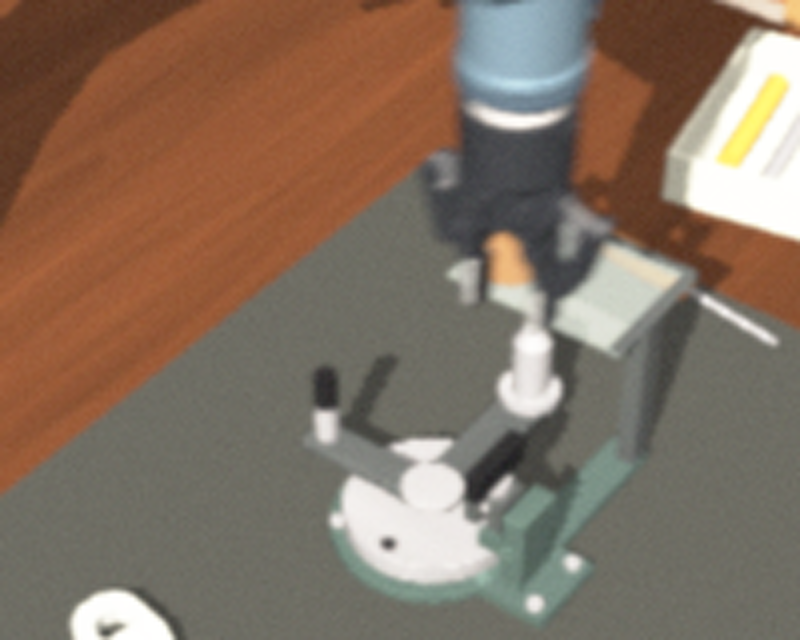

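drive_tool --deltas '[[[-0.006,-0.011,-0.03],-0.02],[[0,0,-0.04],0],[[0,0,-0.03],0],[[0,0,0],0]]'

```text
time_s: 2.8
eef_pos: [0.6303, 0.0843, 0.1399]
eef_rot: [0.003, 0.702, 0.712, 0.002]
wrist_force: [-0.8, -0.5, 0.2]
opening: 0.503
```

```bash
python3 -c "
from h import *
st();c=snap('scene','b.png');crop(c,280,440,120,240,5,'b1.png')"
```

```text
t 2.8 pos [0.6303 0.0843 0.1399] jaw 0.015 F [-0.8 -0.5  0.2] T [ 0.01  0.02 -0.01] op 0.503 q [-0.05  0.4   1.53 -0.    1.21 -0.07]
```

View pics/b1.png

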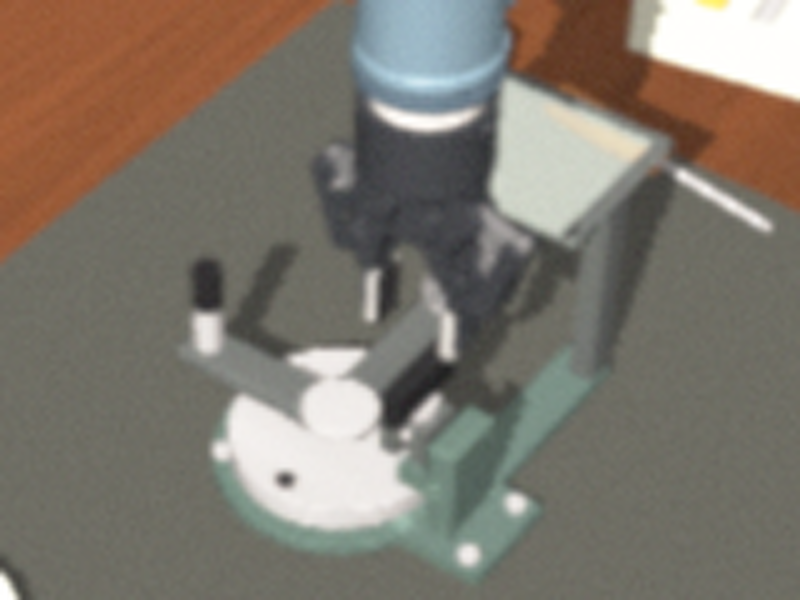

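drive_tool --deltas '[[[0,-0.001,-0.03],0],[[0,0,-0.021],0],[[0,0,0],0]]'

```text
time_s: 3.15
eef_pos: [0.6361, 0.0819, 0.0977]
eef_rot: [0.008, 0.702, 0.712, 0.007]
wrist_force: [-0.1, -0.4, -0.5]
opening: 0.501
```

drive_tool --deltas '[[[0,0,0],0],[[0,0,0],0],[[0,0,0],0],[[0,0,0],0],[[0,0,0],0]]' --gripper 0.0

```text
time_s: 3.65
eef_pos: [0.6316, 0.0815, 0.1018]
eef_rot: [0.005, 0.702, 0.712, 0.003]
wrist_force: [-0.3, -0.1, -9.6]
opening: 0.142
```

```bash
python3 -c "
from h import *
st();c=snap('scene','c.png');crop(c,280,440,120,240,5,'c1.png')"
```

```text
t 3.65 pos [0.6316 0.0815 0.1018] jaw 0.015 F [-0.3 -0.1 -9.6] T [-0.04 -0.37  0.16] op 0.142 q [-0.06  0.44  1.55 -0.    1.14 -0.07]
```

View pics/c1.png

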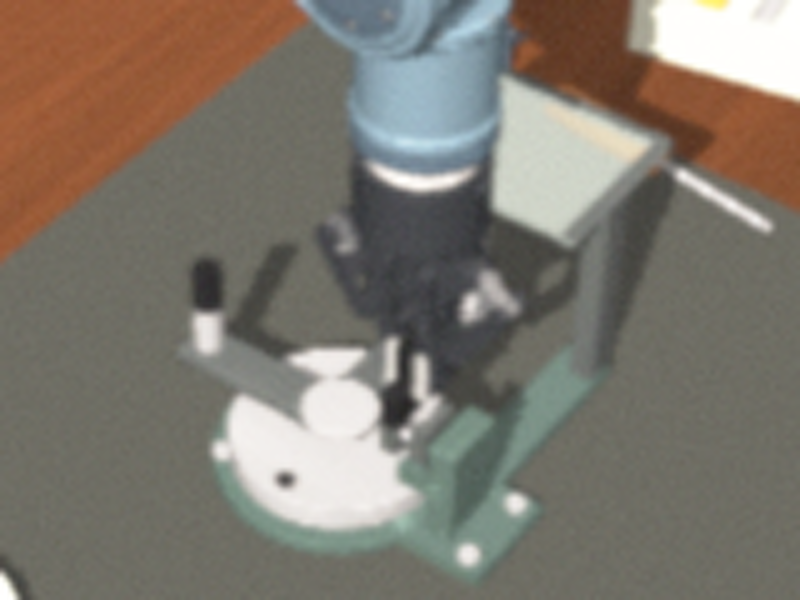

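drive_tool --deltas '[[[0,0,0.006],0],[[0,0,0.004],0],[[0,0,0],0]]'

```text
time_s: 4.0
eef_pos: [0.6316, 0.0816, 0.1118]
eef_rot: [0.005, 0.702, 0.712, 0.002]
wrist_force: [0.6, -0.7, -10.5]
opening: 0.144
```

drive_tool --deltas '[[[0,0,0.005],0],[[0,0,0.003],0],[[0,0,0],0]]'

```text
time_s: 4.3
eef_pos: [0.6315, 0.0816, 0.1196]
eef_rot: [0.005, 0.702, 0.712, 0.002]
wrist_force: [1.9, -0.4, -13.8]
opening: 0.143
```

```bash
python3 -c "
from h import *
st();c=snap('scene','d.png');crop(c,280,440,120,240,5,'d1.png')"
```

```text
t 4.3 pos [0.6315 0.0816 0.1196] jaw 0.015 F [  1.9  -0.4 -13.8] T [ 0.01 -0.6   0.19] op 0.143 q [-0.06  0.42  1.54 -0.    1.17 -0.07]
```

View pics/d1.png

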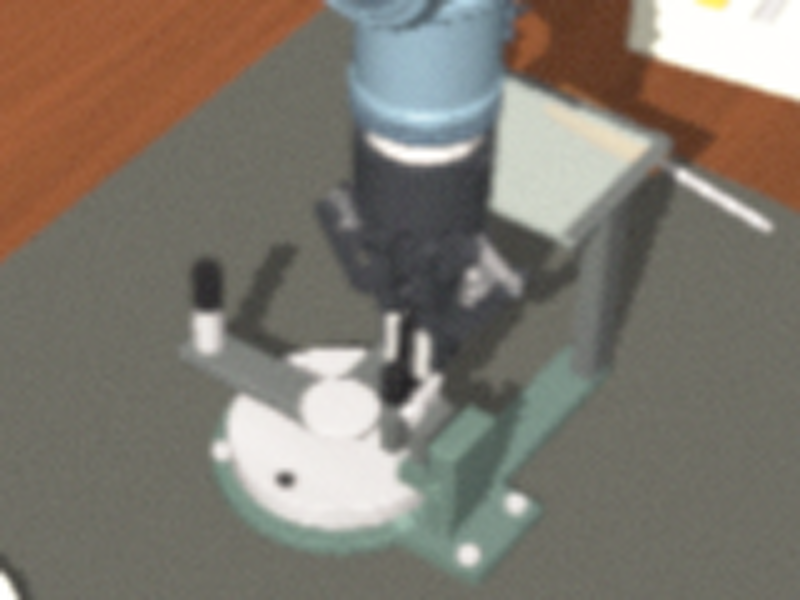

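drive_tool --deltas '[[[0,0,0],0.1],[[0,0,0],0.1],[[0,0,0],0.1]]'

```text
time_s: 4.65
eef_pos: [0.6325, 0.0818, 0.1194]
eef_rot: [0.005, 0.584, 0.811, 0.004]
wrist_force: [3.6, 0.6, -13.0]
opening: 0.149
```

```bash
python3 -c "
from h import *
st()"
```

```text
t 4.65 pos [0.6325 0.0818 0.1194] jaw 0.322 F [  3.6   0.6 -13. ] T [ 0.14 -0.74 -0.03] op 0.149 q [-0.06  0.42  1.54  0.    1.17 -0.38]
```

drive_tool --deltas '[[[0,0,0],0.12],[[0,0,0],0.12],[[0,0,0],0.12],[[0,0,0],0.12],[[0,0,0],0.12],[[0,0,0],0.12],[[0,0,0],0.12],[[0,0,0],0.08],[[0,0,0],0]]'

```text
time_s: 5.55
eef_pos: [0.6347, 0.0844, 0.1187]
eef_rot: [0.003, 0.146, 0.989, 0.01]
wrist_force: [3.1, 0.4, -13.0]
opening: 0.146
```

```bash
python3 -c "
from h import *
st();c=snap('scene','e.png');crop(c,280,440,120,240,5,'e1.png')"
```

```text
t 5.55 pos [0.6347 0.0844 0.1187] jaw 1.279 F [  3.1   0.4 -13. ] T [-0.06 -0.5   0.03] op 0.146 q [-0.06  0.43  1.53  0.02  1.17 -1.35]
```

View pics/e1.png

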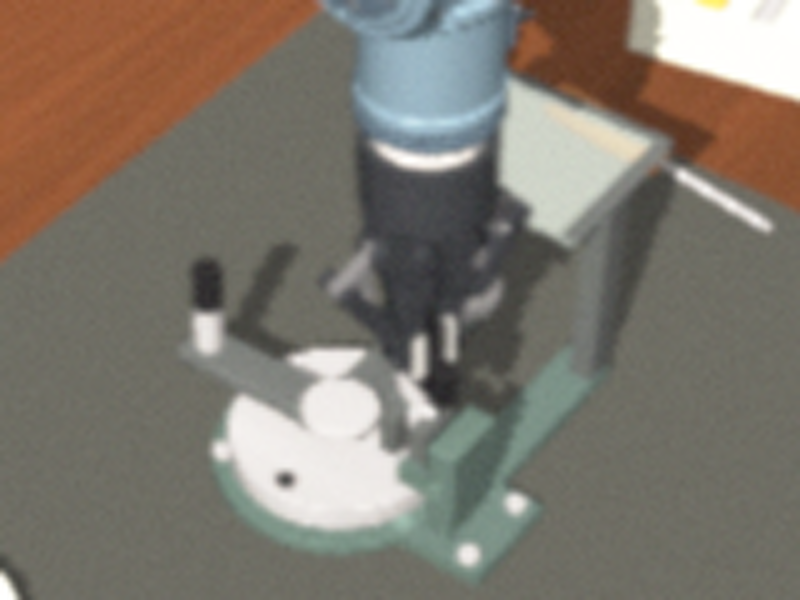

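drive_tool --deltas '[[[0,0,-0.003],0],[[0,0,0],0]]'

```text
time_s: 5.8
eef_pos: [0.6348, 0.0844, 0.1158]
eef_rot: [0.003, 0.148, 0.989, 0.01]
wrist_force: [2.6, 0.6, -12.7]
opening: 0.149
```

drive_tool --deltas '[[[0,0,0],0],[[0,0,0],0],[[0,0,0],0]]' --gripper 0.45

```text
time_s: 6.1
eef_pos: [0.6376, 0.0841, 0.1208]
eef_rot: [0.006, 0.149, 0.989, 0.01]
wrist_force: [0.1, -0.2, 0.1]
opening: 0.451
```

drive_tool --deltas '[[[0,0,0.04],0],[[0,0,0.04],0],[[0,0,0.04],0],[[-0.03,0,0.02],0.05],[[-0.04,0,0],0.05],[[-0.04,0,0],0.05],[[-0.04,0,0],0.05],[[-0.01,0,0],0.05]]'

```text
time_s: 6.9
eef_pos: [0.4763, 0.0831, 0.2761]
eef_rot: [0.014, 0.022, 1.0, 0.011]
wrist_force: [0.3, -0.2, 0.4]
opening: 0.45
```

```bash
python3 -c "
from h import *
st();c=snap('scene','f.png');crop(c,280,440,120,240,5,'f1.png')"
```

```text
t 6.9 pos [0.4763 0.0831 0.2761] jaw 1.528 F [ 0.3 -0.2  0.4] T [-0.02 -0.04 -0.  ] op 0.45 q [-0.09 -0.09  1.8   0.02  1.41 -1.62]
```

View pics/f1.png

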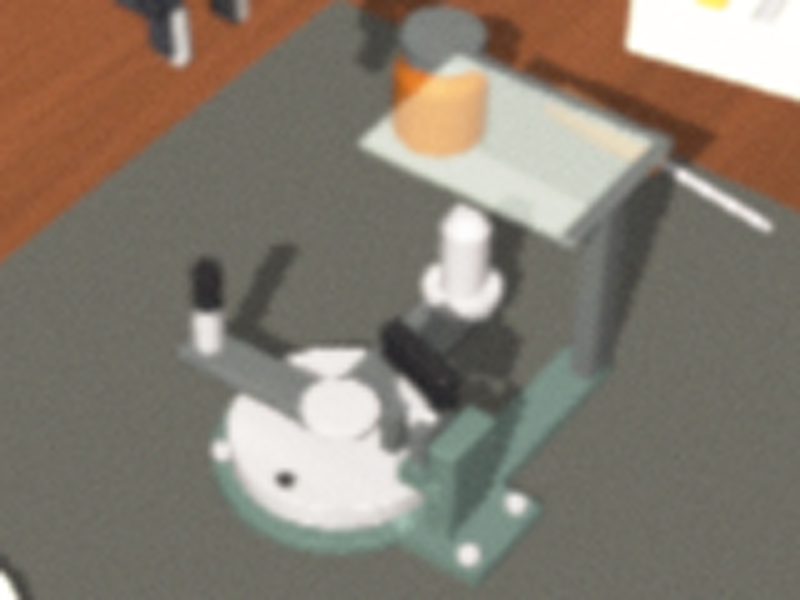

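drive_tool --deltas '[[[0,0,-0.01],-0.15],[[0,0,-0.01],-0.15],[[0,0,-0.01],-0.15],[[0,0,-0.01],-0.15],[[0,0,-0.01],-0.15],[[0,0,-0.01],-0.15],[[0,0,-0.01],-0.15],[[0,0,-0.01],-0.15],[[0,0,-0.01],-0.15],[[0,0,0],-0.15]]'

```text
time_s: 7.95
eef_pos: [0.4872, 0.0819, 0.1956]
eef_rot: [0.03, 0.699, 0.715, -0.004]
wrist_force: [-0.9, 1.1, -0.3]
opening: 0.448
```

drive_tool --deltas '[[[0,0,0],-0.15],[[0,0,0],-0.15],[[0,0,0],-0.15],[[0,0,0],-0.15],[[0,0,0],-0.15],[[0,0,0],-0.15],[[0,0,0],-0.15],[[0,0,0],-0.15],[[0,0,0],-0.15],[[0,0,0],-0.15]]'

```text
time_s: 8.95
eef_pos: [0.4992, 0.0815, 0.2041]
eef_rot: [0.025, 0.998, 0.047, -0.017]
wrist_force: [-0.2, -0.8, -0.2]
opening: 0.45
```

```bash
python3 -c "
from h import *
st()"
```

```text
t 8.95 pos [0.4992 0.0815 0.2041] jaw -1.478 F [-0.2 -0.8 -0.2] T [ 0.06  0.02 -0.02] op 0.45 q [-0.04  0.08  1.78 -0.05  1.31  1.45]
```

```bash
cat >> h.py <<'E'
def tilt(q):
    w,x,y,z=q; return np.round(R.from_quat([x,y,z,w]).as_matrix()[:,2]*1000).astype(int)
_st=st
def st():
    o=_st(); print('toolz mrad',tilt(o['eef_rot'])); return o
E
python3 -c "
from h import *
for q in [[.001,.863,.505,0],[.002,.695,.719,.001],[.003,.702,.712,.002],[.008,.702,.712,.007],[.005,.702,.712,.003],[.005,.584,.811,.004],[.003,.146,.989,.01],[.006,.149,.989,.01],[.014,.022,1,.011],[.03,.699,.715,-.004],[.025,.998,.047,-.017]]: print(tilt(q))
st()"
```

```text
[    1    -2 -1000]
[    4    -1 -1000]
[    7    -1 -1000]
[   21    -1 -1000]
[   11    -3 -1000]
[   13     1 -1000]
[    9    19 -1000]
[   15    18 -1000]
[  28   21 -999]
[  37  -48 -998]
[ -32  -52 -998]
t 8.95 pos [0.4992 0.0815 0.2041] jaw -1.478 F [-0.2 -0.8 -0.2] T [ 0.06  0.02 -0.02] op 0.45 q [-0.04  0.08  1.78 -0.05  1.31  1.45]
toolz mrad [ -32  -51 -998]
```

drive_tool --deltas '[[[-0.003,0,0],-0.05],[[-0.003,0,0],-0.03],[[-0.003,0,0],0],[[0,0,0],0]]'

```text
time_s: 9.35
eef_pos: [0.4946, 0.081, 0.2073]
eef_rot: [0.024, 1.0, 0.001, -0.014]
wrist_force: [-0.6, -0.3, -0.8]
opening: 0.449
```

```bash
python3 -c "
from h import *
st()"
```

```text
t 9.35 pos [0.4946 0.081  0.2073] jaw -1.57 F [-0.6 -0.3 -0.8] T [ 0.02  0.02 -0.03] op 0.449 q [-0.04  0.07  1.79 -0.05  1.32  1.54]
toolz mrad [ -29  -49 -998]
```

drive_tool --deltas '[[[0,0,-0.05],0],[[0,0,0],0],[[0,0,0],0]]'

```text
time_s: 9.65
eef_pos: [0.4979, 0.0809, 0.1597]
eef_rot: [0.025, 1.0, 0.001, -0.011]
wrist_force: [0.5, 0.2, 0.6]
opening: 0.45
```

```bash
python3 -c "
from h import *
st()"
```

```text
t 9.65 pos [0.4979 0.0809 0.1597] jaw -1.569 F [0.5 0.2 0.6] T [ 0.05 -0.03  0.01] op 0.45 q [-0.04  0.12  1.83 -0.05  1.21  1.55]
toolz mrad [ -22  -49 -999]
```

drive_tool --deltas '[[[0,0,0.01],0],[[0,0,0.02],0],[[0,0,0.01],0],[[0,0,0.005],0],[[0,0,0.0],0]]'

```text
time_s: 10.15
eef_pos: [0.5015, 0.0808, 0.2156]
eef_rot: [0.025, 1.0, 0.001, -0.006]
wrist_force: [-0.2, 0.4, 0.0]
opening: 0.444
```

```bash
python3 -c "
from h import *
st()"
```

```text
t 10.15 pos [0.5015 0.0808 0.2156] jaw -1.568 F [-0.2  0.4  0. ] T [ 0.04 -0.01  0.03] op 0.444 q [-0.04  0.06  1.77 -0.05  1.32  1.54]
toolz mrad [ -11  -50 -999]
```

drive_tool --deltas '[[[0,0,0],-0.15],[[0,0,0],-0.15],[[0,0,0],-0.15],[[0,0,0],-0.15],[[0,0,0],-0.15],[[0,0,0],-0.15],[[0,0,0],-0.15],[[0,0,0],-0.1],[[0,0,0],0]]'

```text
time_s: 11.05
eef_pos: [0.5004, 0.081, 0.2149]
eef_rot: [0.019, 0.836, -0.548, -0.019]
wrist_force: [-0.8, -0.6, 1.0]
opening: 0.451
```

```bash
python3 -c "
from h import *
st()"
```

```text
t 11.05 pos [0.5004 0.081  0.2149] jaw -2.731 F [-0.8 -0.6  1. ] T [ 0.   -0.02 -0.05] op 0.451 q [-0.07  0.08  1.75 -0.01  1.36  2.67]
toolz mrad [ -52  -10 -999]
```

drive_tool --deltas '[[[0,0,-0.04],0],[[0,0,0],0],[[0,0,0.04],0],[[0,0,0],0],[[0,0,-0.04],0],[[0,0,0],0],[[0,0,0.04],0],[[0,0,0.0],0]]'

```text
time_s: 11.85
eef_pos: [0.5024, 0.0811, 0.2233]
eef_rot: [0.018, 0.841, -0.541, -0.017]
wrist_force: [1.1, -0.1, 0.8]
opening: 0.45
```

```bash
python3 -c "
from h import *
st()"
```

```text
t 11.85 pos [0.5024 0.0811 0.2233] jaw -2.715 F [ 1.1 -0.1  0.8] T [-0.   -0.05  0.05] op 0.45 q [-0.06  0.08  1.74 -0.01  1.37  2.65]
toolz mrad [ -49  -11 -999]
```

drive_tool --deltas '[[[0.04,0,0],0],[[0.04,0,0],0],[[0,0,0],0],[[0,0,0],0]]'

```text
time_s: 12.25
eef_pos: [0.5839, 0.0816, 0.2289]
eef_rot: [0.018, 0.842, -0.539, -0.017]
wrist_force: [0.2, -0.3, -0.4]
opening: 0.446
```

```bash
python3 -c "
from h import *
st()"
```

```text
t 12.25 pos [0.5839 0.0816 0.2289] jaw -2.71 F [ 0.2 -0.3 -0.4] T [ 0.03  0.04 -0.01] op 0.446 q [-0.05  0.25  1.53 -0.01  1.41  2.66]
toolz mrad [ -48  -12 -999]
```

drive_tool --deltas '[[[-0.04,0,0],0],[[-0.04,0,0],0],[[-0.02,0,0],0],[[0,0,0],0],[[0,0,0],0]]'

```text
time_s: 12.75
eef_pos: [0.4787, 0.0818, 0.2309]
eef_rot: [0.018, 0.843, -0.538, -0.017]
wrist_force: [0.7, 0.7, 0.3]
opening: 0.448
```

```bash
python3 -c "
from h import *
st()"
```

```text
t 12.75 pos [0.4787 0.0818 0.2309] jaw -2.707 F [0.7 0.7 0.3] T [ 0.02 -0.02 -0.07] op 0.448 q [-0.07  0.01  1.79 -0.02  1.38  2.64]
toolz mrad [ -48  -12 -999]
```

drive_tool --deltas '[[[0,0,0.03],0],[[0,0,0.03],0],[[0,0,0.03],0],[[0,0,0.03],0],[[0,0,0],0]]'

```text
time_s: 13.25
eef_pos: [0.4809, 0.0816, 0.3578]
eef_rot: [0.017, 0.843, -0.538, -0.016]
wrist_force: [0.7, 1.0, 0.2]
opening: 0.45
```

```bash
python3 -c "
from h import *
st()"
```

```text
t 13.25 pos [0.4809 0.0816 0.3578] jaw -2.706 F [0.7 1.  0.2] T [ 0.06 -0.01  0.02] op 0.45 q [-0.07 -0.06  1.61 -0.01  1.64  2.64]
toolz mrad [ -45  -12 -999]
```

drive_tool --deltas '[[[0,0,-0.03],0],[[0,0,-0.03],0],[[0,0,-0.03],0],[[0,0,-0.03],0],[[0,0,0],0]]'

```text
time_s: 13.75
eef_pos: [0.4848, 0.0812, 0.2366]
eef_rot: [0.015, 0.843, -0.537, -0.012]
wrist_force: [-0.2, 0.5, -0.8]
opening: 0.452
```

```bash
python3 -c "
from h import *
st()"
```

```text
t 13.75 pos [0.4848 0.0812 0.2366] jaw -2.706 F [-0.2  0.5 -0.8] T [-0.05  0.   -0.04] op 0.452 q [-0.07  0.02  1.78 -0.02  1.39  2.64]
toolz mrad [ -37  -12 -999]
```

drive_tool --deltas '[[[0,0,0.05],0],[[0,0,0.05],0],[[0,0,0.04],0],[[0,0,0],0],[[0,0,-0.05],0],[[0,0,-0.05],0],[[0,0,-0.05],0],[[0,0,-0.04],0],[[0,0,0],0],[[0,0,0],0]]'

```text
time_s: 14.75
eef_pos: [0.4894, 0.0808, 0.1996]
eef_rot: [0.011, 0.843, -0.537, -0.005]
wrist_force: [1.1, 0.1, 1.3]
opening: 0.451
```

```bash
python3 -c "
from h import *
st()"
```

```text
t 14.75 pos [0.4894 0.0808 0.1996] jaw -2.705 F [1.1 0.1 1.3] T [-0.04 -0.02 -0.03] op 0.451 q [-0.07  0.05  1.82 -0.02  1.29  2.64]
toolz mrad [  -21   -13 -1000]
```

drive_tool --deltas '[[[0,0,0.05],0],[[0,0,0.05],0],[[0,0,0.04],0],[[0,0,0],0],[[0,0,-0.05],0],[[0,0,-0.05],0],[[0,0,-0.05],0],[[0,0,0],0],[[0,0,0],0]]'

```text
time_s: 15.65
eef_pos: [0.4994, 0.0803, 0.22]
eef_rot: [0.001, 0.843, -0.537, 0.014]
wrist_force: [0.9, 0.5, 0.8]
opening: 0.453
```

drive_tool --deltas '[[[-0.002,0,0],0.15],[[-0.002,0,0],0.15],[[-0.002,0,0],0.15],[[-0.002,0,0],0.15],[[-0.002,0,0],0.15],[[-0.002,0,0],0.15],[[-0.002,0,0],0.15],[[-0.002,0,0],0.08],[[0,0,0],0]]'

```text
time_s: 16.55
eef_pos: [0.5008, 0.0793, 0.2591]
eef_rot: [-0.013, 0.999, 0.004, 0.034]
wrist_force: [-0.3, 0.0, 0.2]
opening: 0.449
```

```bash
python3 -c "
from h import *
st()"
```

```text
t 16.55 pos [0.5008 0.0793 0.2591] jaw -1.562 F [-0.3  0.   0.2] T [ 0.01  0.03 -0.05] op 0.449 q [-0.1  -0.05  1.8   0.03  1.33  1.46]
toolz mrad [  69   26 -997]
```

drive_tool --deltas '[[[0,0,0],0],[[0,0,0],0],[[0,0,0],0],[[0,0,0],0],[[0,0,0],0]]'

```text
time_s: 17.05
eef_pos: [0.5037, 0.0792, 0.2657]
eef_rot: [-0.012, 0.999, 0.001, 0.039]
wrist_force: [-0.9, 0.4, -0.4]
opening: 0.45
```

```bash
python3 -c "
from h import *
print(st())"
```

```text
t 17.05 pos [0.5037 0.0792 0.2657] jaw -1.568 F [-0.9  0.4 -0.4] T [-0.08  0.02 -0.01] op 0.45 q [-0.1  -0.06  1.79  0.03  1.33  1.46]
toolz mrad [  78   25 -997]
{'time_s': 17.05, 'q': array([-0.09809912, -0.05564003,  1.78856835,  0.03340653,  1.33359212,
        1.46351562]), 'dq': array([ 0.00182351,  0.00072206, -0.00040182, -0.00045435,  0.00290904,
        0.00425693]), 'joint_efforts': array([ 1.87882673e-03, -3.35554075e+01, -3.64090633e+01,  1.53162181e-01,
       -3.59325064e-01,  3.00591550e-03]), 'eef_pos': array([0.50370671, 0.07919992, 0.26566015]), 'eef_rot': array([-0.01243804,  0.99916088,  0.0012741 ,  0.03900254]), 'wrist_force': array([-0.91975559,  0.38529662, -0.36280157]), 'torque': array([-0.08181182,  0.01986666, -0.01058086]), 'opening': 0.45000678127210086}
```

drive_tool --deltas '[[[0,0,0],0],[[0,0,0],0],[[0,0,0],0],[[0,0,0],0],[[0,0,0],0],[[0,0,0],0],[[0,0,0],0],[[0,0,0],0],[[0,0,0],0],[[0,0,0],0]]'

```text
time_s: 18.05
eef_pos: [0.5031, 0.0792, 0.2645]
eef_rot: [-0.013, 0.999, 0.001, 0.038]
wrist_force: [1.1, 0.5, 0.0]
opening: 0.449
```

```bash
python3 -c "
from h import *
st()"
```

```text
t 18.05 pos [0.5031 0.0792 0.2645] jaw -1.569 F [1.1 0.5 0. ] T [-0.01  0.03  0.02] op 0.449 q [-0.1  -0.05  1.79  0.03  1.33  1.46]
toolz mrad [  75   25 -997]
```

drive_tool --deltas '[[[0,0,0.05],0],[[0,0,0.05],0],[[0,0,0],0],[[0,0,0],0],[[0,0,0],0],[[0,0,0],0],[[0,0,0],0],[[0,0,0],0]]'

```text
time_s: 18.85
eef_pos: [0.5001, 0.0795, 0.3626]
eef_rot: [-0.013, 0.999, 0.001, 0.033]
wrist_force: [0.2, -0.8, 0.5]
opening: 0.453
```

```bash
python3 -c "
from h import *
st()"
```

```text
t 18.85 pos [0.5001 0.0795 0.3626] jaw -1.569 F [ 0.2 -0.8  0.5] T [-0.01  0.03 -0.02] op 0.453 q [-0.1  -0.11  1.65  0.03  1.54  1.47]
toolz mrad [  66   26 -997]
```

drive_tool --deltas '[[[0,0,-0.01],0],[[0,0,-0.01],0],[[0,0,-0.01],0],[[0,0,-0.01],0],[[0,0,-0.01],0],[[0,0,-0.01],0],[[0,0,-0.01],0],[[0,0,-0.01],0],[[0,0,0],0],[[0,0,0],0]]'

```text
time_s: 19.85
eef_pos: [0.4983, 0.0796, 0.2719]
eef_rot: [-0.013, 0.999, 0.001, 0.03]
wrist_force: [-0.5, -0.7, -0.6]
opening: 0.452
```

```bash
python3 -c "
from h import *
st()"
```

```text
t 19.85 pos [0.4983 0.0796 0.2719] jaw -1.569 F [-0.5 -0.7 -0.6] T [ 0.02  0.02 -0.02] op 0.452 q [-0.1  -0.06  1.78  0.03  1.36  1.47]
toolz mrad [  61   27 -998]
```

drive_tool --deltas '[[[0,0,0.05],0],[[0,0,0.05],0],[[0,0,0.05],0],[[0,0,0],0],[[0,0,0],0],[[0,0,0],0],[[0,0,0],0],[[0,0,0],0]]'

```text
time_s: 20.65
eef_pos: [0.4958, 0.0798, 0.4253]
eef_rot: [-0.013, 0.999, 0.001, 0.029]
wrist_force: [0.4, -1.1, -0.4]
opening: 0.448
```

```bash
python3 -c "
from h import *
st()"
```

```text
t 20.65 pos [0.4958 0.0798 0.4253] jaw -1.569 F [ 0.4 -1.1 -0.4] T [-0.01  0.06 -0.02] op 0.448 q [-0.1  -0.12  1.54  0.03  1.67  1.48]
toolz mrad [  59   27 -998]
```

drive_tool --deltas '[[[0,0,-0.02],0],[[0,0,-0.02],0],[[0,0,-0.02],0],[[0,0,-0.02],0],[[0,0,-0.02],0],[[0,0,-0.02],0],[[0,0,-0.02],0],[[0,0,-0.02],0],[[0,0,-0.01],0],[[0,0,0],0]]'

```text
time_s: 21.65
eef_pos: [0.4899, 0.0803, 0.2386]
eef_rot: [-0.014, 1.0, 0.0, 0.021]
wrist_force: [0.7, 0.3, 0.8]
opening: 0.45
```

```bash
python3 -c "
from h import *
st()"
```

```text
t 21.65 pos [0.4899 0.0803 0.2386] jaw -1.57 F [0.7 0.3 0.8] T [-0.06  0.05 -0.01] op 0.45 q [-0.1  -0.04  1.83  0.03  1.32  1.46]
toolz mrad [  41   28 -999]
```

drive_tool --deltas '[[[-0.003,0,-0.015],0],[[-0.003,0,-0.015],0],[[-0.003,0,-0.015],0],[[-0.002,0,-0.015],0],[[-0.001,0,-0.015],0],[[0,0,0],0],[[0,0,0],0]]'

```text
time_s: 22.35
eef_pos: [0.4811, 0.08, 0.1671]
eef_rot: [-0.014, 1.0, 0.001, 0.025]
wrist_force: [0.0, 0.5, 0.1]
opening: 0.45
```

```bash
python3 -c "
from h import *
st();c=snap('scene','g.png');crop(c,250,410,100,220,5,'g1.png')
c=camera('top');crop(c,230,350,140,260,5,'g2.png')"
```

```text
t 22.35 pos [0.4811 0.08   0.1671] jaw -1.57 F [0.  0.5 0.1] T [-0.   -0.02  0.  ] op 0.45 q [-0.1   0.02  1.92  0.04  1.15  1.45]
toolz mrad [  49   28 -998]
```

View pics/g1.png

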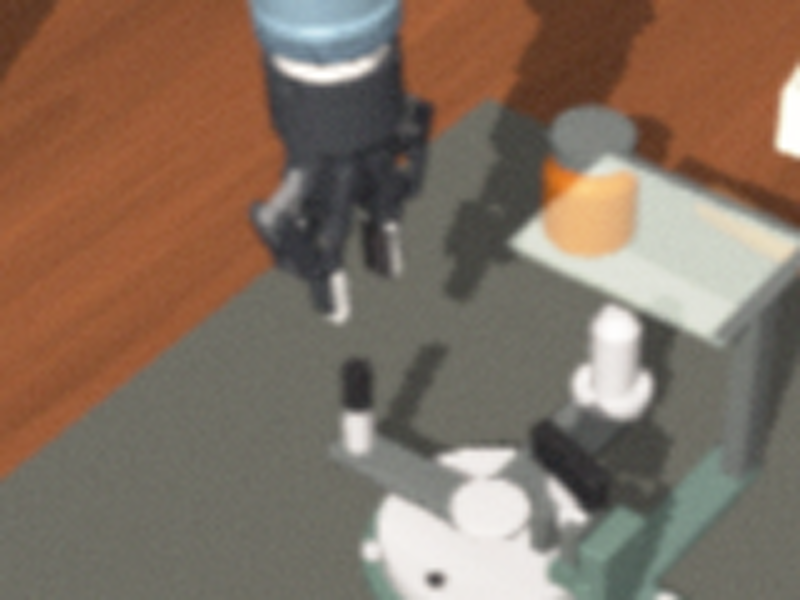

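View pics/g2.png

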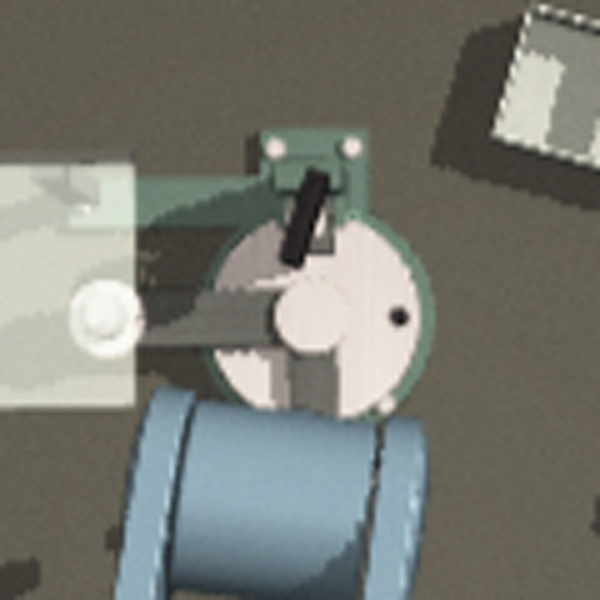

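drive_tool --deltas '[[[-0.002,0,-0.015],0],[[-0.002,0,-0.015],0],[[-0.002,0,-0.015],0],[[-0.001,0,-0.015],0],[[-0.001,0,-0.015],0],[[0,0,-0.015],0],[[0,0,-0.01],0],[[0,0,0],0]]'

```text
time_s: 23.25
eef_pos: [0.4807, 0.0794, 0.0733]
eef_rot: [-0.013, 0.999, 0.001, 0.033]
wrist_force: [0.5, 1.1, -0.4]
opening: 0.45
```

```bash
python3 -c "
from h import *
st();c=snap('scene','g3.png');crop(c,250,410,100,220,5,'g3.png')"
```

```text
t 23.25 pos [0.4807 0.0794 0.0733] jaw -1.569 F [ 0.5  1.1 -0.4] T [-0.03  0.02  0.05] op 0.45 q [-0.1   0.15  2.    0.04  0.92  1.44]
toolz mrad [  67   26 -997]
```

View pics/g3.png

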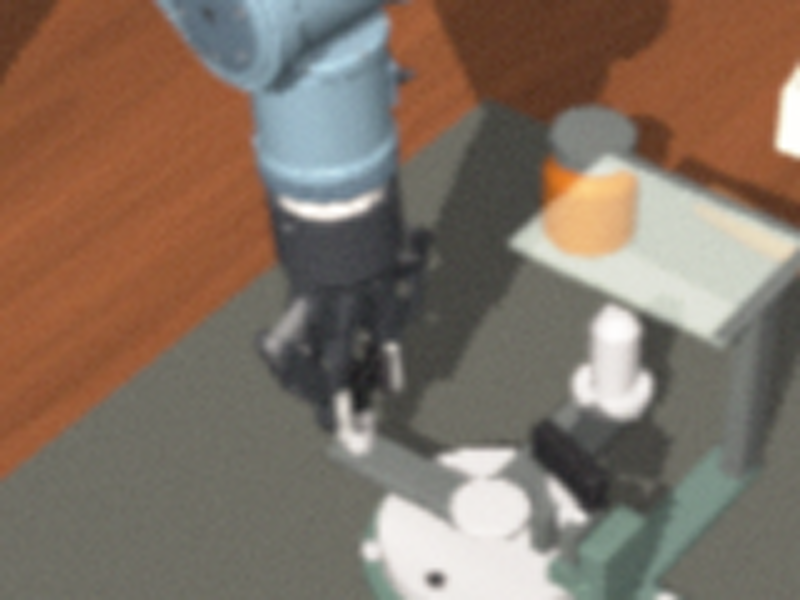

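drive_tool --deltas '[[[-0.002,0,-0.002],0],[[-0.002,-0.001,-0.003],0],[[0.0,-0.01,-0.002],0.1],[[0.0005,-0.01,-0.002],0.1],[[0.0015,-0.01,-0.001],0.1],[[0.003,-0.009,0],0.1]]' --gripper 0.3

```text
time_s: 23.9
eef_pos: [0.485, 0.041, 0.0679]
eef_rot: [-0.021, 0.977, 0.207, 0.035]
wrist_force: [-0.5, 2.2, -0.3]
opening: 0.298
```

```bash
python3 -c "
from h import *
st();c=camera('scene');crop(c,250,410,100,220,5,'g4.png')"
```

```text
t 23.9 pos [0.485  0.041  0.0679] jaw -1.153 F [-0.5  2.2 -0.3] T [0.33 0.03 0.03] op 0.298 q [-0.21  0.17  2.    0.08  0.93  0.9 ]
toolz mrad [  60   57 -997]
```

View pics/g4.png

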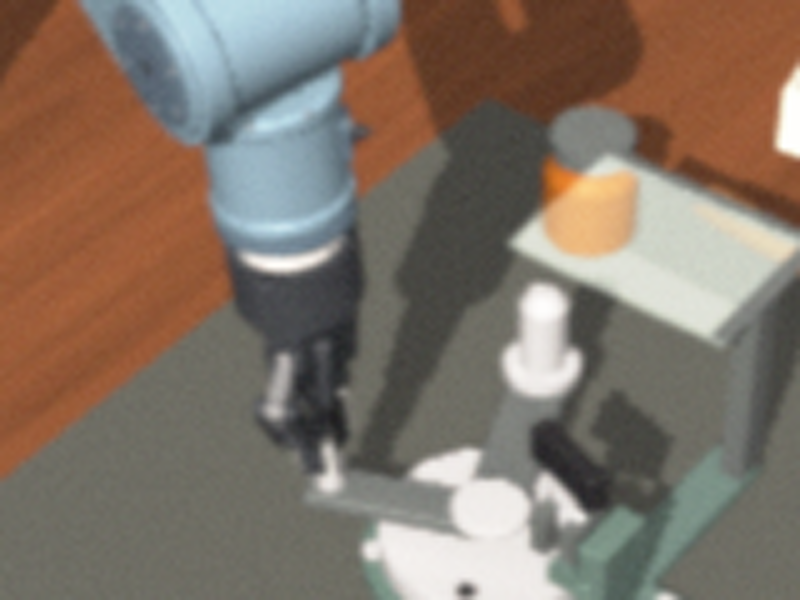

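drive_tool --deltas '[[[0.0045,-0.009,0],0.1],[[0.0055,-0.0085,0],0.1],[[0.006,-0.008,0],0.1],[[0.007,-0.007,0],0.1],[[0.0075,-0.0065,0],0.1],[[0.008,-0.0055,0],0.1],[[0.0085,-0.005,0],0.1],[[0,0,0],0]]'

```text
time_s: 24.75
eef_pos: [0.5313, -0.0076, 0.0689]
eef_rot: [-0.035, 0.843, 0.536, 0.024]
wrist_force: [-0.1, 0.3, -0.7]
opening: 0.297
```

```bash
python3 -c "
from h import *
st();c=camera('scene');crop(c,250,410,100,220,5,'g5.png')"
```

```text
t 24.75 pos [ 0.5313 -0.0076  0.0689] jaw -0.438 F [-0.1  0.3 -0.7] T [-0.04  0.    0.02] op 0.297 q [-0.29  0.3   1.84  0.1   1.03  0.1 ]
toolz mrad [   4   85 -996]
```

View pics/g5.png

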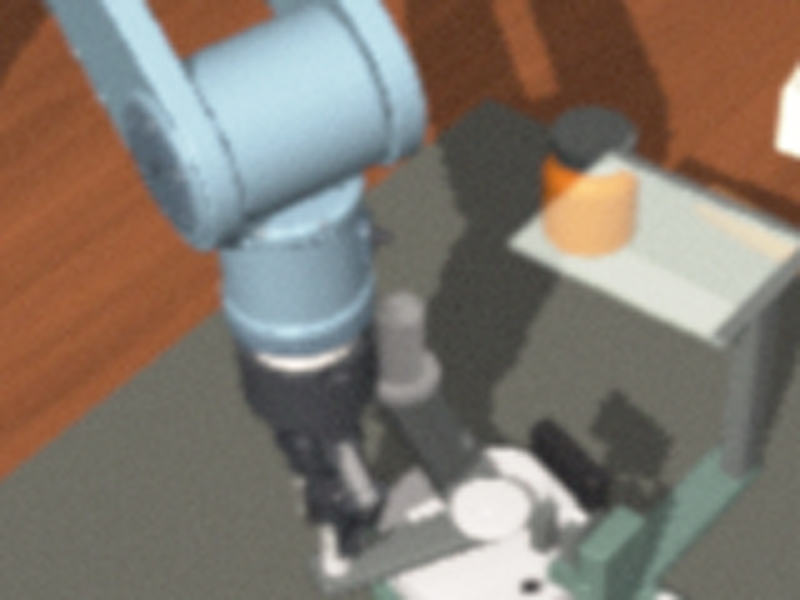

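drive_tool --deltas '[[[0.009,-0.004,0],0.1],[[0.0095,-0.003,0],0.1],[[0.01,-0.002,0],0.1],[[0.01,-0.001,0],0.1],[[0.008,0,0],0.05],[[0,0,0],0]]'

```text
time_s: 25.4
eef_pos: [0.5709, -0.0152, 0.0676]
eef_rot: [-0.043, 0.704, 0.709, 0.011]
wrist_force: [0.6, 0.1, -0.3]
opening: 0.3
```

```bash
python3 -c "
from h import *
st()"
```

```text
t 25.4 pos [ 0.5709 -0.0152  0.0676] jaw 0.006 F [ 0.6  0.1 -0.3] T [-0.02 -0.05 -0.05] op 0.3 q [-0.27  0.4   1.69  0.07  1.11 -0.31]
toolz mrad [ -46   75 -996]
```

drive_tool --deltas '[[[0.006,0,0],0],[[0.005,0,0],0],[[0,0,0],0]]'

```text
time_s: 25.7
eef_pos: [0.5807, -0.0146, 0.0674]
eef_rot: [-0.043, 0.707, 0.706, 0.01]
wrist_force: [1.1, 0.1, -0.4]
opening: 0.301
```

```bash
python3 -c "
from h import *
st();c=camera('scene');crop(c,250,410,100,220,5,'g6.png');c=camera('top');crop(c,230,350,140,260,5,'g7.png')"
```

```text
t 25.7 pos [ 0.5807 -0.0146  0.0674] jaw -0.001 F [ 1.1  0.1 -0.4] T [-0.01 -0.06  0.07] op 0.301 q [-0.26  0.42  1.66  0.07  1.12 -0.29]
toolz mrad [ -47   75 -996]
```

View pics/g6.png

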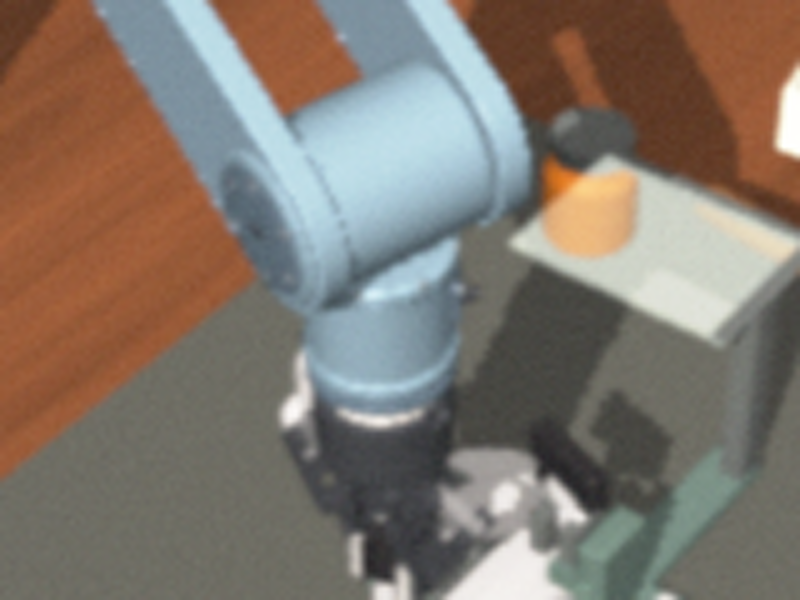

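View pics/g7.png

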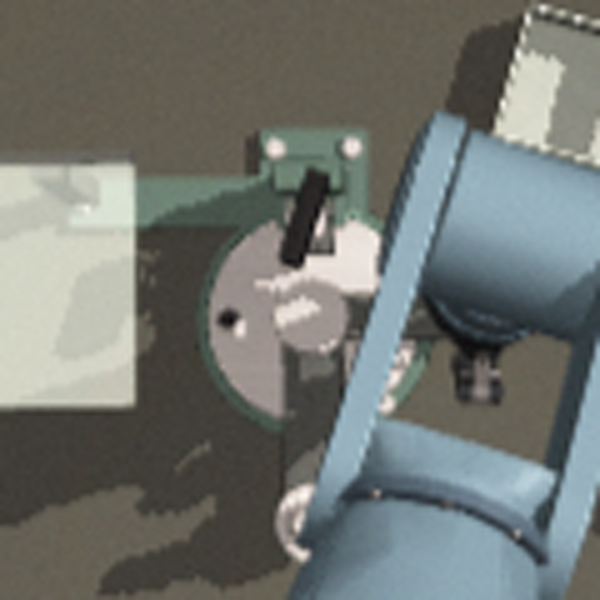

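drive_tool --deltas '[[[0.004,0,0],0],[[0.003,0,0],0],[[0.003,0,0],0]]'

```text
time_s: 26.1
eef_pos: [0.5826, -0.0145, 0.0667]
eef_rot: [-0.051, 0.706, 0.706, 0.003]
wrist_force: [-15.6, -1.9, 12.3]
opening: 0.3
```

```bash
python3 -c "
from h import *
st()"
```

```text
t 26.1 pos [ 0.5826 -0.0145  0.0667] jaw 0.001 F [-15.6  -1.9  12.3] T [-0.21  2.31  0.24] op 0.3 q [-0.26  0.44  1.64  0.06  1.15 -0.29]
toolz mrad [ -67   76 -995]
```

drive_tool --deltas '[[[-0.004,0,0],0],[[0,0,0.01],0],[[0,0,0.03],0],[[0,0,0.03],0],[[0,0,0.03],0],[[0,0,0.02],0]]' --gripper 0.45

```text
time_s: 26.7
eef_pos: [0.5771, -0.0135, 0.1901]
eef_rot: [-0.052, 0.707, 0.706, 0.003]
wrist_force: [-0.4, -0.1, -0.3]
opening: 0.452
```

```bash
python3 -c "
from h import *
st()"
```

```text
t 26.7 pos [ 0.5771 -0.0135  0.1901] jaw -0.002 F [-0.4 -0.1 -0.3] T [-0.09 -0.02 -0.03] op 0.452 q [-0.26  0.28  1.58  0.06  1.37 -0.27]
toolz mrad [ -69   78 -995]
```

drive_tool --deltas '[[[0.006,0.01,0.015],0.13],[[0.006,0.01,0.015],0.13],[[0.006,0.01,0.015],0.13],[[0.006,0.01,0.015],0.13],[[0.005,0.01,0.015],0.13],[[0.005,0.01,0.015],0.13],[[0.005,0.01,0.01],0.13],[[0.005,0.01,0],0.13],[[0.005,0.01,0],0.12],[[0.005,0.007,0],0.12]]'

```text
time_s: 27.7
eef_pos: [0.6396, 0.0872, 0.3119]
eef_rot: [-0.032, 0.123, 0.992, -0.021]
wrist_force: [0.3, -0.3, 0.3]
opening: 0.452
```

drive_tool --deltas '[[[0,0,0.02],0],[[0,0,0.02],0],[[0,0,-0.05],0],[[0,0,-0.05],0],[[0,0,-0.05],0],[[0,0,0],0],[[0,0,0],0],[[0,0,0],0],[[0,0,0],0],[[0,0,0],0]]'

```text
time_s: 28.7
eef_pos: [0.6479, 0.0909, 0.2193]
eef_rot: [-0.016, 0.12, 0.993, -0.018]
wrist_force: [-0.1, -0.7, -0.4]
opening: 0.451
```

```bash
python3 -c "
from h import *
st()"
```

```text
t 28.7 pos [0.6479 0.0909 0.2193] jaw 1.331 F [-0.1 -0.7 -0.4] T [ 0.01 -0.03 -0.01] op 0.451 q [-0.03  0.39  1.37 -0.03  1.42 -1.35]
toolz mrad [ -36  -31 -999]
```

drive_tool --deltas '[[[-0.01,-0.004,0.01],-0.05],[[-0.007,-0.005,0.01],0],[[0,0,-0.04],0],[[0,0,-0.04],0],[[0,0,0],0],[[0,0,0],0],[[0,0,0],0],[[0,0,0],0]]'

```text
time_s: 29.5
eef_pos: [0.6381, 0.0804, 0.1761]
eef_rot: [-0.004, 0.143, 0.99, -0.016]
wrist_force: [-0.1, -0.3, -0.0]
opening: 0.451
```

```bash
python3 -c "
from h import *
st();c=camera('scene');crop(c,280,440,120,240,5,'h1.png');c=camera('top');crop(c,230,350,140,260,5,'h2.png')"
```

```text
t 29.5 pos [0.6381 0.0804 0.1761] jaw 1.284 F [-0.1 -0.3 -0. ] T [ 0.02 -0.04  0.03] op 0.451 q [-0.04  0.39  1.46 -0.03  1.3  -1.32]
toolz mrad [ -12  -31 -999]
```

View pics/h1.png

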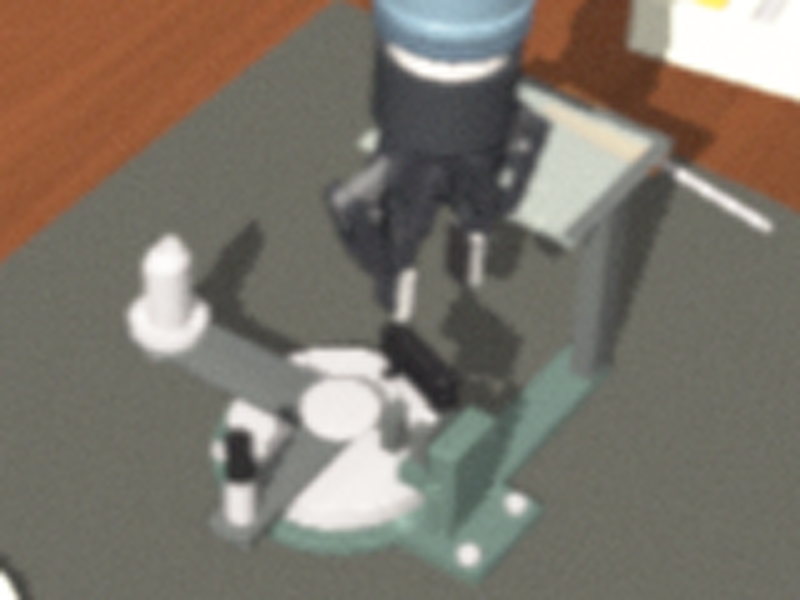

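View pics/h2.png

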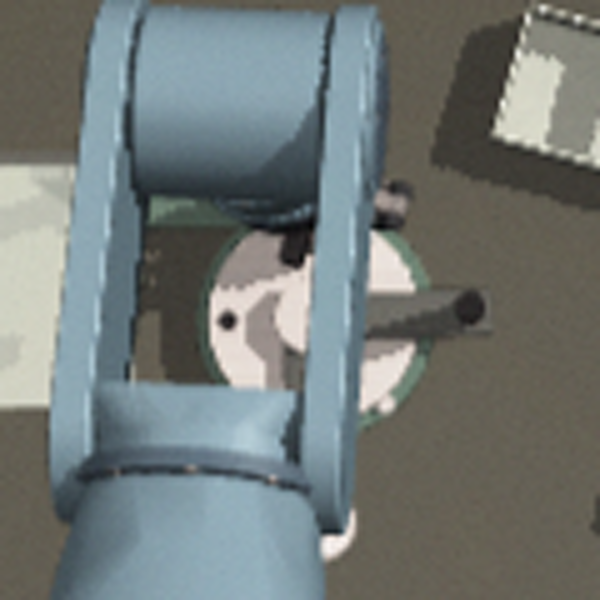

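drive_tool --deltas '[[[-0.003,0.001,-0.02],0],[[-0.003,0.001,-0.02],0],[[-0.001,0,-0.02],0],[[0,0,-0.01],0],[[0,0,-0.004],0],[[0,0,0],0]]'

```text
time_s: 30.2
eef_pos: [0.6348, 0.0826, 0.1062]
eef_rot: [0.002, 0.143, 0.99, -0.016]
wrist_force: [0.5, 0.8, 0.3]
opening: 0.45
```

```bash
python3 -c "
from h import *
st()"
```

```text
t 30.2 pos [0.6348 0.0826 0.1062] jaw 1.285 F [0.5 0.8 0.3] T [0.01 0.   0.02] op 0.45 q [-0.04  0.45  1.52 -0.03  1.16 -1.31]
toolz mrad [   -1   -31 -1000]
```

drive_tool --deltas '[[[0,0,-0.001],0],[[0,0,0],0],[[0,0,0],0],[[0,0,0],0],[[0,0,0],0],[[0,0,0.004],0],[[0,0,0.002],0]]' --gripper 0.0

```text
time_s: 30.9
eef_pos: [0.6357, 0.0836, 0.1106]
eef_rot: [0.002, 0.143, 0.99, -0.014]
wrist_force: [5.6, 0.6, -13.7]
opening: 0.151
```

```bash
python3 -c "
from h import *
st()"
```

```text
t 30.9 pos [0.6357 0.0836 0.1106] jaw 1.284 F [  5.6   0.6 -13.7] T [ 0.55 -1.17 -0.02] op 0.151 q [-0.04  0.45  1.52 -0.03  1.17 -1.31]
toolz mrad [    1   -28 -1000]
```

drive_tool --deltas '[[[0,0,0.001],-0.13],[[0,0,0],-0.13],[[0,0,0],-0.13],[[0,0,0],-0.13],[[0,0,0],-0.13],[[0,0,0],-0.13],[[0,0,0],-0.13],[[0,0,0],-0.13],[[0,0,0],-0.12],[[0,0,0],-0.1]]'

```text
time_s: 31.9
eef_pos: [0.631, 0.0802, 0.1035]
eef_rot: [-0.012, 0.716, 0.698, -0.017]
wrist_force: [2.1, 2.3, -11.8]
opening: 0.148
```

```bash
python3 -c "
from h import *
st()"
```

```text
t 31.9 pos [0.631  0.0802 0.1035] jaw -0.025 F [  2.1   2.3 -11.8] T [ 0.58 -1.25  1.45] op 0.148 q [-0.06  0.47  1.5  -0.01  1.21 -0.03]
toolz mrad [ -40   -7 -999]
```

drive_tool --deltas '[[[0,0,0],0.04],[[0,0,-0.005],0],[[0,0,-0.006],0],[[0,0,0],0]]'

```text
time_s: 32.3
eef_pos: [0.6313, 0.0802, 0.092]
eef_rot: [-0.01, 0.701, 0.712, -0.017]
wrist_force: [-1.8, 0.0, -2.9]
opening: 0.147
```

```bash
python3 -c "
from h import *
st();c=camera('scene');crop(c,280,440,120,240,5,'i1.png')"
```

```text
t 32.3 pos [0.6313 0.0802 0.092 ] jaw 0.016 F [-1.8  0.  -2.9] T [ 0.23 -0.63  0.32] op 0.147 q [-0.05  0.49  1.51 -0.01  1.18 -0.06]
toolz mrad [ -39  -10 -999]
```

View pics/i1.png

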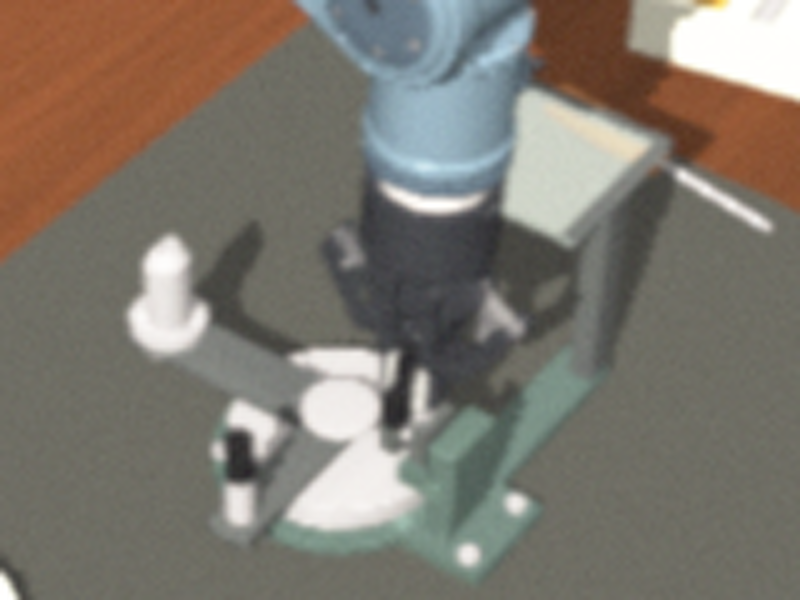

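drive_tool --deltas '[[[0,0,0],0],[[0,0,0],0],[[0,0,0],0],[[0,0,0.02],0],[[0,0,0.02],0],[[0,0,0.02],0],[[0,0,0.02],0],[[0,0,0.02],0],[[0,0,0.02],0],[[0,0,0],0]]' --gripper 0.5

```text
time_s: 33.35
eef_pos: [0.6322, 0.0784, 0.2211]
eef_rot: [-0.008, 0.703, 0.711, -0.017]
wrist_force: [0.6, 0.6, -0.2]
opening: 0.506
```

```bash
python3 -c "
from h import *
st();c=camera('scene');crop(c,280,440,120,240,5,'i2.png')"
```

```text
t 33.35 pos [0.6322 0.0784 0.2211] jaw 0.011 F [ 0.6  0.6 -0.2] T [ 0.03 -0.08 -0.01] op 0.506 q [-0.06  0.35  1.42 -0.01  1.41 -0.06]
toolz mrad [ -35  -12 -999]
```

View pics/i2.png

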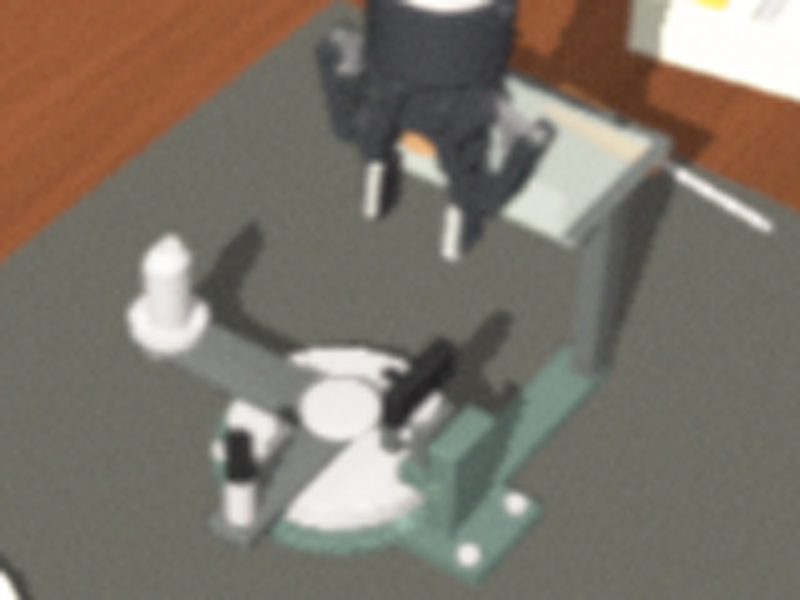

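drive_tool --deltas '[[[-0.015,-0.023,0.005],-0.14],[[-0.015,-0.023,0],-0.14],[[-0.015,-0.023,0],-0.14],[[-0.015,-0.023,0],-0.14],[[-0.015,-0.023,0],-0.14],[[-0.015,-0.023,0],-0.14],[[-0.015,-0.023,0],-0.14],[[-0.015,-0.023,0],-0.14],[[-0.015,-0.023,0],-0.14],[[0,-0.013,0],-0.14]]' --gripper 1.0

```text
time_s: 34.4
eef_pos: [0.4836, -0.1448, 0.209]
eef_rot: [-0.026, 0.997, 0.065, -0.012]
wrist_force: [0.7, 0.2, -0.7]
opening: 0.996
```

```bash
python3 -c "
from h import *
st();c=camera('scene');np.save('sc.npy',c);crop(c,280,440,120,240,5,'j1.png');c=snap('top','jt.png');np.save('tc.npy',c);crop(c,230,350,140,260,5,'j2.png')"
```

```text
t 34.4 pos [ 0.4836 -0.1448  0.209 ] jaw -1.441 F [ 0.7  0.2 -0.7] T [-0.02 -0.03 -0.03] op 0.996 q [-0.54  0.08  1.77  0.03  1.34  0.89]
toolz mrad [ -28   50 -998]
```

View pics/j1.png

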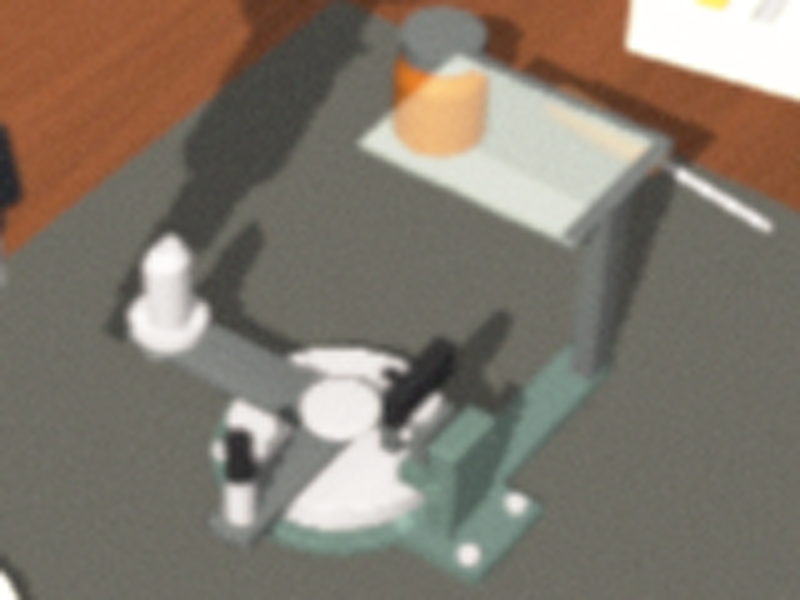

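View pics/jt.png

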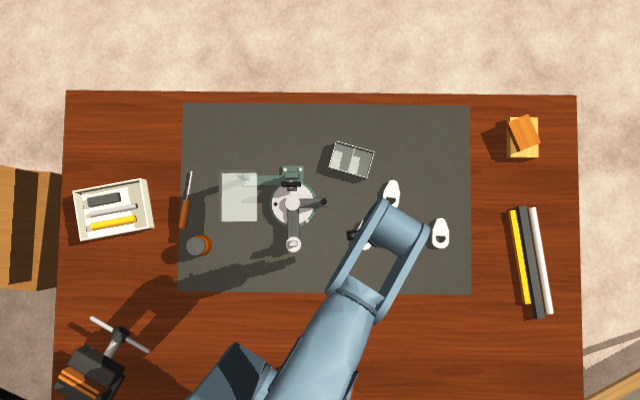

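```bash
python3 -c "
from h import *
c=np.load('tc.npy',allow_pickle=True).item();crop(c,270,320,175,255,10,'j3.png')
s=np.load('sc.npy',allow_pickle=True).item();crop(s,295,335,160,200,16,'j4.png')"
```

```text
(no output)
```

View pics/j3.png

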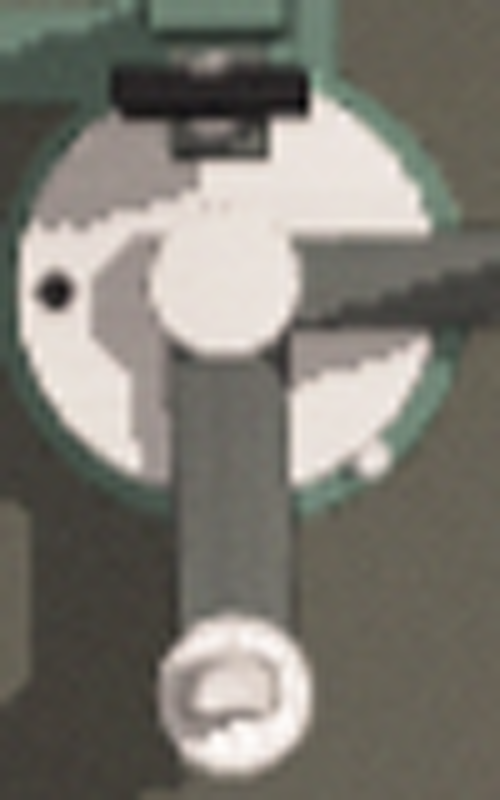

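View pics/j4.png

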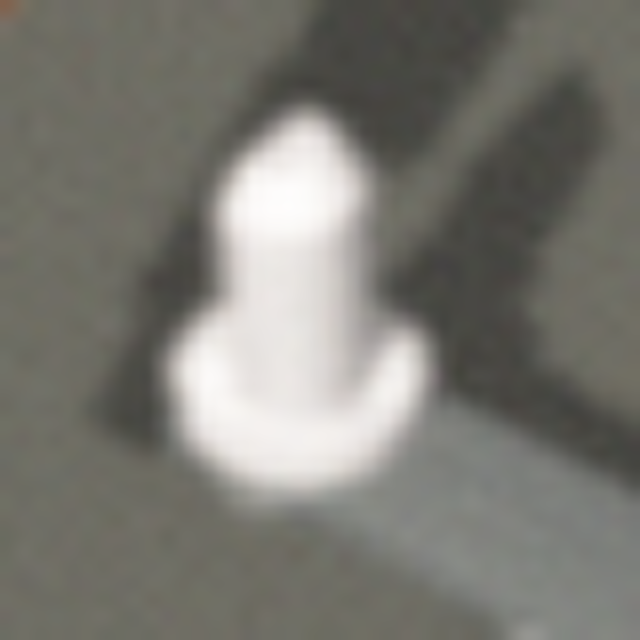

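```bash
python3 -c "
from h import *
c=np.load('tc.npy',allow_pickle=True).item();s=np.load('sc.npy',allow_pickle=True).item()
a=ray(c,293.15,244.05,.05);h=ray(c,291.95,203.05,.0506);print(a,h,np.linalg.norm((a-h)[:2]),np.arctan2(h[1]-a[1],h[0]-a[0]))
th=np.linspace(0,2*np.pi,73)
def circ(ct,r,z): return np.c_[ct[0]+r*np.cos(th),ct[1]+r*np.sin(th),0*th+z]
for ct in (a,[.4446,.0797]):
  p=(proj(c,circ(ct,.024,.05))-[270,175]+.45)*10; print('top',p.min(0),p.max(0))
  p=(proj(s,circ(ct,.024,.05))-[295,160]+.47)*16; print('scene',p.min(0),p.max(0))
"
```

```text
[0.44508425 0.07698496 0.05      ] [0.57426847 0.08277702 0.0506    ] 0.12931400765754686 0.04480561748254677
top [159.78296974 618.54219686] [312.23189936 771.61849591]
scene [162.96622968 289.87100424] [410.08992913 461.18422618]
top [151.13578394 619.9762569 ] [303.58457365 773.0571249 ]
scene [170.21900941 281.35370157] [417.08116802 452.29962008]
```

```bash
cat > camfit.py <<'E'
from h import *
from scipy.optimize import minimize
def outline():
    t=np.linspace(np.pi/2,3*np.pi/2,25); 
    rear=np.c_[-16+16*np.cos(t),26*np.sin(t)]
    a=np.linspace(-1.1,1.1,15); r=12.; nose=np.c_[52+r*np.cos(a),r*np.sin(a)]
    return np.r_[rear,[[24,-26]],nose,[[24,26]]]/1000
def bore():
    a=np.arccos(7.2/16.2); t=np.linspace(a,2*np.pi-a,40); return np.c_[16.2*np.cos(t),16.2*np.sin(t)]/1000
SS=8
def render(c,p,win,z):
    x,y,t=p; Rm=np.array([[np.cos(t),-np.sin(t)],[np.sin(t),np.cos(t)]])
    im=np.zeros(((win[3]-win[2])*SS,(win[1]-win[0])*SS),np.uint8)
    for poly,v in((outline(),255),(bore(),0)):
        w=poly@Rm.T+[x,y]; uv=proj(c,np.c_[w,np.full(len(w),z)])
        uv=(uv+.5-[win[0],win[2]])*SS-.5
        cv2.fillPoly(im,[np.round(uv*16).astype(np.int32)],v,shift=4)
    return cv2.resize(im,(win[1]-win[0],win[3]-win[2]),interpolation=cv2.INTER_AREA)/255.
def fit(c,img,p0,z=.016):
    g=img.max(2).astype(float)
    u,v=proj(c,[p0[0],p0[1],z])[0]; win=[int(u)-24,int(u)+24,int(v)-34,int(v)+26]
    G=g[win[2]:win[3],win[0]:win[1]]; G=np.clip((G-95)/(235-95),0,1)
    def cost(p):
        M=cv2.GaussianBlur(render(c,p,win,z),(0,0),.6); return ((M-G)**2).sum()
    best=None
    for dt in(-.1,0,.1):
        r=minimize(cost,[p0[0],p0[1],p0[2]+dt],method='Nelder-Mead',options=dict(initial_simplex=np.array([p0,p0,p0,p0])+[[0,0,dt],[.004,0,dt],[0,.004,dt],[0,0,dt+.1]],xatol=1e-5,fatol=1e-4))
        if best is None or r.fun<best.fun: best=r
    cv2.imwrite('pics/fit.png',cv2.resize(np.hstack([G,render(c,best.x,win,z)])*255,None,fx=6,fy=6,interpolation=cv2.INTER_NEAREST))
    return best.x,best.fun
if __name__=='__main__':
    c=np.load('tc.npy',allow_pickle=True).item()
    i0=cv2.imread('pics/top0.png'); 
    for p0 in((.595,-.236,0.),(.465,-.149,0.),(.445,-.407,0.)): print(fit(c,i0,p0))
    i1=cv2.imread('pics/jt.png')
    for p0 in((.6,-.24,0.),(.475,-.395,0.)): print(fit(c,i1,p0))
E
python3 camfit.py
```

```text
(array([ 0.59351116, -0.23403709, -0.13846413]), np.float64(37.995897398024596))
(array([ 0.46299935, -0.1469448 , -0.11419267]), np.float64(38.150605225712525))
(array([ 0.44234268, -0.40701356, -0.02762357]), np.float64(18.080279338318878))
(array([ 0.59313129, -0.23363724, -0.13866711]), np.float64(233.3223119806782))
(array([ 0.47150397, -0.39397138, -0.0055112 ]), np.float64(150.9871191648574))[ WARN:0@1.256] global loadsave.cpp:1063 imwrite_ Unsupported depth image for selected encoder is fallbacked to CV_8U.
```

View pics/fit.png

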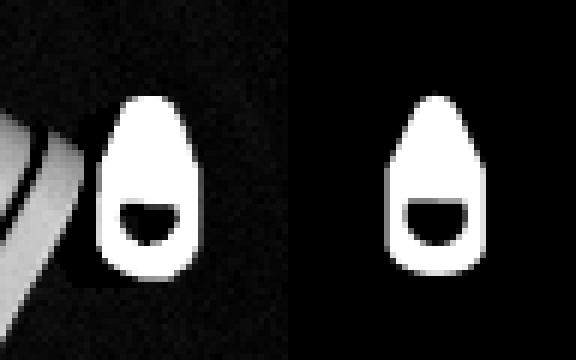

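drive_tool --deltas '[[[0,0,0.025],0.13],[[0,0,0.025],0.13],[[0,0,0.025],0.13],[[0,0,0.025],0.13],[[0,0,0],0],[[0,0,-0.05],0],[[0,0,-0.05],0],[[0,0,-0.05],0],[[0,0,0],0],[[0,0,0],0]]'

```text
time_s: 35.5
eef_pos: [0.4828, -0.1359, 0.1526]
eef_rot: [-0.025, 0.938, 0.345, -0.022]
wrist_force: [0.7, -0.5, 1.1]
opening: 1.0
```

```bash
python3 -c "
from h import *
st()"
```

```text
t 35.5 pos [ 0.4828 -0.1359  0.1526] jaw -0.866 F [ 0.7 -0.5  1.1] T [ 0.02 -0.04  0.01] op 1.0 q [-0.51  0.15  1.81 -0.    1.24  0.36]
toolz mrad [ -58   31 -998]
```

drive_tool --deltas '[[[0,0,0],0],[[0,0,0],0],[[0,0,0],0],[[0,0,0],0],[[0,0,0],0]]'

```text
time_s: 36.0
eef_pos: [0.4873, -0.1377, 0.1604]
eef_rot: [-0.02, 0.938, 0.346, -0.018]
wrist_force: [-1.2, 0.2, -0.3]
opening: 0.997
```

```bash
python3 -c "
from h import *
st()"
```

```text
t 36.0 pos [ 0.4873 -0.1377  0.1604] jaw -0.864 F [-1.2  0.2 -0.3] T [-0.04 -0.06 -0.  ] op 0.997 q [-0.51  0.14  1.8  -0.    1.25  0.36]
toolz mrad [ -48   25 -999]
```

drive_tool --deltas '[[[0,0,0.05],0],[[0,0,0.05],0],[[0,0,0.04],0],[[0,0,-0.05],0],[[0,0,-0.05],0],[[0,0,-0.05],0],[[0,0,0],0],[[0,0,0],0],[[0,0,0],0],[[0,0,0],0]]'

```text
time_s: 37.0
eef_pos: [0.4918, -0.1407, 0.1637]
eef_rot: [-0.013, 0.938, 0.346, -0.012]
wrist_force: [0.6, -0.0, 0.3]
opening: 1.001
```

```bash
python3 -c "
from h import *
st()"
```

```text
t 37.0 pos [ 0.4918 -0.1407  0.1637] jaw -0.865 F [ 0.6 -0.   0.3] T [-0.03 -0.02 -0.03] op 1.001 q [-0.51  0.14  1.8  -0.    1.24  0.36]
toolz mrad [ -30   16 -999]
```

drive_tool --deltas '[[[0,0,0.05],0],[[0,0,0.05],0],[[0,0,0.04],0],[[0,0,-0.05],0],[[0,0,-0.05],0],[[0,0,-0.05],0],[[0,0,0],0],[[0,0,0],0],[[0,0,0],0],[[0,0,0],0]]'

```text
time_s: 38.0
eef_pos: [0.5031, -0.1465, 0.1815]
eef_rot: [0.004, 0.938, 0.346, 0.003]
wrist_force: [0.2, 0.5, 0.9]
opening: 0.999
```

```bash
python3 -c "
from h import *
st()"
```

```text
t 38.0 pos [ 0.5031 -0.1465  0.1815] jaw -0.864 F [0.2 0.5 0.9] T [ 0.04 -0.01  0.04] op 0.999 q [-0.51  0.11  1.79 -0.    1.23  0.36]
toolz mrad [    8    -6 -1000]
```

drive_tool --deltas '[[[-0.005,0,0.01],-0.135],[[-0.005,0,0.01],-0.135],[[-0.005,0,0.01],-0.135],[[-0.005,0,0.01],-0.135],[[-0.005,0,0.01],-0.135],[[-0.006,0,0.0],-0.135],[[0,0,0.0],0],[[0,0,0.0],0]]'

```text
time_s: 38.8
eef_pos: [0.4785, -0.1506, 0.2519]
eef_rot: [0.013, 0.998, -0.066, 0.012]
wrist_force: [0.6, -0.6, 0.4]
opening: 0.999
```

```bash
python3 -c "
from h import *
st()"
```

```text
t 38.8 pos [ 0.4785 -0.1506  0.2519] jaw -1.702 F [ 0.6 -0.6  0.4] T [ 0.03  0.06 -0.03] op 0.999 q [-0.53 -0.03  1.79 -0.01  1.35  1.17]
toolz mrad [  22  -28 -999]
```

drive_tool --deltas '[[[-0.003,0.001,0.05],0],[[-0.003,0.001,0.05],0],[[-0.003,0.002,0.05],0],[[0,0,0],0],[[0,0,0],0],[[0,0,0],0],[[0,0,-0.02],0],[[0,0,-0.02],0],[[0,0,-0.02],0],[[0,0,-0.02],0]]'

```text
time_s: 39.8
eef_pos: [0.4687, -0.1453, 0.3212]
eef_rot: [0.013, 0.998, -0.054, 0.012]
wrist_force: [-0.4, -0.3, -0.1]
opening: 0.997
```

```bash
python3 -c "
from h import *
st()"
```

```text
t 39.8 pos [ 0.4687 -0.1453  0.3212] jaw -1.679 F [-0.4 -0.3 -0.1] T [-0.05  0.04 -0.04] op 0.997 q [-0.53 -0.1   1.72 -0.01  1.49  1.15]
toolz mrad [  23  -28 -999]
```

drive_tool --deltas '[[[0,0,-0.02],0],[[0,0,-0.02],0],[[0,0,-0.02],0],[[0,0,-0.02],0],[[0,0,-0.015],0],[[0,0,-0.01],0],[[0,0,0],0]]'

```text
time_s: 40.5
eef_pos: [0.461, -0.1405, 0.197]
eef_rot: [0.007, 0.999, -0.05, 0.001]
wrist_force: [0.8, -0.4, -0.2]
opening: 1.002
```

```bash
python3 -c "
from h import *
st()"
```

```text
t 40.5 pos [ 0.461  -0.1405  0.197 ] jaw -1.671 F [ 0.8 -0.4 -0.2] T [ 0.03 -0.01  0.01] op 1.002 q [-0.53  0.    1.87 -0.01  1.26  1.14]
toolz mrad [    1   -14 -1000]
```

drive_tool --deltas '[[[0.002,-0.001,-0.02],0],[[0.002,-0.001,-0.02],0],[[0.001,-0.001,-0.02],0],[[0,-0.001,-0.02],0],[[0,0,-0.02],0],[[0,0,-0.02],0],[[0,0,-0.01],0],[[0,0,0],0]]'

```text
time_s: 41.3
eef_pos: [0.4688, -0.146, 0.066]
eef_rot: [0.009, 0.999, -0.048, 0.003]
wrist_force: [-0.0, -0.4, 0.7]
opening: 0.998
```

```bash
python3 -c "
from h import *
st();c=camera('scene');crop(c,220,360,180,300,5,'k1.png')"
```

```text
t 41.3 pos [ 0.4688 -0.146   0.066 ] jaw -1.668 F [-0.  -0.4  0.7] T [-0.    0.02 -0.05] op 0.998 q [-0.54  0.21  1.95 -0.01  0.97  1.14]
toolz mrad [    6   -17 -1000]
```

View pics/k1.png

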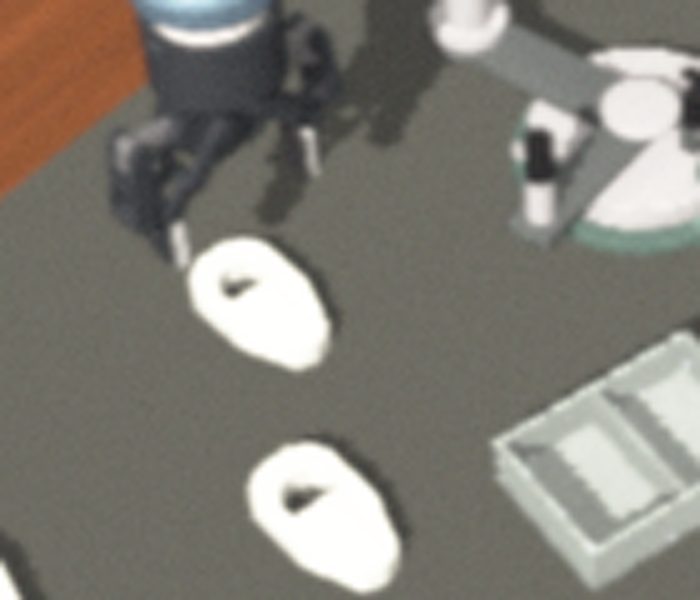

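drive_tool --deltas '[[[0,0.0005,-0.02],-0.015],[[0,0,-0.02],0],[[0,0,-0.014],0],[[0,0,-0.006],0],[[0,0,-0.002],0]]'

```text
time_s: 41.85
eef_pos: [0.4752, -0.149, 0.01]
eef_rot: [0.012, 0.998, -0.056, 0.01]
wrist_force: [-0.3, 1.0, -0.6]
opening: 1.0
```

```bash
python3 -c "
from h import *
st()"
```

```text
t 41.85 pos [ 0.4752 -0.149   0.01  ] jaw -1.683 F [-0.3  1.  -0.6] T [0.04 0.03 0.05] op 1.0 q [-0.53  0.33  1.95 -0.02  0.83  1.16]
toolz mrad [   18   -25 -1000]
```

drive_tool --deltas '[[[-0.004,0.002,-0.004],0],[[-0.003,0.0015,-0.004],0],[[0,0,-0.001],0]]'

```text
time_s: 42.15
eef_pos: [0.4693, -0.1461, 0.0027]
eef_rot: [0.013, 0.998, -0.056, 0.011]
wrist_force: [-0.4, 1.1, 0.5]
opening: 0.999
```

```bash
python3 -c "
from h import *
st()"
```

```text
t 42.15 pos [ 0.4693 -0.1461  0.0027] jaw -1.682 F [-0.4  1.1  0.5] T [-0.06  0.05 -0.02] op 0.999 q [-0.54  0.33  1.97 -0.02  0.81  1.16]
toolz mrad [  21  -27 -999]
```

drive_tool --deltas '[[[0,0,0],0],[[0,0,0],0],[[0,0,0],0],[[0,0,0],0],[[0,0,0],0]]' --gripper 0.0

```text
time_s: 42.65
eef_pos: [0.4698, -0.1463, 0.0037]
eef_rot: [0.013, 0.998, -0.056, 0.012]
wrist_force: [0.4, 0.3, -1.5]
opening: 0.592
```

```bash
python3 -c "
from h import *
st();c=camera('scene');crop(c,220,360,180,300,5,'k2.png')"
```

```text
t 42.65 pos [ 0.4698 -0.1463  0.0037] jaw -1.682 F [ 0.4  0.3 -1.5] T [ 0.   -0.05  0.04] op 0.592 q [-0.54  0.33  1.97 -0.02  0.81  1.16]
toolz mrad [  22  -27 -999]
```

View pics/k2.png

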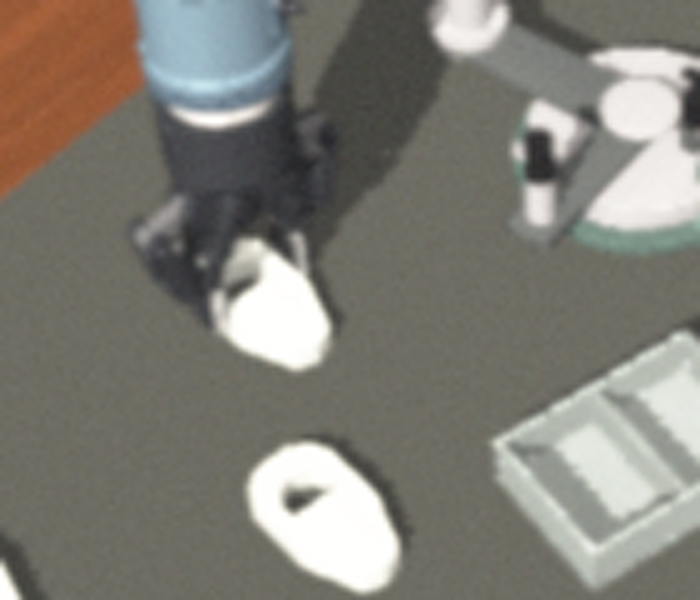

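drive_tool --deltas '[[[0,0,0.01],0],[[0,0,0.02],0],[[0,0,0.02],0],[[0,0,0.02],0],[[0,0,0.02],0],[[0,0,0.02],0],[[0,0,0.02],0],[[0,0,0.02],0],[[0,0,0.01],0],[[0,0,0],0]]'

```text
time_s: 43.7
eef_pos: [0.466, -0.144, 0.1723]
eef_rot: [0.012, 0.998, -0.056, 0.009]
wrist_force: [0.5, -0.3, -2.5]
opening: 0.59
```

```bash
python3 -c "
from h import *
st()"
```

```text
t 43.7 pos [ 0.466  -0.144   0.1723] jaw -1.682 F [ 0.5 -0.3 -2.5] T [ 0.06  0.03 -0.01] op 0.59 q [-0.54  0.03  1.9  -0.01  1.19  1.15]
toolz mrad [   18   -25 -1000]
```

drive_tool --deltas '[[[-0.001,0.01,0],0.15],[[-0.001,0.01,0],0.15],[[-0.001,0.01,0],0.15],[[-0.001,0.01,0],0.15],[[-0.001,0.01,0],0.15],[[-0.001,0.01,0],0.15],[[-0.001,0.01,0],0.15],[[-0.001,0.01,0],0.15],[[-0.001,0.01,0],0.15],[[-0.001,0.01,0],0.15]]'

```text
time_s: 44.7
eef_pos: [0.4486, -0.0386, 0.1616]
eef_rot: [-0.002, 0.767, 0.642, 0.008]
wrist_force: [-0.0, 0.4, -2.0]
opening: 0.59
```

```bash
python3 -c "
from h import *
st()"
```

```text
t 44.7 pos [ 0.4486 -0.0386  0.1616] jaw -0.176 F [-0.   0.4 -2. ] T [-0.02  0.01  0.  ] op 0.59 q [-0.36 -0.03  1.98  0.02  1.18 -0.19]
toolz mrad [   10    14 -1000]
```

drive_tool --deltas '[[[-0.001,0.01,0.003],0.15],[[-0.001,0.01,0.003],0.15],[[-0.001,0.01,0.003],0.15],[[-0.001,0.01,0.002],0.15],[[-0.001,0.01,0],0.15],[[-0.001,0.01,0],0.15],[[0,0.01,0],0.15],[[0,0.01,0],0.15],[[0,0.01,0],0.15],[[0,0.01,0],0.15]]'

```text
time_s: 45.7
eef_pos: [0.4337, 0.067, 0.1609]
eef_rot: [-0.015, 0.123, 0.992, -0.0]
wrist_force: [0.0, 0.0, -2.6]
opening: 0.587
```

```bash
python3 -c "
from h import *
st()"
```

```text
t 45.7 pos [0.4337 0.067  0.1609] jaw 1.324 F [ 0.   0.  -2.6] T [-0.06 -0.06  0.03] op 0.587 q [-0.12 -0.03  1.98 -0.    1.22 -1.44]
toolz mrad [  -30     3 -1000]
```

drive_tool --deltas '[[[0.002,0.004,0.02],0.14],[[0.002,0.004,0.02],0.142],[[0.002,0.004,0.03],0],[[0,0,0.03],0],[[0,0,-0.05],0],[[0,0,-0.05],0],[[0,0,0],0],[[0,0,0],0],[[0,0,0],0],[[0,0,0],0]]'

```text
time_s: 46.7
eef_pos: [0.4365, 0.0816, 0.159]
eef_rot: [-0.019, -0.027, 0.999, -0.002]
wrist_force: [-0.4, -0.0, -2.6]
opening: 0.585
```

```bash
python3 -c "
from h import *
st();s=snap('scene','l0.png');crop(s,250,370,130,220,6,'l1.png');c=snap('top','l2.png');crop(c,240,340,180,280,6,'l3.png')"
```

```text
t 46.7 pos [0.4365 0.0816 0.159 ] jaw 1.625 F [-0.4 -0.  -2.6] T [-0.01 -0.06  0.02] op 0.585 q [-0.08 -0.01  1.97 -0.01  1.22 -1.7 ]
toolz mrad [ -38   -6 -999]
```

View pics/l1.png

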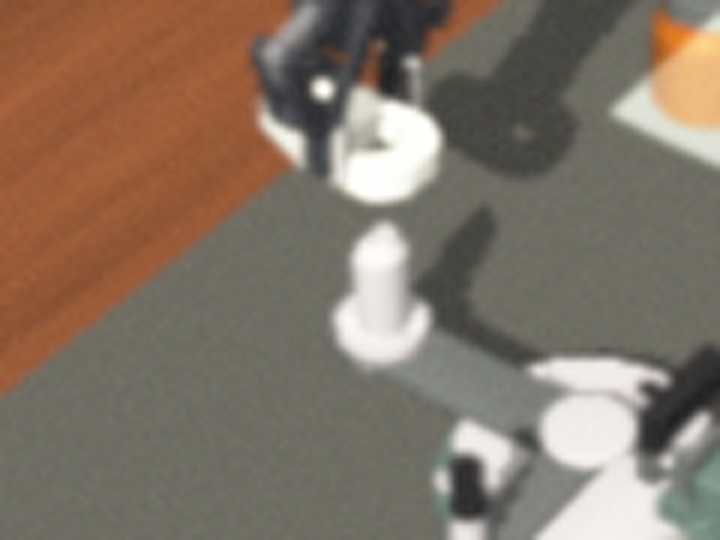

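View pics/l3.png

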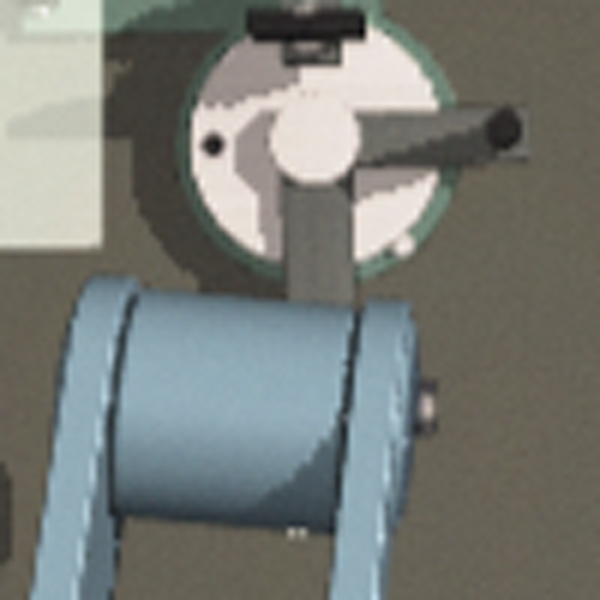

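```bash
python3 -c "
from h import *
s=camera('scene')
S=lambda P:(proj(s,P)-[250,130]+.42)*6
b=np.array([.4365+.0054,.0816+.0002])
print('bore top pred',S([[*b,.172],[*b,.166],[b[0]+.005,b[1],.172],[b[0],b[1]+.005,.172]]))
for a in ([.4466,.0795],[.4451,.077]): print('arbor foot/top pred',S([[*a,.05],[*a,.11]]))
crop(s,285,335,135,195,12,'l4.png')
"
```

```text
bore top pred [[368.5191924  132.09392127]
 [369.0359276  141.47322095]
 [376.30973113 136.17054349]
 [375.11986791 126.85862146]]
arbor foot/top pred [[382.5150566  318.77390178]
 [377.87909381 232.68358663]]
arbor foot/top pred [[377.1882387  320.17696629]
 [372.39659179 234.09004505]]
```

View pics/l4.png

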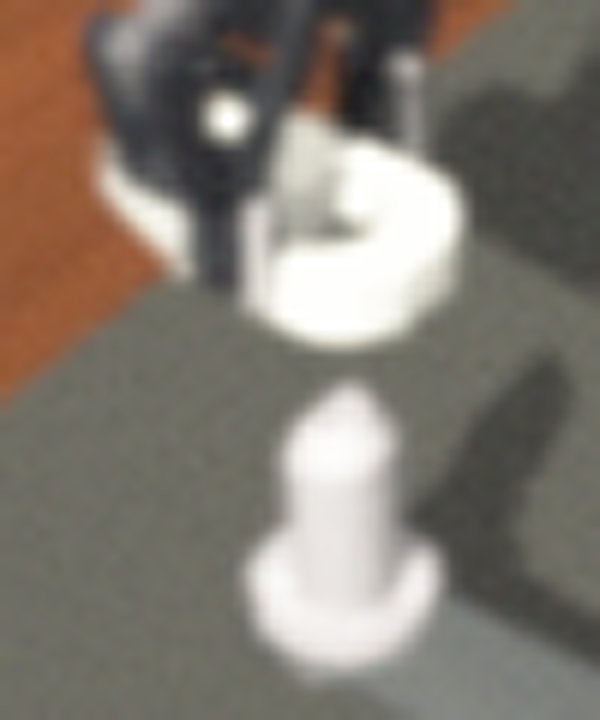

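drive_tool --deltas '[[[0.002,-0.001,-0.01],-0.01],[[0.002,-0.001,-0.01],0],[[0.001,0,-0.01],0],[[0,0,-0.008],0],[[0,0,0],0]]'

```text
time_s: 47.35
eef_pos: [0.4423, 0.0792, 0.1182]
eef_rot: [-0.018, -0.022, 1.0, -0.002]
wrist_force: [-0.6, -0.6, -2.9]
opening: 0.587
```

```bash
python3 -c "
from h import *
st();s=camera('scene');crop(s,285,335,135,195,12,'l5.png')"
```

```text
t 47.35 pos [0.4423 0.0792 0.1182] jaw 1.614 F [-0.6 -0.6 -2.9] T [ 0.02 -0.05 -0.02] op 0.587 q [-0.08  0.07  1.99 -0.01  1.13 -1.69]
toolz mrad [ -36   -6 -999]
```

View pics/l5.png

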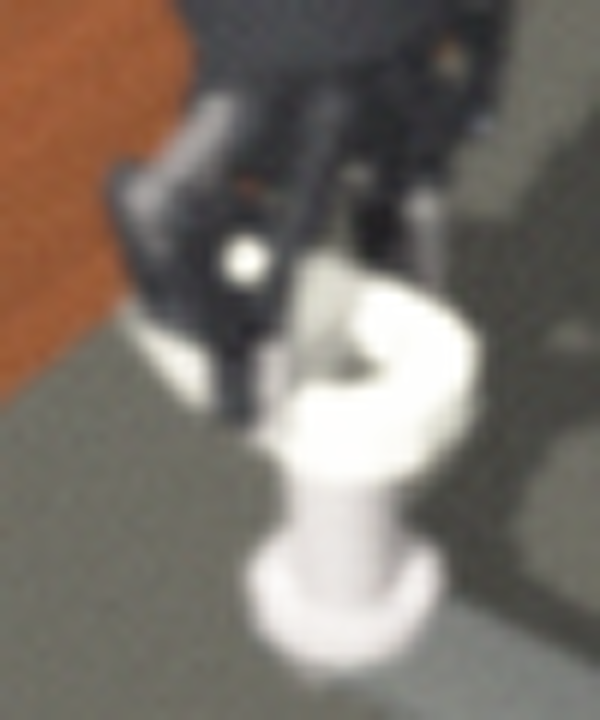

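```bash
python3 -c "
from camfit import *
s=camera('scene')
def S(P): return (proj(s,P)-[285,135]+.46)*12
for bx,by in ((.4477,.0794),(.4457,.0794),(.4477,.0774)):
  t=np.pi+.043;Rm=np.array([[np.cos(t),-np.sin(t)],[np.sin(t),np.cos(t)]])
  for zb in(.113,.115,.117):
    w=outline()@Rm.T+[bx,by]; a=S(np.c_[w,0*w[:,0]+zb+.016]); b=S(np.c_[w,0*w[:,0]+zb])
    B=bore()@Rm.T+[bx,by]; d=S(np.c_[B,0*B[:,0]+zb+.016])
    print(bx,by,zb,'umax',a.max(0)[0].round(),b.max(0)[0].round(),'vmin top',a.min(0)[1].round(),'vmax bot',b.max(0)[1].round(),'bore',d.min(0).round(),d.max(0).round())
"
```

```text
0.4477 0.0794 0.113 umax 468.0 470.0 vmin top 241.0 vmax bot 487.0 bore [278. 309.] [401. 395.]
0.4477 0.0794 0.115 umax 468.0 470.0 vmin top 235.0 vmax bot 481.0 bore [277. 303.] [401. 389.]
0.4477 0.0794 0.117 umax 468.0 470.0 vmin top 229.0 vmax bot 475.0 bore [277. 297.] [401. 383.]
0.4457 0.0794 0.113 umax 462.0 464.0 vmin top 238.0 vmax bot 484.0 bore [272. 306.] [395. 392.]
0.4457 0.0794 0.115 umax 462.0 464.0 vmin top 232.0 vmax bot 478.0 bore [271. 300.] [395. 386.]
0.4457 0.0794 0.117 umax 462.0 463.0 vmin top 226.0 vmax bot 472.0 bore [271. 293.] [395. 379.]
0.4477 0.0774 0.113 umax 463.0 465.0 vmin top 245.0 vmax bot 491.0 bore [272. 313.] [396. 399.]
0.4477 0.0774 0.115 umax 463.0 465.0 vmin top 239.0 vmax bot 485.0 bore [272. 307.] [396. 393.]
0.4477 0.0774 0.117 umax 463.0 465.0 vmin top 233.0 vmax bot 479.0 bore [272. 301.] [396. 387.]
```

drive_tool --deltas '[[[-0.001,0,-0.006],0],[[0,0,-0.005],0],[[0,0,-0.004],0],[[0,0,0],0]]'

```text
time_s: 47.85
eef_pos: [0.4419, 0.0793, 0.1037]
eef_rot: [-0.017, -0.022, 1.0, -0.003]
wrist_force: [-0.1, -0.5, -3.0]
opening: 0.584
```

```bash
python3 -c "
from h import *
st()"
```

```text
t 47.85 pos [0.4419 0.0793 0.1037] jaw 1.614 F [-0.1 -0.5 -3. ] T [ 0.01 -0.    0.01] op 0.584 q [-0.08  0.09  2.   -0.01  1.09 -1.69]
toolz mrad [ -35   -6 -999]
```

drive_tool --deltas '[[[-0.0005,0,-0.004],0],[[0,0,-0.004],0],[[0,0,0],0]]'

```text
time_s: 48.15
eef_pos: [0.4416, 0.0793, 0.0952]
eef_rot: [-0.017, -0.022, 1.0, -0.003]
wrist_force: [-0.3, 0.1, -2.2]
opening: 0.586
```

```bash
python3 -c "
from h import *
st()"
```

```text
t 48.15 pos [0.4416 0.0793 0.0952] jaw 1.614 F [-0.3  0.1 -2.2] T [-0.02 -0.04  0.01] op 0.586 q [-0.08  0.1   2.   -0.01  1.07 -1.69]
toolz mrad [ -34   -6 -999]
```

drive_tool --deltas '[[[0,0,-0.006],0],[[0,0,-0.006],0],[[0,0,-0.006],0],[[0,0,0],0]]'

```text
time_s: 48.55
eef_pos: [0.4412, 0.0793, 0.0754]
eef_rot: [-0.017, -0.022, 1.0, -0.003]
wrist_force: [-0.9, 0.3, -2.1]
opening: 0.591
```

```bash
python3 -c "
from h import *
st();s=camera('scene');crop(s,285,335,135,195,12,'l6.png')"
```

```text
t 48.55 pos [0.4412 0.0793 0.0754] jaw 1.614 F [-0.9  0.3 -2.1] T [-0.03 -0.02  0.02] op 0.591 q [-0.08  0.14  2.01 -0.01  1.03 -1.69]
toolz mrad [ -34   -6 -999]
```

View pics/l6.png

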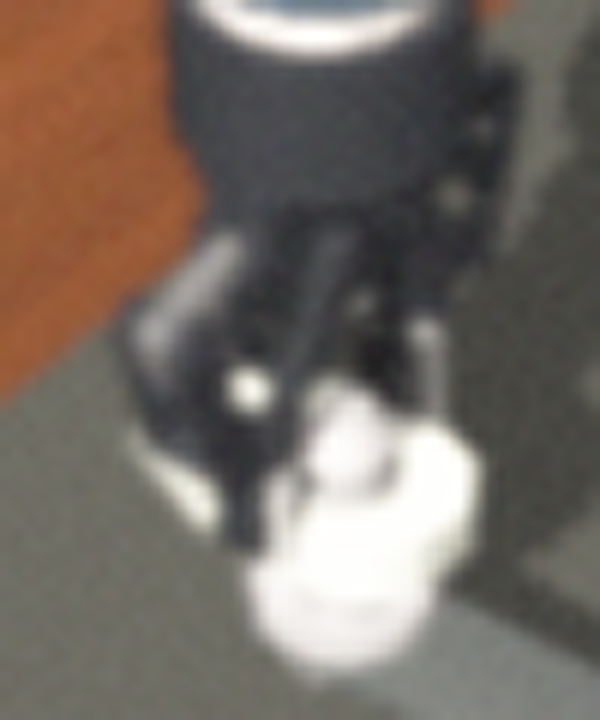

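drive_tool --deltas '[[[0,0,-0.006],0],[[0,0,-0.006],0],[[0,0,-0.004],0],[[0,0,-0.003],0],[[0,0,-0.002],0]]'

```text
time_s: 49.1
eef_pos: [0.4418, 0.0793, 0.0539]
eef_rot: [-0.017, -0.022, 1.0, -0.003]
wrist_force: [-11.9, -0.1, 28.9]
opening: 0.591
```

```bash
python3 -c "
from h import *
st()"
```

```text
t 49.1 pos [0.4418 0.0793 0.0539] jaw 1.615 F [-11.9  -0.1  28.9] T [0.58 1.86 0.18] op 0.591 q [-0.08  0.18  2.02 -0.01  0.98 -1.69]
toolz mrad [ -34   -6 -999]
```

drive_tool --deltas '[[[0,0,0.001],0],[[0,0,0],0],[[0,0,0],0],[[0,0,0.01],0],[[0,0,0.03],0],[[0,0,0.03],0],[[0,0,0.04],0],[[0,0,0.03],0],[[0,0,0],0]]' --gripper 1.0

```text
time_s: 50.0
eef_pos: [0.4431, 0.0792, 0.2045]
eef_rot: [-0.014, -0.022, 1.0, -0.003]
wrist_force: [0.4, -1.2, -0.3]
opening: 1.0
```

```bash
python3 -c "
from h import *
st();s=camera('scene');crop(s,285,335,135,195,12,'l7.png')"
```

```text
t 50.0 pos [0.4431 0.0792 0.2045] jaw 1.614 F [ 0.4 -1.2 -0.3] T [ 0.03 -0.04  0.02] op 1.0 q [-0.08 -0.06  1.92 -0.01  1.31 -1.69]
toolz mrad [  -28    -6 -1000]
```

View pics/l7.png

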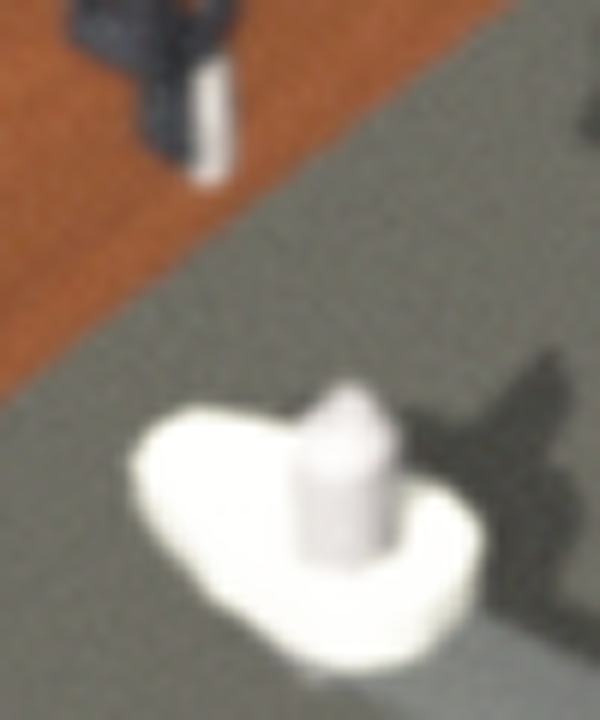

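drive_tool --deltas '[[[0.007,-0.014,0.005],-0.15],[[0.007,-0.014,0.005],-0.15],[[0.007,-0.014,0],-0.15],[[0.007,-0.014,0],-0.15],[[0.007,-0.014,0],-0.15],[[0.007,-0.014,0],-0.15],[[0.007,-0.014,0],-0.15],[[0.007,-0.014,0],-0.15],[[0.007,-0.014,0],-0.15],[[0.007,-0.014,0],-0.15]]' --gripper 0.85

```text
time_s: 51.05
eef_pos: [0.5073, -0.0628, 0.2038]
eef_rot: [-0.02, 0.668, 0.744, 0.009]
wrist_force: [0.4, 0.4, -0.7]
opening: 0.847
```

drive_tool --deltas '[[[0.007,-0.014,0],-0.15],[[0.007,-0.014,0],-0.15],[[0.007,-0.014,0],-0.15],[[0.007,-0.014,0],-0.15],[[0.007,-0.014,0],-0.15],[[0.007,-0.014,0],-0.15],[[0.007,-0.014,0],-0.15],[[0.007,-0.014,0],-0.15],[[0.007,-0.014,0],-0.15],[[0.007,-0.014,0],-0.15]]'

```text
time_s: 52.05
eef_pos: [0.5721, -0.2056, 0.1896]
eef_rot: [-0.018, 0.996, 0.089, 0.017]
wrist_force: [-0.7, -0.1, 0.2]
opening: 0.85
```

```bash
python3 -c "
from h import *
st()"
```

```text
t 52.05 pos [ 0.5721 -0.2056  0.1896] jaw -1.393 F [-0.7 -0.1  0.2] T [-0.    0.07  0.03] op 0.85 q [-0.57  0.28  1.57  0.05  1.28  0.81]
toolz mrad [  31   40 -999]
```

drive_tool --deltas '[[[0.007,-0.007,0],-0.11],[[0.007,-0.007,0],-0.11],[[0.007,-0.007,0],-0.1],[[0.005,-0.006,-0.01],0],[[0,0,-0.02],0],[[0,0,-0.02],0],[[0,0,-0.02],0],[[0,0,-0.02],0],[[0,0,-0.02],0],[[0,0,0],0]]'

```text
time_s: 53.05
eef_pos: [0.5918, -0.2319, 0.0598]
eef_rot: [-0.02, 0.997, -0.072, 0.011]
wrist_force: [-0.5, -0.4, -0.0]
opening: 0.844
```

```bash
python3 -c "
from h import *
st();c=camera('scene');crop(c,220,360,180,300,5,'m1.png')"
```

```text
t 53.05 pos [ 0.5918 -0.2319  0.0598] jaw -1.714 F [-0.5 -0.4 -0. ] T [-0.01 -0.01 -0.  ] op 0.844 q [-0.58  0.5   1.57  0.05  1.08  1.11]
toolz mrad [  26   39 -999]
```

View pics/m1.png

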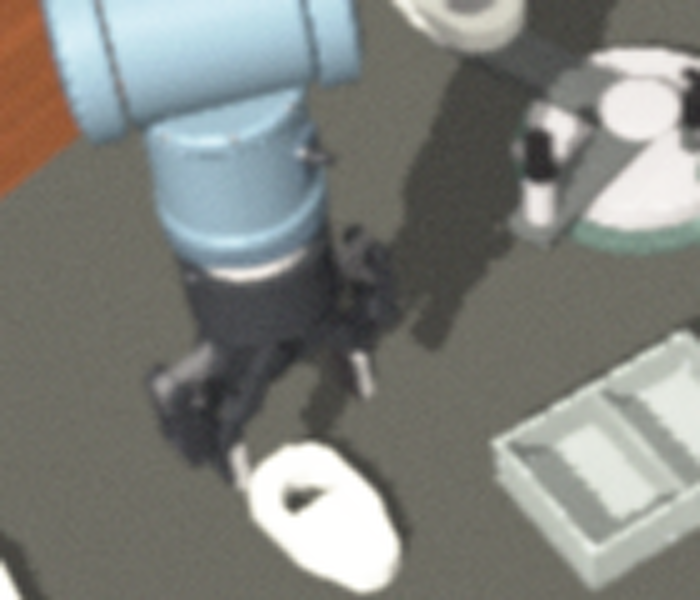

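drive_tool --deltas '[[[0.003,0,-0.018],0],[[0.003,0,-0.018],0],[[0.001,0,-0.012],0],[[0,0,-0.006],0],[[0,0,0],0]]'

```text
time_s: 53.6
eef_pos: [0.6017, -0.2334, 0.0073]
eef_rot: [-0.019, 0.997, -0.07, 0.014]
wrist_force: [-1.4, -0.2, 0.2]
opening: 0.852
```

```bash
python3 -c "
from h import *
st()"
```

```text
t 53.6 pos [ 0.6017 -0.2334  0.0073] jaw -1.71 F [-1.4 -0.2  0.2] T [-0.06  0.04 -0.02] op 0.852 q [-0.58  0.59  1.55  0.06  0.99  1.1 ]
toolz mrad [  31   36 -999]
```

drive_tool --deltas '[[[-0.002,0.0005,-0.003],0],[[-0.0005,0,-0.001],0]]'

```text
time_s: 53.8
eef_pos: [0.5996, -0.2333, 0.0041]
eef_rot: [-0.018, 0.997, -0.069, 0.015]
wrist_force: [0.8, 0.4, 0.1]
opening: 0.852
```

drive_tool --deltas '[[[0,0,0],0],[[0,0,0],0],[[0,0,0],0],[[0,0,0],0],[[0,0,0],0]]' --gripper 0.0

```text
time_s: 54.3
eef_pos: [0.6004, -0.234, 0.0062]
eef_rot: [-0.018, 0.997, -0.069, 0.016]
wrist_force: [-0.3, -0.2, -1.5]
opening: 0.585
```

```bash
python3 -c "
from h import *
st();c=camera('scene');crop(c,220,360,180,300,5,'m2.png')"
```

```text
t 54.3 pos [ 0.6004 -0.234   0.0062] jaw -1.709 F [-0.3 -0.2 -1.5] T [-0.05  0.06 -0.02] op 0.585 q [-0.58  0.59  1.56  0.06  0.98  1.1 ]
toolz mrad [  34   33 -999]
```

View pics/m2.png

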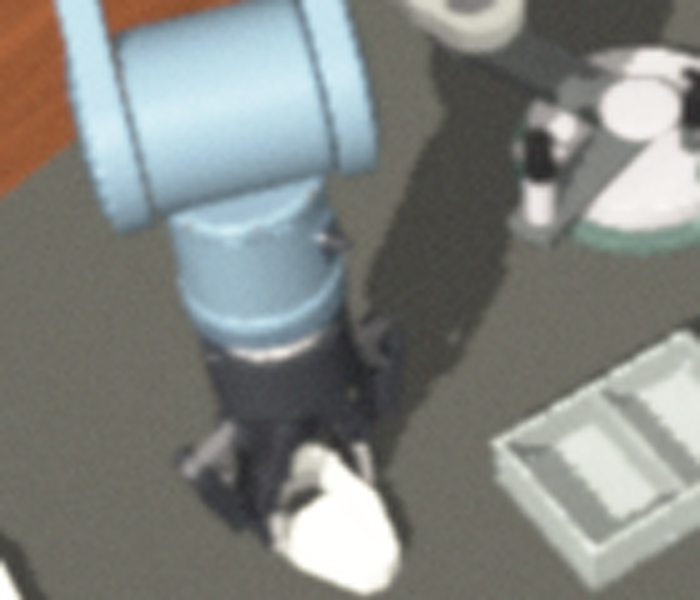

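drive_tool --deltas '[[[0,0,0.01],0],[[0,0,0.02],0],[[0,0,0.02],0],[[0,0,0.025],0],[[0,0,0.025],0],[[0,0,0.025],0],[[0,0,0.025],0],[[0,0,0.02],0],[[0,0,0.01],0],[[0,0,0],0]]'

```text
time_s: 55.35
eef_pos: [0.5981, -0.2323, 0.197]
eef_rot: [-0.018, 0.997, -0.069, 0.015]
wrist_force: [0.0, 0.0, -1.2]
opening: 0.589
```

drive_tool --deltas '[[[-0.008,0.014,0],0.145],[[-0.008,0.014,0],0.145],[[-0.008,0.014,0],0.145],[[-0.008,0.014,0],0.145],[[-0.008,0.014,0],0.145],[[-0.008,0.014,0],0.145],[[-0.008,0.014,0],0.145],[[-0.008,0.014,0],0.145],[[-0.008,0.014,0],0.145],[[-0.008,0.014,0],0.145]]'

```text
time_s: 56.35
eef_pos: [0.5088, -0.0865, 0.1844]
eef_rot: [-0.029, 0.778, 0.628, -0.008]
wrist_force: [-0.2, -0.4, -1.4]
opening: 0.583
```

```bash
python3 -c "
from h import *
st()"
```

```text
t 56.35 pos [ 0.5088 -0.0865  0.1844] jaw -0.213 F [-0.2 -0.4 -1.4] T [-0.03  0.01  0.07] op 0.583 q [-0.41  0.14  1.76  0.01  1.31 -0.2 ]
toolz mrad [ -48   35 -998]
```

drive_tool --deltas '[[[-0.005,0.0125,0],0.14],[[-0.005,0.0125,0],0.14],[[-0.005,0.0125,0],0.14],[[-0.005,0.0125,0],0.14],[[-0.005,0.0125,0],0.14],[[-0.005,0.0125,0],0.14],[[-0.005,0.0125,0],0.14],[[-0.005,0.0125,0],0.14],[[-0.005,0.0125,0],0.14],[[-0.005,0.0125,0],0.14]]'

```text
time_s: 57.35
eef_pos: [0.4481, 0.0458, 0.172]
eef_rot: [-0.025, 0.161, 0.986, -0.03]
wrist_force: [-0.2, -0.4, -2.0]
opening: 0.581
```

```bash
python3 -c "
from h import *
st()"
```

```text
t 57.35 pos [0.4481 0.0458 0.172 ] jaw 1.247 F [-0.2 -0.4 -2. ] T [ 0.03 -0.07  0.02] op 0.581 q [-0.12  0.01  1.92 -0.06  1.26 -1.35]
toolz mrad [ -58  -52 -997]
```

drive_tool --deltas '[[[0,0.004,0.02],-0.145],[[0,0.004,0.02],-0.145],[[0,0.004,0.02],-0.145],[[0,0.004,0.02],-0.145],[[0,0.004,0.02],-0.145],[[0,0.004,-0.05],0],[[0,0,-0.05],0],[[0,0,-0.02],0],[[0,0,0],0],[[0,0,0],0]]'

```text
time_s: 58.35
eef_pos: [0.4407, 0.074, 0.1444]
eef_rot: [-0.041, 0.508, 0.86, -0.018]
wrist_force: [-0.9, -0.0, -0.0]
opening: 0.586
```

drive_tool --deltas '[[[0,0,0.05],0],[[0,0,0.05],0],[[0,0,0.04],0],[[0,0,-0.05],0],[[0,0,-0.05],0],[[0,0,-0.05],0],[[0,0,0],0],[[0,0,0],0],[[0,0,0],0],[[0,0,0],0]]'

```text
time_s: 59.35
eef_pos: [0.4499, 0.0731, 0.1555]
eef_rot: [-0.028, 0.508, 0.861, -0.012]
wrist_force: [1.2, -0.6, -1.0]
opening: 0.587
```

```bash
python3 -c "
from h import *
st()"
```

```text
t 59.35 pos [0.4499 0.0731 0.1555] jaw 0.505 F [ 1.2 -0.6 -1. ] T [-0.06 -0.06  0.05] op 0.587 q [-0.1   0.04  1.93  0.    1.23 -0.61]
toolz mrad [ -60    8 -998]
```

drive_tool --deltas '[[[0,0,0.05],0],[[0,0,0.05],0],[[0,0,0.04],0],[[0,0,-0.05],0],[[0,0,-0.05],0],[[0,0,-0.05],0],[[0,0,0],0],[[0,0,0],0],[[0,0,0],0]]'

```text
time_s: 60.25
eef_pos: [0.4608, 0.0723, 0.1687]
eef_rot: [-0.01, 0.508, 0.861, -0.003]
wrist_force: [0.6, 0.5, -1.6]
opening: 0.588
```

drive_tool --deltas '[[[-0.002,0,0],0.139],[[-0.002,0,0],0.139],[[-0.002,0,0],0.139],[[-0.002,0,0],0.139],[[-0.002,0,0],0.139],[[-0.002,0,0],0.139],[[-0.002,0,0],0.139],[[0,0.003,0],0.136],[[0,0,0],0]]'

```text
time_s: 61.15
eef_pos: [0.4632, 0.0741, 0.198]
eef_rot: [0.014, -0.044, 0.999, -0.002]
wrist_force: [-0.4, -1.3, -1.1]
opening: 0.586
```

```bash
python3 -c "
from h import *
st()"
```

```text
t 61.15 pos [0.4632 0.0741 0.198 ] jaw 1.66 F [-0.4 -1.3 -1.1] T [-0.02  0.02  0.03] op 0.586 q [-0.09 -0.05  1.92 -0.    1.24 -1.75]
toolz mrad [   28    -3 -1000]
```

drive_tool --deltas '[[[-0.004,0.001,0.05],-0.02],[[-0.004,0.001,0.05],-0.02],[[-0.004,0.001,0.05],0],[[-0.003,0.001,0.03],0],[[0,0.001,0],0],[[0,0,0],0],[[0,0,-0.02],0],[[0,0,-0.02],0],[[0,0,-0.02],0],[[0,0,-0.02],0]]'

```text
time_s: 62.15
eef_pos: [0.4479, 0.0787, 0.3084]
eef_rot: [0.024, -0.008, 1.0, -0.003]
wrist_force: [0.5, 0.1, -1.4]
opening: 0.582
```

drive_tool --deltas '[[[0,0,-0.02],0],[[0,0,-0.02],0],[[0,0,-0.02],0],[[0,0,-0.02],0],[[0,0,-0.02],0],[[0,0,-0.015],0],[[0,0,-0.01],0],[[0,0,0],0]]'

```text
time_s: 62.95
eef_pos: [0.4377, 0.0789, 0.1648]
eef_rot: [0.012, -0.001, 1.0, -0.002]
wrist_force: [-0.7, 1.3, -2.2]
opening: 0.585
```

```bash
python3 -c "
from h import *
st()"
```

```text
t 62.95 pos [0.4377 0.0789 0.1648] jaw 1.572 F [-0.7  1.3 -2.2] T [ 0.02  0.02 -0.04] op 0.585 q [-0.09 -0.06  2.   -0.    1.17 -1.66]
toolz mrad [   24    -5 -1000]
```

drive_tool --deltas '[[[0.001,0,-0.012],0.02],[[0.001,0,-0.012],0.02],[[0,0,-0.01],0],[[0,0,-0.004],0],[[0,0,0],0]]'

```text
time_s: 63.45
eef_pos: [0.4406, 0.0788, 0.1244]
eef_rot: [0.013, -0.022, 1.0, -0.002]
wrist_force: [-0.0, -0.7, -1.6]
opening: 0.583
```

```bash
python3 -c "
from h import *
st();s=camera('scene');crop(s,285,335,135,195,12,'n1.png')"
```

```text
t 63.45 pos [0.4406 0.0788 0.1244] jaw 1.615 F [-0.  -0.7 -1.6] T [-0.01 -0.02  0.03] op 0.583 q [-0.09  0.01  2.03 -0.    1.08 -1.7 ]
toolz mrad [   25    -4 -1000]
```

View pics/n1.png

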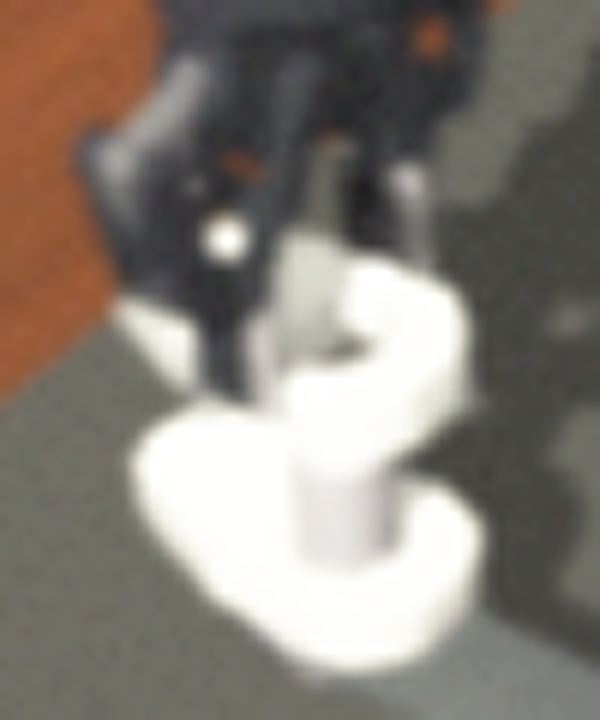

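drive_tool --deltas '[[[0.001,0.0005,-0.006],0],[[0.0005,0,-0.005],0],[[0,0,-0.005],0],[[0,0,0],0]]'

```text
time_s: 63.9
eef_pos: [0.4426, 0.0793, 0.1084]
eef_rot: [0.013, -0.022, 1.0, -0.002]
wrist_force: [-0.5, 0.7, -1.9]
opening: 0.585
```

```bash
python3 -c "
from h import *
st();s=camera('scene');crop(s,285,335,135,195,12,'n2.png')"
```

```text
t 63.9 pos [0.4426 0.0793 0.1084] jaw 1.615 F [-0.5  0.7 -1.9] T [-0.02  0.07  0.02] op 0.585 q [-0.09  0.04  2.04 -0.    1.04 -1.7 ]
toolz mrad [   26    -4 -1000]
```

View pics/n2.png

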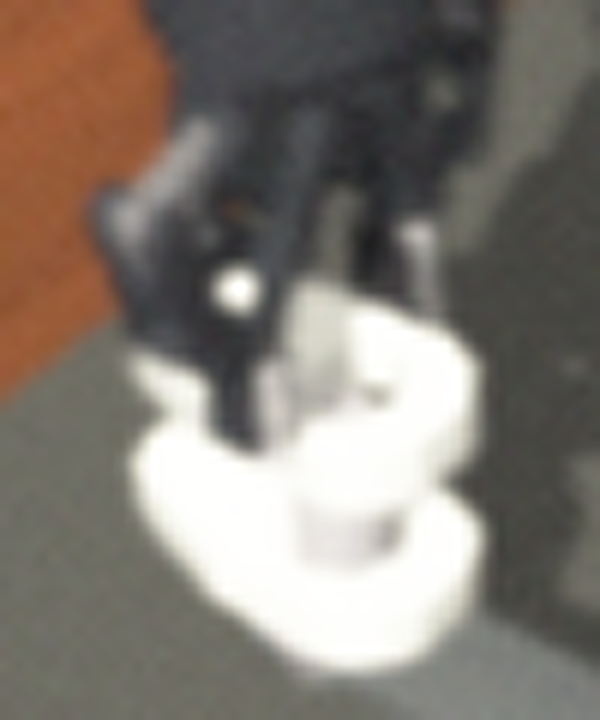

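drive_tool --deltas '[[[0,0,-0.005],0],[[0,0,-0.005],0],[[0,0,0],0]]'

```text
time_s: 64.25
eef_pos: [0.4418, 0.0794, 0.0983]
eef_rot: [0.012, -0.022, 1.0, -0.002]
wrist_force: [-0.4, 0.7, -1.4]
opening: 0.587
```

```bash
python3 -c "
from h import *
st()"
```

```text
t 64.25 pos [0.4418 0.0794 0.0983] jaw 1.615 F [-0.4  0.7 -1.4] T [0.02 0.03 0.  ] op 0.587 q [-0.09  0.06  2.04 -0.    1.02 -1.7 ]
toolz mrad [   24    -4 -1000]
```

drive_tool --deltas '[[[0,0,-0.006],0],[[0,0,-0.006],0],[[0,0,-0.005],0],[[0,0,-0.004],0],[[0,0,-0.002],0]]'

```text
time_s: 64.75
eef_pos: [0.4419, 0.0793, 0.0735]
eef_rot: [0.012, -0.022, 1.0, -0.003]
wrist_force: [-1.2, 0.6, -0.6]
opening: 0.582
```

```bash
python3 -c "
from h import *
st()"
```

```text
t 64.75 pos [0.4419 0.0793 0.0735] jaw 1.615 F [-1.2  0.6 -0.6] T [-0.07  0.37 -0.06] op 0.582 q [-0.09  0.1   2.06 -0.    0.96 -1.7 ]
toolz mrad [   25    -5 -1000]
```

drive_tool --deltas '[[[0,0,-0.003],0],[[0,0,-0.002],0]]'

```text
time_s: 64.95
eef_pos: [0.4424, 0.0792, 0.0714]
eef_rot: [0.012, -0.023, 1.0, -0.003]
wrist_force: [-18.5, 1.0, 39.7]
opening: 0.587
```

```bash
python3 -c "
from h import *
st();s=camera('scene');crop(s,285,335,135,195,12,'n3.png')"
```

```text
t 64.95 pos [0.4424 0.0792 0.0714] jaw 1.617 F [-18.5   1.   39.7] T [-0.22  3.23  0.09] op 0.587 q [-0.09  0.11  2.06 -0.    0.95 -1.7 ]
toolz mrad [   23    -5 -1000]
```

View pics/n3.png

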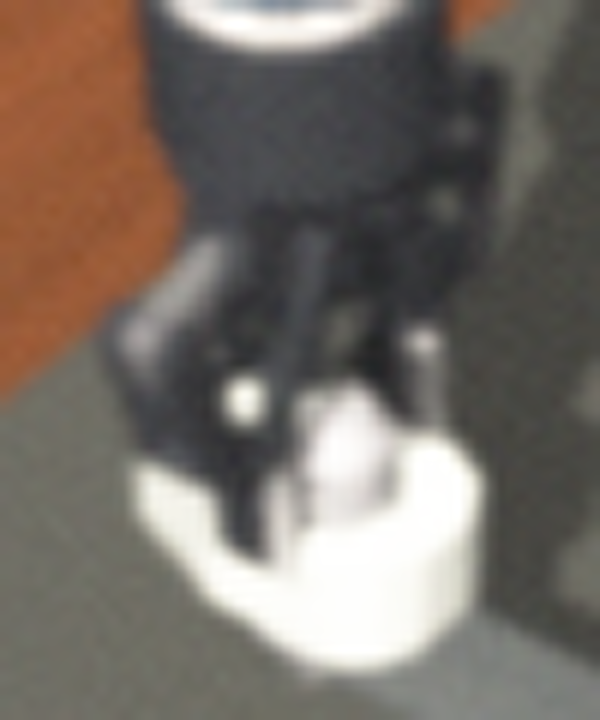

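drive_tool --deltas '[[[0,0,0.002],0],[[0,0,0],0],[[0,0,0],0],[[0,0,0.01],0],[[0,0,0.03],0],[[0,0,0.03],0],[[0,0,0.04],0],[[0,0,0.02],0],[[0,0,0],0]]' --gripper 1.0

```text
time_s: 65.9
eef_pos: [0.4441, 0.079, 0.2117]
eef_rot: [0.014, -0.023, 1.0, -0.003]
wrist_force: [-0.3, -0.6, 0.4]
opening: 1.001
```

```bash
python3 -c "
from h import *
st();s=camera('scene');crop(s,285,335,135,195,12,'n4.png');c=snap('top','n5.png');np.save('tc2.npy',c)
from camfit import *
print(fit(c,cv2.imread('pics/n5.png'),(.472,-.394,0.)))"
```

```text
t 65.9 pos [0.4441 0.079  0.2117] jaw 1.616 F [-0.3 -0.6  0.4] T [-0.01  0.    0.03] op 1.001 q [-0.09 -0.11  1.95 -0.    1.27 -1.7 ]
toolz mrad [   29    -6 -1000]
(array([ 0.47155088, -0.39421126, -0.01488202]), np.float64(18.757897666287562))[ WARN:0@7.049] global loadsave.cpp:1063 imwrite_ Unsupported depth image for selected encoder is fallbacked to CV_8U.
```

View pics/n4.png

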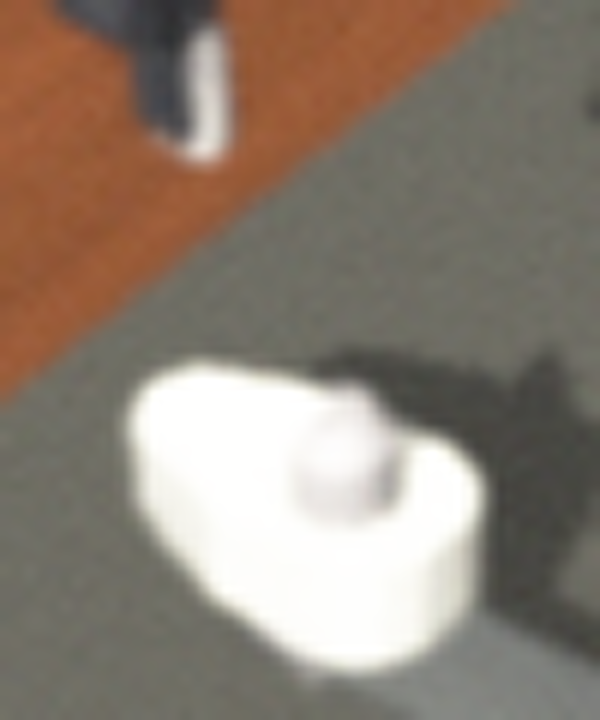

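View pics/n5.png

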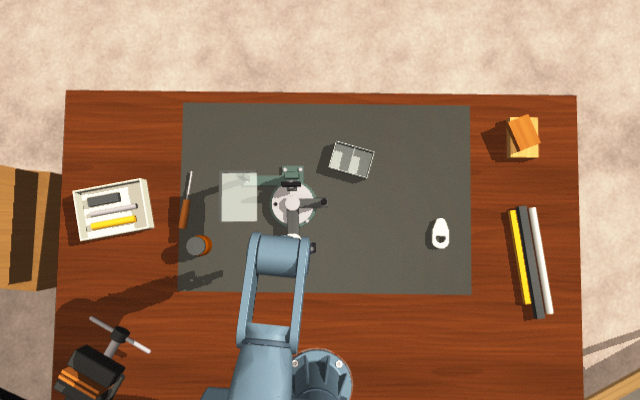

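View pics/fit.png

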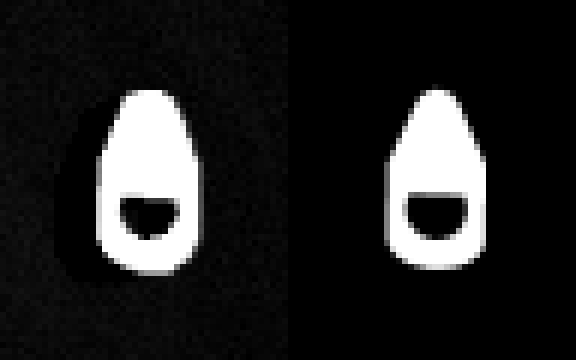

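drive_tool --deltas '[[[0.0015,-0.021,0],-0.146],[[0.0015,-0.021,0],-0.146],[[0.0015,-0.021,0],-0.146],[[0.0015,-0.021,0],-0.146],[[0.0015,-0.021,0],-0.146],[[0.0015,-0.021,0],-0.146],[[0.0015,-0.021,0],-0.146],[[0.0015,-0.021,0],-0.146],[[0.0015,-0.021,0],-0.146],[[0.0015,-0.021,0],-0.146]]'

```text
time_s: 67.0
eef_pos: [0.4461, -0.1327, 0.1889]
eef_rot: [-0.008, 0.664, 0.748, -0.006]
wrist_force: [0.1, -0.5, 0.9]
opening: 1.006
```

drive_tool --deltas '[[[0.0015,-0.021,0],-0.146],[[0.0015,-0.021,0],-0.146],[[0.0015,-0.021,0],-0.146],[[0.0015,-0.021,0],-0.146],[[0.0015,-0.021,0],-0.146],[[0.0015,-0.021,0],-0.146],[[0.0015,-0.021,0],-0.146],[[0.0015,-0.021,0],-0.146],[[0.0015,-0.021,0],-0.146],[[0.0015,-0.021,0],-0.146]]'

```text
time_s: 68.0
eef_pos: [0.4507, -0.3432, 0.1651]
eef_rot: [-0.028, 0.995, 0.095, -0.0]
wrist_force: [-0.2, 0.1, -0.4]
opening: 0.998
```

```bash
python3 -c "
from h import *
st()"
```

```text
t 68.0 pos [ 0.4507 -0.3432  0.1651] jaw -1.381 F [-0.2  0.1 -0.4] T [-0.02  0.04 -0.01] op 0.998 q [-0.88  0.26  1.66  0.03  1.27  0.49]
toolz mrad [  -6   56 -998]
```

drive_tool --deltas '[[[0.009,-0.016,0.05],-0.1],[[0.009,-0.016,0.05],-0.11],[[0.009,-0.014,0.05],0],[[0,0,-0.05],0],[[0,0,-0.05],0],[[0,0,-0.05],0],[[0,0,0],0],[[0,0,0],0],[[0,0,0],0],[[0,0,0],0]]'

```text
time_s: 69.0
eef_pos: [0.4739, -0.391, 0.1576]
eef_rot: [-0.035, 0.999, -0.02, -0.002]
wrist_force: [0.5, -0.7, -0.3]
opening: 1.003
```

```bash
python3 -c "
from h import *
st()"
```

```text
t 69.0 pos [ 0.4739 -0.391   0.1576] jaw -1.611 F [ 0.5 -0.7 -0.3] T [-0.04 -0.02  0.02] op 1.003 q [-0.9   0.37  1.53  0.04  1.3   0.69]
toolz mrad [  -3   71 -997]
```

drive_tool --deltas '[[[0,0,0.03],0.13],[[0,0,0.03],0.13],[[0,0,0.03],0.13],[[0,0,0.03],0.13],[[0,0,0.02],0.11],[[0,0,-0.05],0],[[0,0,-0.05],0],[[0,0,-0.05],0],[[0,0,0],0],[[0,0,0],0]]'

```text
time_s: 70.0
eef_pos: [0.4813, -0.3985, 0.1797]
eef_rot: [-0.011, 0.953, 0.304, -0.005]
wrist_force: [-0.1, 0.0, 1.6]
opening: 0.998
```

drive_tool --deltas '[[[0,0,0],0],[[0,0,0.05],0],[[0,0,0.05],0],[[0,0,0.04],0],[[0,0,-0.05],0],[[0,0,-0.05],0],[[0,0,-0.05],0],[[0,0,0],0],[[0,0,0],0],[[0,0,0],0]]'

```text
time_s: 71.0
eef_pos: [0.491, -0.4096, 0.2107]
eef_rot: [0.016, 0.953, 0.304, 0.005]
wrist_force: [-0.6, -0.3, 0.5]
opening: 1.002
```

```bash
python3 -c "
from h import *
st()"
```

```text
t 71.0 pos [ 0.491  -0.4096  0.2107] jaw -0.953 F [-0.6 -0.3  0.5] T [-0.02  0.01  0.02] op 1.002 q [-0.88  0.32  1.48 -0.    1.31  0.07]
toolz mrad [  20  -26 -999]
```

drive_tool --deltas '[[[-0.004,0.005,0.04],-0.13],[[-0.004,0.005,0.04],-0.13],[[-0.004,0.005,0.04],-0.13],[[-0.003,0.004,0.02],-0.13],[[0,0,0],-0.12],[[0,0,0],0],[[0,0,-0.02],0],[[0,0,-0.02],0],[[0,0,-0.02],0],[[0,0,-0.02],0]]'

```text
time_s: 72.0
eef_pos: [0.4807, -0.3958, 0.3124]
eef_rot: [0.036, 0.999, -0.017, 0.018]
wrist_force: [0.6, -1.1, 0.0]
opening: 1.0
```

drive_tool --deltas '[[[0,0,-0.02],0],[[0,0,-0.02],0],[[0,0,-0.02],0],[[0,0,-0.02],0],[[0,0,-0.02],0],[[0,0,-0.02],0],[[0,0,-0.02],0],[[0,0,0],0]]'

```text
time_s: 72.8
eef_pos: [0.4824, -0.3982, 0.1768]
eef_rot: [0.041, 0.999, -0.002, 0.021]
wrist_force: [0.2, 0.6, -0.1]
opening: 0.999
```

```bash
python3 -c "
from h import *
st()"
```

```text
t 72.8 pos [ 0.4824 -0.3982  0.1768] jaw -1.575 F [ 0.2  0.6 -0.1] T [ 0.01  0.03 -0.  ] op 0.999 q [-0.87  0.29  1.6  -0.02  1.17  0.71]
toolz mrad [  42  -81 -996]
```

drive_tool --deltas '[[[-0.001,0.001,0.005],0.15],[[-0.001,0.001,0.005],0.15],[[-0.001,0.001,0.005],0.15],[[-0.001,0.001,0.005],0.15],[[-0.001,0.001,0.005],0.15],[[-0.001,0.001,0.005],0.15],[[-0.001,0.001,0.005],0.15],[[-0.001,0.001,0.005],0.15],[[-0.001,0.001,0],0.15],[[-0.001,0.001,0],0.15]]'

```text
time_s: 73.8
eef_pos: [0.4778, -0.3945, 0.2419]
eef_rot: [0.027, 0.73, 0.681, 0.048]
wrist_force: [-0.3, -0.5, -0.7]
opening: 0.999
```

drive_tool --deltas '[[[0,0,0],0.15],[[0,0,0],0.15],[[0,0,0],0.15],[[0,0,0],0.15],[[0,0,0],0.15],[[0,0,0],0.15],[[0,0,0],0.15],[[0,0,0],0.15],[[0,0,0],0.15],[[0,0,0],0.1]]'

```text
time_s: 74.8
eef_pos: [0.4823, -0.4018, 0.2685]
eef_rot: [0.003, 0.09, 0.995, 0.052]
wrist_force: [0.7, 0.5, 0.2]
opening: 1.001
```

```bash
python3 -c "
from h import *
st()"
```

```text
t 74.8 pos [ 0.4823 -0.4018  0.2685] jaw 1.391 F [0.7 0.5 0.2] T [-0.05  0.01  0.02] op 1.001 q [-0.92  0.31  1.38  0.07  1.53 -2.32]
toolz mrad [  15  102 -995]
```

drive_tool --deltas '[[[-0.001,0.004,0],0.13],[[-0.001,0.004,0],0.13],[[-0.001,0.004,0],0.13],[[-0.001,0.004,0],0.11],[[0,0,-0.05],0],[[0,0,-0.05],0],[[0,0,0],0],[[0,0,0],0],[[0,0,0],0],[[0,0,0],0]]'

```text
time_s: 75.8
eef_pos: [0.4855, -0.394, 0.1952]
eef_rot: [-0.0, -0.182, 0.983, 0.036]
wrist_force: [0.5, 0.2, -0.1]
opening: 0.997
```

```bash
python3 -c "
from h import *
st()"
```

```text
t 75.8 pos [ 0.4855 -0.394   0.1952] jaw 1.936 F [ 0.5  0.2 -0.1] T [-0.03 -0.   -0.03] op 0.997 q [-0.89  0.36  1.46  0.03  1.38 -2.83]
toolz mrad [ -13   70 -997]
```

drive_tool --deltas '[[[0,0,0.04],0],[[0,0,0.04],0],[[0,0,0.03],0],[[0,0,-0.05],0],[[0,0,-0.05],0],[[0,0,-0.04],0],[[0,0,0],0],[[0,0,0],0],[[0,0,0],0],[[0,0,0],0]]'

```text
time_s: 76.8
eef_pos: [0.4926, -0.403, 0.1957]
eef_rot: [0.01, -0.183, 0.983, 0.017]
wrist_force: [0.1, 0.2, 0.5]
opening: 0.999
```

```bash
python3 -c "
from h import *
st()"
```

```text
t 76.8 pos [ 0.4926 -0.403   0.1957] jaw 1.939 F [0.1 0.2 0.5] T [-0.04  0.04  0.02] op 0.999 q [-0.89  0.36  1.46  0.04  1.34 -2.84]
toolz mrad [  14   38 -999]
```

drive_tool --deltas '[[[-0.004,0.003,0],-0.13],[[-0.004,0.003,0],-0.13],[[-0.004,0.003,0],-0.125],[[-0.004,0.003,-0.01],0],[[0,0,-0.015],0],[[0,0,-0.015],0],[[0,0,-0.015],0],[[0,0,-0.015],0],[[0,0,-0.015],0],[[0,0,-0.015],0]]'

```text
time_s: 77.8
eef_pos: [0.4803, -0.3956, 0.1]
eef_rot: [0.019, 0.01, 1.0, 0.007]
wrist_force: [0.3, 0.2, 0.6]
opening: 1.0
```

```bash
python3 -c "
from h import *
st()"
```

```text
t 77.8 pos [ 0.4803 -0.3956  0.1   ] jaw 1.551 F [0.3 0.2 0.6] T [0.02 0.03 0.01] op 1.0 q [-0.9   0.41  1.6   0.04  1.12 -2.47]
toolz mrad [  38   14 -999]
```

drive_tool --deltas '[[[-0.002,0.002,-0.018],0],[[-0.002,0.002,-0.018],0],[[-0.001,0.001,-0.018],0],[[0,0,-0.015],0],[[0,0,-0.012],0],[[0,0,-0.006],0],[[0,0,0],0]]'

```text
time_s: 78.5
eef_pos: [0.473, -0.3878, 0.0003]
eef_rot: [0.016, 0.009, 1.0, 0.01]
wrist_force: [-0.6, 0.3, -0.5]
opening: 0.996
```

```bash
python3 -c "
from h import *
st();c=camera('scene');crop(c,150,290,220,340,5,'o1.png')"
```

```text
t 78.5 pos [ 4.730e-01 -3.878e-01  3.000e-04] jaw 1.552 F [-0.6  0.3 -0.5] T [-0.03  0.06  0.05] op 0.996 q [-0.9   0.55  1.65  0.05  0.95 -2.48]
toolz mrad [  33   20 -999]
```

View pics/o1.png

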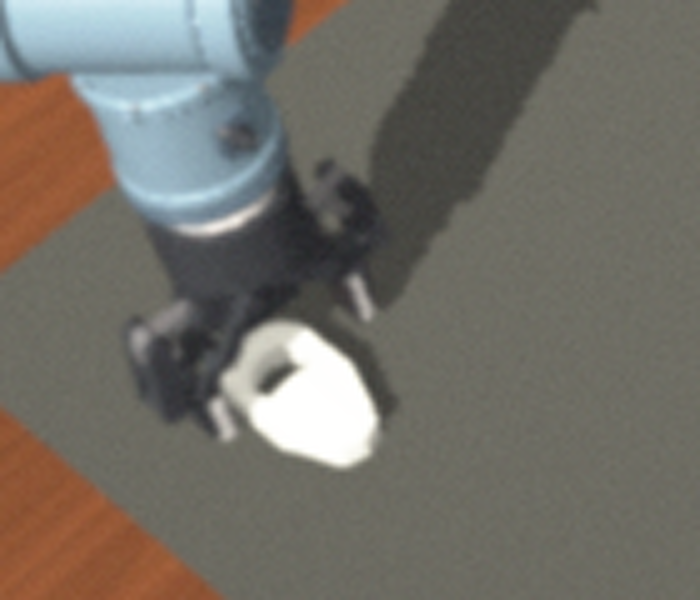

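drive_tool --deltas '[[[0.003,-0.003,0.004],0],[[0.002,-0.002,0.001],0],[[0,0,0],0]]'

```text
time_s: 78.85
eef_pos: [0.4801, -0.3952, 0.0089]
eef_rot: [0.018, 0.009, 1.0, 0.008]
wrist_force: [-0.9, 0.7, 0.3]
opening: 1.003
```

```bash
python3 -c "
from h import *
st()"
```

```text
t 78.85 pos [ 0.4801 -0.3952  0.0089] jaw 1.552 F [-0.9  0.7  0.3] T [ 0.02 -0.03  0.02] op 1.003 q [-0.9   0.55  1.62  0.05  0.96 -2.48]
toolz mrad [  36   16 -999]
```

drive_tool --deltas '[[[-0.002,0.002,-0.004],0],[[0,0,-0.002],0]]'

```text
time_s: 79.05
eef_pos: [0.4789, -0.3941, 0.0041]
eef_rot: [0.019, 0.009, 1.0, 0.007]
wrist_force: [0.9, 0.3, 0.4]
opening: 1.0
```

drive_tool --deltas '[[[0,0,0],0],[[0,0,0],0],[[0,0,0],0],[[0,0,0],0],[[0,0,0],0]]' --gripper 0.0

```text
time_s: 79.55
eef_pos: [0.4787, -0.394, 0.0041]
eef_rot: [0.019, 0.009, 1.0, 0.007]
wrist_force: [0.9, -0.3, 0.5]
opening: 0.592
```

```bash
python3 -c "
from h import *
st();c=camera('scene');crop(c,150,290,220,340,5,'o2.png')"
```

```text
t 79.55 pos [ 0.4787 -0.394   0.0041] jaw 1.552 F [ 0.9 -0.3  0.5] T [ 0.03  0.04 -0.01] op 0.592 q [-0.9   0.55  1.63  0.05  0.95 -2.48]
toolz mrad [  38   14 -999]
```

View pics/o2.png

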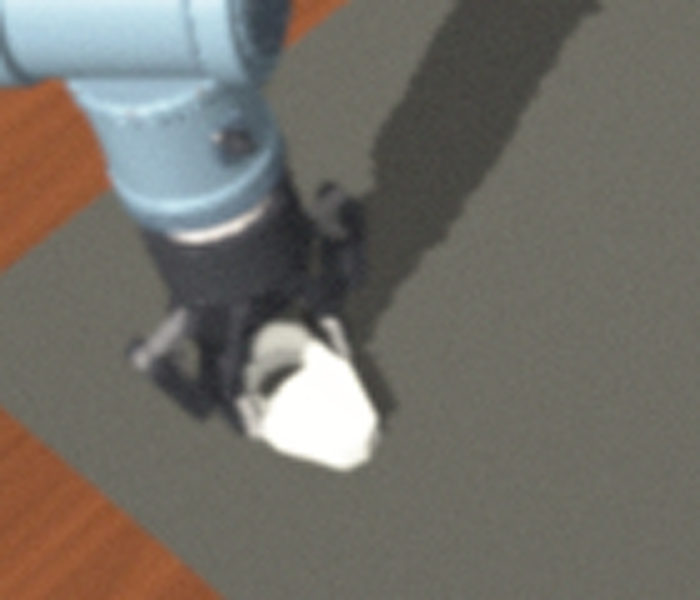

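drive_tool --deltas '[[[0,0,0.01],0],[[0,0,0.02],0],[[0,0,0.02],0],[[0,0,0.025],0],[[0,0,0.025],0],[[0,0,0.025],0],[[0,0,0.025],0],[[0,0,0.02],0],[[0,0,0.01],0],[[0,0,0],0]]'

```text
time_s: 80.6
eef_pos: [0.4753, -0.3897, 0.192]
eef_rot: [0.016, 0.009, 1.0, 0.01]
wrist_force: [0.2, 0.4, -1.3]
opening: 0.585
```

drive_tool --deltas '[[[-0.002,0.022,0],-0.146],[[-0.002,0.022,0],-0.146],[[-0.002,0.022,0],-0.146],[[-0.002,0.022,0],-0.146],[[-0.002,0.022,0],-0.146],[[-0.002,0.022,0],-0.146],[[-0.002,0.022,0],-0.146],[[-0.002,0.022,0],-0.146],[[-0.002,0.022,0],-0.146],[[-0.002,0.022,0],-0.146]]'

```text
time_s: 81.6
eef_pos: [0.447, -0.1594, 0.1788]
eef_rot: [0.011, 0.689, 0.725, 0.001]
wrist_force: [0.3, 1.3, -1.5]
opening: 0.591
```

```bash
python3 -c "
from h import *
st();c=snap('scene','o3.png')"
```

```text
t 81.6 pos [ 0.447  -0.1594  0.1788] jaw 0.05 F [ 0.3  1.3 -1.5] T [ 0.05 -0.   -0.01] op 0.591 q [-0.59 -0.01  1.92 -0.    1.21 -0.64]
toolz mrad [   16   -14 -1000]
```

drive_tool --deltas '[[[-0.001,0.022,0.002],-0.144],[[-0.001,0.022,0.002],-0.144],[[0,0.022,0.002],-0.144],[[0,0.022,0],-0.144],[[0,0.022,0],-0.144],[[0,0.022,0],-0.144],[[0,0.022,0],-0.144],[[0,0.022,0],-0.144],[[0,0.022,0],-0.144],[[0,0.02,0],-0.144]]'

```text
time_s: 82.65
eef_pos: [0.4358, 0.0718, 0.1731]
eef_rot: [0.0, 0.998, 0.065, -0.009]
wrist_force: [0.6, 0.2, -2.1]
opening: 0.587
```

```bash
python3 -c "
from h import *
st()"
```

```text
t 82.65 pos [0.4358 0.0718 0.1731] jaw -1.441 F [ 0.6  0.2 -2.1] T [ 0.01 -0.02  0.07] op 0.587 q [-0.1  -0.05  1.97 -0.    1.23  1.34]
toolz mrad [  -18    -2 -1000]
```

drive_tool --deltas '[[[0.001,0.003,0],-0.05],[[0.001,0.003,-0.01],-0.036],[[0.001,0.001,-0.012],0],[[0,0,-0.012],0],[[0,0,-0.01],0],[[0,0,-0.004],0],[[0,0,0],0]]'

```text
time_s: 83.35
eef_pos: [0.4346, 0.0812, 0.1167]
eef_rot: [-0.001, 1.0, 0.023, -0.014]
wrist_force: [-0.1, -1.9, -1.5]
opening: 0.585
```

```bash
python3 -c "
from h import *
st();s=camera('scene');crop(s,285,335,135,195,12,'p1.png')"
```

```text
t 83.35 pos [0.4346 0.0812 0.1167] jaw -1.525 F [-0.1 -1.9 -1.5] T [-0.04 -0.03  0.  ] op 0.585 q [-0.08  0.05  2.01 -0.    1.11  1.44]
toolz mrad [  -28     1 -1000]
```

View pics/p1.png

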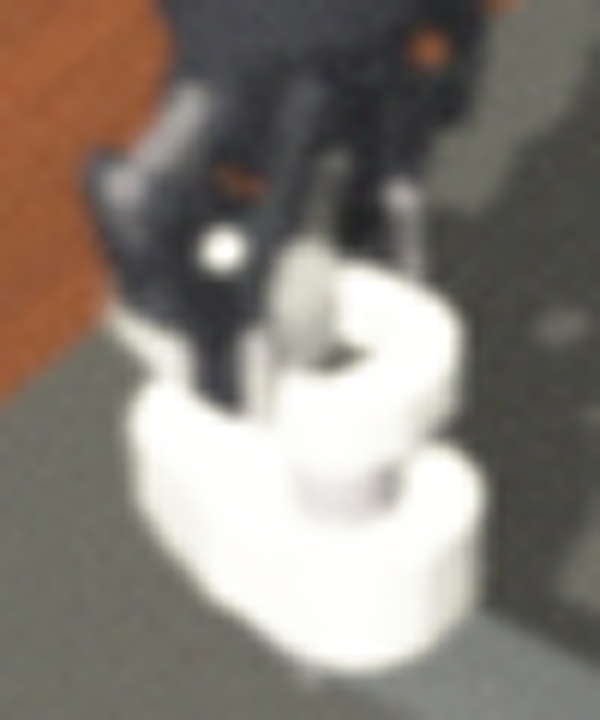

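drive_tool --deltas '[[[0.003,-0.001,0.003],0],[[0.003,-0.001,0.001],0],[[0.001,0,0],0],[[0,0,0],0]]'

```text
time_s: 83.8
eef_pos: [0.4441, 0.0785, 0.1232]
eef_rot: [-0.001, 1.0, 0.023, -0.012]
wrist_force: [-0.7, 0.6, -1.7]
opening: 0.588
```

```bash
python3 -c "
from h import *
st();s=camera('scene');crop(s,285,335,135,195,12,'p2.png')"
```

```text
t 83.8 pos [0.4441 0.0785 0.1232] jaw -1.525 F [-0.7  0.6 -1.7] T [ 0.   -0.01 -0.01] op 0.588 q [-0.09  0.05  1.99 -0.    1.13  1.44]
toolz mrad [  -24     1 -1000]
```

View pics/p2.png

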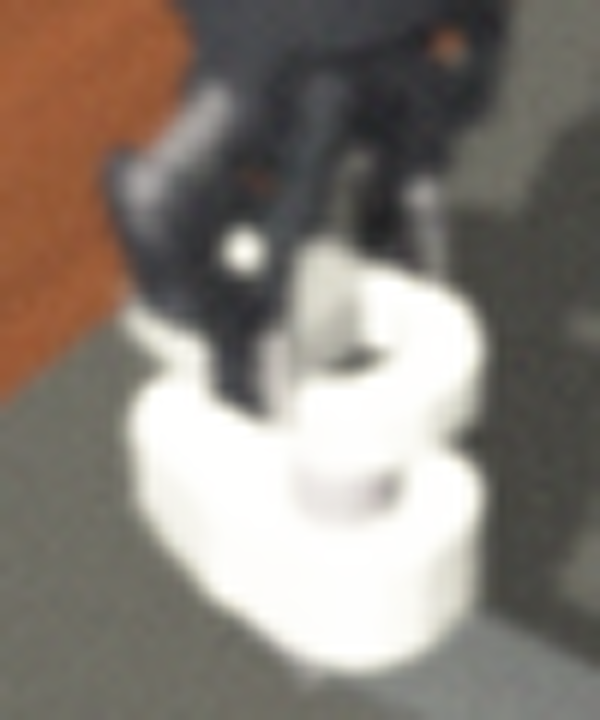

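drive_tool --deltas '[[[-0.001,0.0005,-0.006],0],[[-0.0005,0.0003,-0.006],0],[[0,0,-0.004],0],[[0,0,0],0]]'

```text
time_s: 84.25
eef_pos: [0.4413, 0.0795, 0.1055]
eef_rot: [-0.001, 1.0, 0.023, -0.013]
wrist_force: [-0.2, -0.3, -1.7]
opening: 0.588
```

```bash
python3 -c "
from h import *
st()"
```

```text
t 84.25 pos [0.4413 0.0795 0.1055] jaw -1.525 F [-0.2 -0.3 -1.7] T [-0.02 -0.02  0.02] op 0.588 q [-0.09  0.08  2.   -0.    1.09  1.44]
toolz mrad [  -26     1 -1000]
```

drive_tool --deltas '[[[0.0005,0,-0.005],0],[[0,0,-0.005],0],[[0,0,0],0]]'

```text
time_s: 84.55
eef_pos: [0.441, 0.0796, 0.0941]
eef_rot: [-0.001, 1.0, 0.023, -0.014]
wrist_force: [-0.1, 0.6, -1.6]
opening: 0.592
```

```bash
python3 -c "
from h import *
st();s=camera('scene');crop(s,285,335,135,195,12,'p3.png')"
```

```text
t 84.55 pos [0.441  0.0796 0.0941] jaw -1.525 F [-0.1  0.6 -1.6] T [ 0.   -0.04  0.02] op 0.592 q [-0.09  0.1   2.01 -0.    1.06  1.44]
toolz mrad [  -28     1 -1000]
```

View pics/p3.png

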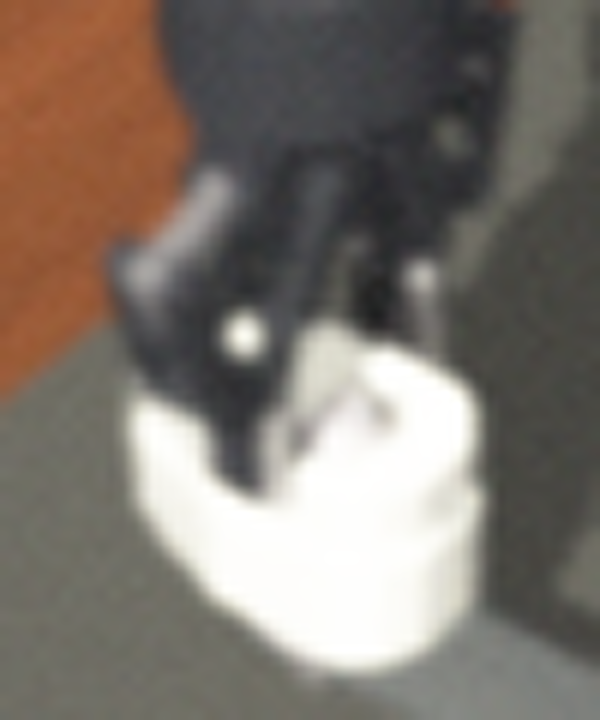

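drive_tool --deltas '[[[0.0003,0,-0.004],0],[[0,0,-0.003],0],[[0,0,-0.002],0],[[0,0,-0.001],0]]'

```text
time_s: 85.0
eef_pos: [0.4414, 0.0793, 0.0861]
eef_rot: [-0.0, 1.0, 0.023, -0.015]
wrist_force: [-9.1, 1.8, 16.7]
opening: 0.585
```

```bash
python3 -c "
from h import *
st()"
```

```text
t 85.0 pos [0.4414 0.0793 0.0861] jaw -1.524 F [-9.1  1.8 16.7] T [-0.28  1.63 -0.09] op 0.585 q [-0.09  0.11  2.01 -0.    1.04  1.44]
toolz mrad [  -29     0 -1000]
```

Seated at the expected height. Release and rise.

drive_tool --deltas '[[[0,0,0],0],[[0,0,0],0],[[0,0,0],0],[[0,0,0.01],0],[[0,0,0.03],0],[[0,0,0.03],0],[[0,0,0.03],0],[[0,0,0.02],0],[[0,0,0],0]]' --gripper 1.0

```text
time_s: 85.9
eef_pos: [0.4437, 0.0791, 0.2145]
eef_rot: [-0.0, 1.0, 0.023, -0.011]
wrist_force: [0.3, 0.8, 0.2]
opening: 0.998
```

```bash
python3 -c "
from h import *
st();s=camera('scene');crop(s,285,335,135,195,12,'p4.png');crop(s,280,440,120,240,5,'p5.png')"
```

```text
t 85.9 pos [0.4437 0.0791 0.2145] jaw -1.524 F [0.3 0.8 0.2] T [-0.01  0.01 -0.02] op 0.998 q [-0.09 -0.07  1.91 -0.    1.33  1.44]
toolz mrad [  -22     0 -1000]
```

View pics/p4.png

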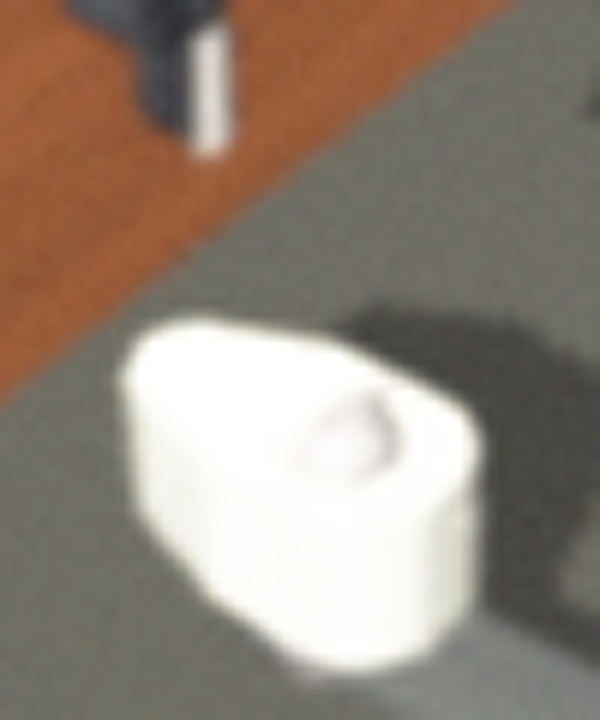

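View pics/p5.png

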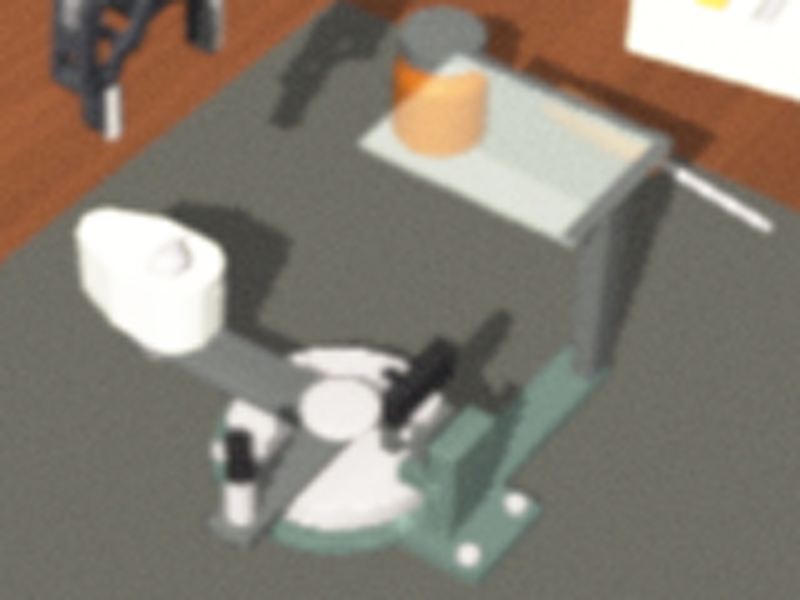

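drive_tool --deltas '[[[0.012,0,0.005],0.14],[[0.018,0,0.005],0.14],[[0.018,0,0],0.14],[[0.018,0,0],0.14],[[0.018,0,0],0.14],[[0.018,0,0],0.14],[[0.018,0,0],0.14],[[0.018,0,0],0.14],[[0.018,0,0],0.14],[[0.015,0,0],0.14]]' --gripper 0.5

```text
time_s: 86.95
eef_pos: [0.6117, 0.0796, 0.2073]
eef_rot: [0.005, 0.731, 0.682, -0.019]
wrist_force: [0.4, -0.1, 0.8]
opening: 0.502
```

```bash
python3 -c "
from h import *
st()"
```

```text
t 86.95 pos [0.6117 0.0796 0.2073] jaw -0.069 F [ 0.4 -0.1  0.8] T [-0.01  0.02 -0.04] op 0.502 q [-0.04  0.31  1.5  -0.04  1.35  0.03]
toolz mrad [ -21  -33 -999]
```

drive_tool --deltas '[[[0.01,0.001,0],0.05],[[0.008,0.001,-0.01],0.034],[[0.001,0,-0.02],0],[[0,0,-0.02],0],[[0,0,-0.01],0],[[0,0,0],0]]'

```text
time_s: 87.55
eef_pos: [0.6284, 0.0815, 0.1342]
eef_rot: [0.001, 0.699, 0.715, -0.023]
wrist_force: [-0.8, -0.3, -0.2]
opening: 0.5
```

```bash
python3 -c "
from h import *
st();s=camera('scene');crop(s,280,440,120,240,5,'q1.png')"
```

```text
t 87.55 pos [0.6284 0.0815 0.1342] jaw 0.023 F [-0.8 -0.3 -0.2] T [ 0.01 -0.03  0.04] op 0.5 q [-0.04  0.43  1.5  -0.04  1.24 -0.05]
toolz mrad [ -31  -34 -999]
```

View pics/q1.png

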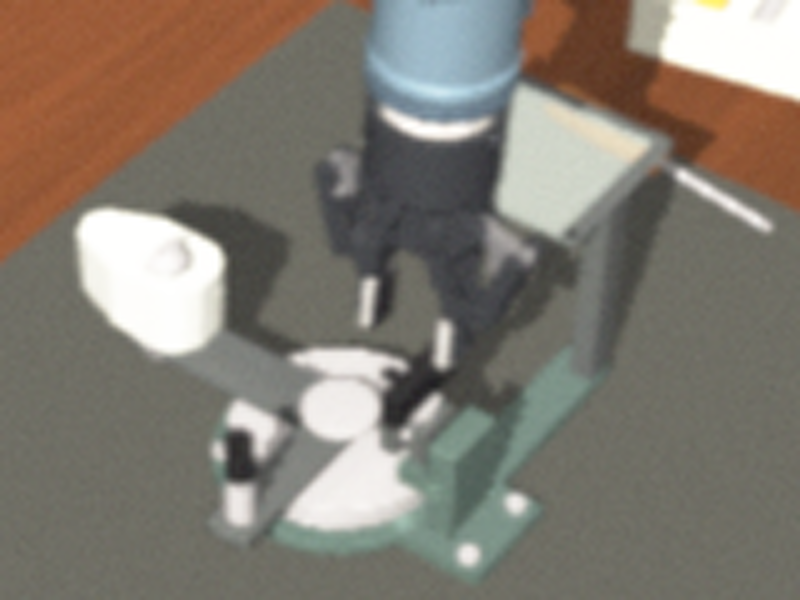

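drive_tool --deltas '[[[0.001,0.0005,-0.015],0],[[0.001,0,-0.015],0],[[0,0,-0.008],0],[[0,0,0],0]]'

```text
time_s: 88.0
eef_pos: [0.6318, 0.0821, 0.0956]
eef_rot: [0.002, 0.699, 0.715, -0.022]
wrist_force: [-0.9, -0.3, -0.1]
opening: 0.5
```

drive_tool --deltas '[[[0,0,0],0],[[0,0,0],0],[[0,0,0],0],[[0,0,0],0],[[0,0,0],0]]' --gripper 0.0

```text
time_s: 88.5
eef_pos: [0.6314, 0.0821, 0.0959]
eef_rot: [0.002, 0.699, 0.715, -0.022]
wrist_force: [-1.3, -0.6, -1.6]
opening: 0.147
```

```bash
python3 -c "
from h import *
st()"
```

```text
t 88.5 pos [0.6314 0.0821 0.0959] jaw 0.023 F [-1.3 -0.6 -1.6] T [ 0.04 -0.28  0.02] op 0.147 q [-0.04  0.48  1.51 -0.04  1.18 -0.05]
toolz mrad [ -27  -35 -999]
```

drive_tool --deltas '[[[0,0,0.006],0],[[0,0,0.006],0],[[0,0,0.004],0],[[0,0,0.003],0],[[0,0,0],0]]'

```text
time_s: 89.0
eef_pos: [0.6311, 0.0821, 0.1125]
eef_rot: [0.002, 0.699, 0.715, -0.022]
wrist_force: [2.1, 0.3, -12.0]
opening: 0.148
```

```bash
python3 -c "
from h import *
st();s=camera('scene');crop(s,280,440,120,240,5,'q2.png')"
```

```text
t 89.0 pos [0.6311 0.0821 0.1125] jaw 0.023 F [  2.1   0.3 -12. ] T [ 0.05 -1.17  0.04] op 0.148 q [-0.04  0.46  1.51 -0.04  1.21 -0.05]
toolz mrad [ -28  -34 -999]
```

View pics/q2.png

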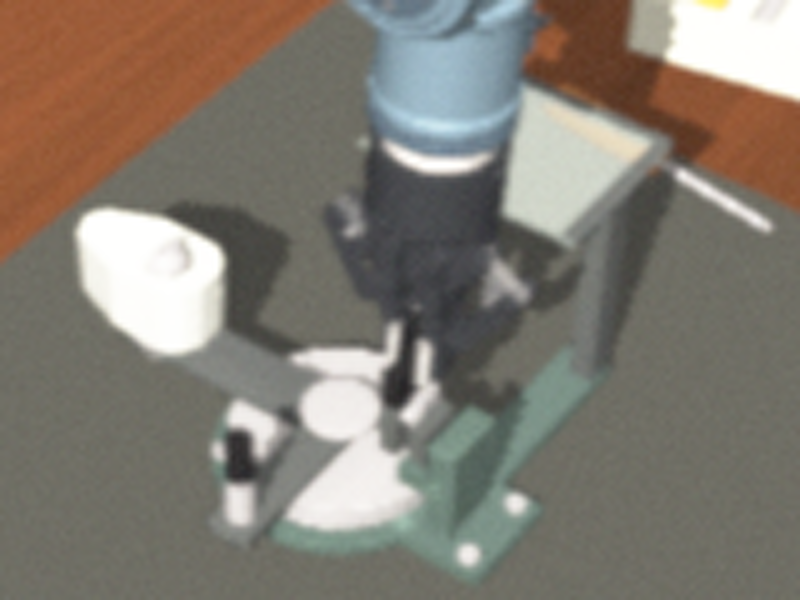

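Pulled ~16.6 mm; lift 3 mm more, then twist.

drive_tool --deltas '[[[0,0,0.003],0],[[0,0,0.002],0],[[0,0,0],0.1],[[0,0,0],0.1],[[0,0,0],0.1]]'

```text
time_s: 89.55
eef_pos: [0.6319, 0.0822, 0.1168]
eef_rot: [0.006, 0.581, 0.814, -0.021]
wrist_force: [6.0, -1.5, -13.8]
opening: 0.149
```

```bash
python3 -c "
from h import *
st()"
```

```text
t 89.55 pos [0.6319 0.0822 0.1168] jaw 0.331 F [  6.   -1.5 -13.8] T [ 0.25 -1.37 -0.02] op 0.149 q [-0.04  0.45  1.51 -0.04  1.2  -0.35]
toolz mrad [ -15  -40 -999]
```

drive_tool --deltas '[[[0,0,0],0.12],[[0,0,0],0.12],[[0,0,0],0.12],[[0,0,0],0.12],[[0,0,0],0.12],[[0,0,0],0.12],[[0,0,0],0.12],[[0,0,0],0.08],[[0,0,0],0]]'

```text
time_s: 90.45
eef_pos: [0.634, 0.0844, 0.117]
eef_rot: [0.015, 0.14, 0.99, -0.012]
wrist_force: [5.9, -0.7, -12.8]
opening: 0.146
```

```bash
python3 -c "
from h import *
st()"
```

```text
t 90.45 pos [0.634  0.0844 0.117 ] jaw 1.291 F [  5.9  -0.7 -12.8] T [ 0.19 -1.    0.06] op 0.146 q [-0.04  0.42  1.54 -0.03  1.15 -1.32]
toolz mrad [  26  -28 -999]
```

drive_tool --deltas '[[[0,0,-0.003],0],[[0,0,0],0]]'

```text
time_s: 90.65
eef_pos: [0.634, 0.0843, 0.1139]
eef_rot: [0.015, 0.14, 0.99, -0.012]
wrist_force: [4.6, 0.7, -12.4]
opening: 0.151
```

drive_tool --deltas '[[[0,0,0],0],[[0,0,0],0],[[0,0,0],0],[[0,0,0.03],0],[[0,0,0.03],0],[[0,0,0.03],0],[[-0.005,-0.01,0.01],-0.12],[[-0.006,-0.01,0],-0.12],[[-0.006,-0.01,0],-0.12],[[-0.006,-0.01,0],-0.12]]' --gripper 0.45

```text
time_s: 91.65
eef_pos: [0.613, 0.0444, 0.2317]
eef_rot: [0.018, 0.378, 0.926, -0.015]
wrist_force: [-0.3, -0.9, 0.9]
opening: 0.45
```

```bash
python3 -c "
from h import *
st();s=camera('scene');crop(s,280,440,120,240,5,'q3.png')"
```

```text
t 91.65 pos [0.613  0.0444 0.2317] jaw 0.796 F [-0.3 -0.9  0.9] T [ 0.01  0.01 -0.  ] op 0.45 q [-0.1   0.25  1.52 -0.04  1.34 -0.89]
toolz mrad [  22  -40 -999]
```

View pics/q3.png

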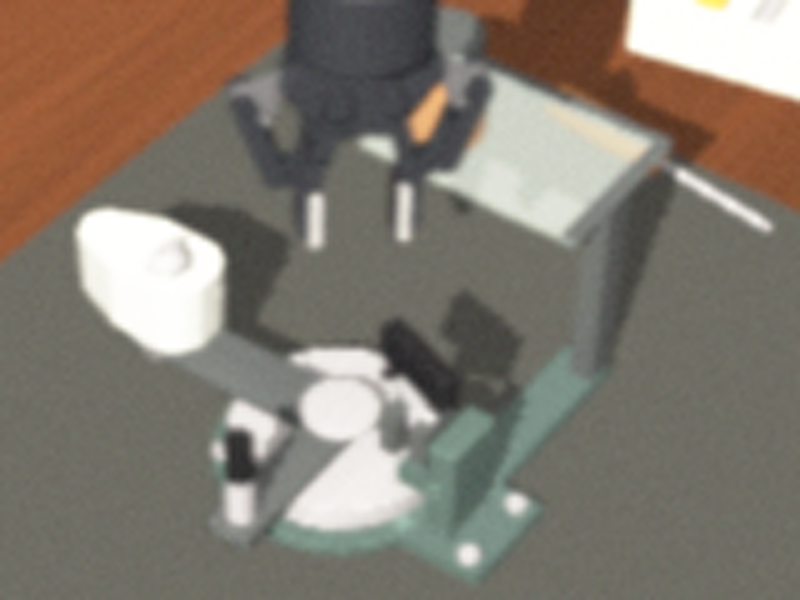

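drive_tool --deltas '[[[-0.006,-0.01,0],-0.13],[[-0.006,-0.01,0],-0.13],[[-0.006,-0.01,0],-0.13],[[-0.006,-0.01,0],-0.13],[[-0.006,-0.01,0],-0.13],[[-0.004,-0.009,-0.01],-0.12],[[0,0,-0.02],0],[[0,0,-0.02],0],[[0,0,-0.02],0],[[0,0,0],0]]'

```text
time_s: 92.7
eef_pos: [0.5807, -0.0172, 0.1709]
eef_rot: [0.017, 0.704, 0.71, -0.018]
wrist_force: [-0.5, 0.2, -0.6]
opening: 0.449
```

```bash
python3 -c "
from h import *
st();s=camera('scene');crop(s,280,440,120,240,5,'q4.png')"
```

```text
t 92.7 pos [ 0.5807 -0.0172  0.1709] jaw 0.009 F [-0.5  0.2 -0.6] T [0.07 0.03 0.01] op 0.449 q [-0.21  0.25  1.65 -0.05  1.23 -0.2 ]
toolz mrad [  -1  -49 -999]
```

View pics/q4.png

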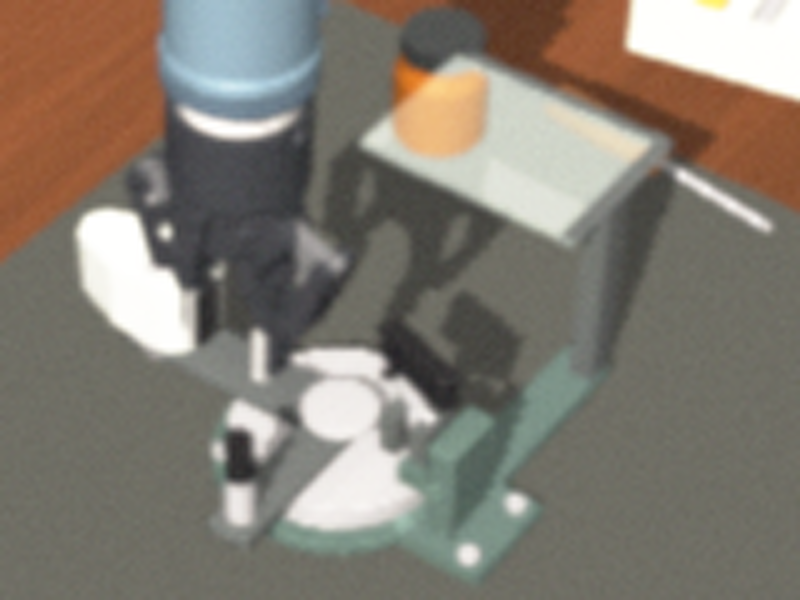

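drive_tool --deltas '[[[0,0,-0.017],0],[[0,0,-0.017],0],[[0,0,-0.017],0],[[0,0,-0.017],0],[[0,0,-0.017],0],[[0,0,-0.012],0],[[0,0,0],0]]'

```text
time_s: 93.45
eef_pos: [0.5906, -0.0178, 0.0866]
eef_rot: [0.026, 0.7, 0.713, -0.012]
wrist_force: [-1.0, -0.2, 0.1]
opening: 0.448
```

```bash
python3 -c "
from h import *
st();s=camera('scene');crop(s,280,440,120,240,5,'q5.png')"
```

```text
t 93.45 pos [ 0.5906 -0.0178  0.0866] jaw 0.018 F [-1.  -0.2  0.1] T [0.07 0.04 0.04] op 0.448 q [-0.2   0.37  1.69 -0.06  1.05 -0.2 ]
toolz mrad [  21  -53 -998]
```

View pics/q5.png

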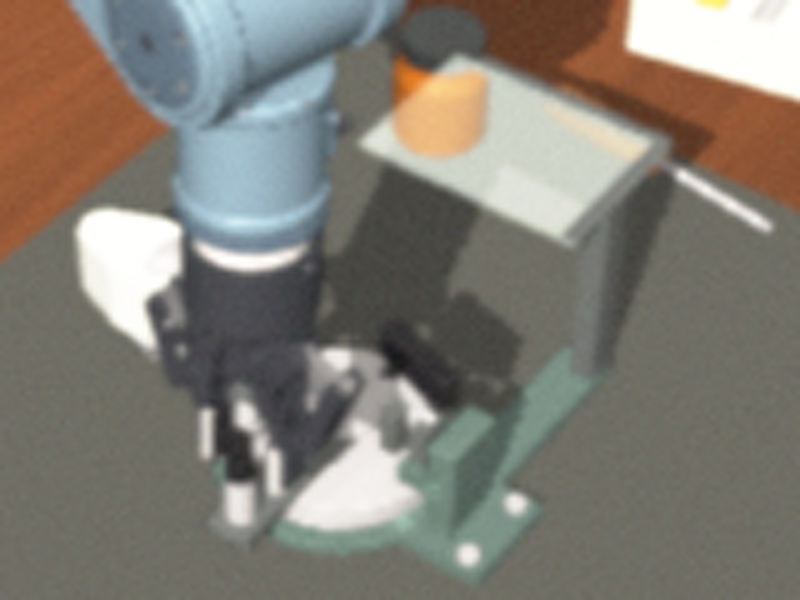

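drive_tool --deltas '[[[-0.005,0.001,-0.008],0],[[-0.005,0.001,-0.008],0],[[-0.001,0,-0.002],0]]' --gripper 0.3

```text
time_s: 93.8
eef_pos: [0.5792, -0.0161, 0.0723]
eef_rot: [0.026, 0.7, 0.714, -0.012]
wrist_force: [-0.6, -0.5, -0.2]
opening: 0.295
```

```bash
python3 -c "
from h import *
st()"
```

```text
t 93.8 pos [ 0.5792 -0.0161  0.0723] jaw 0.019 F [-0.6 -0.5 -0.2] T [-0.05  0.01 -0.08] op 0.295 q [-0.2   0.37  1.73 -0.06  1.02 -0.19]
toolz mrad [  20  -55 -998]
```

drive_tool --deltas '[[[-0.01,0,0],-0.1],[[-0.01,0.001,0],-0.1],[[-0.01,0.002,0],-0.1],[[-0.0095,0.003,0],-0.1],[[-0.009,0.004,0],-0.1],[[0,0,0],0]]'

```text
time_s: 94.4
eef_pos: [0.5396, -0.0078, 0.0795]
eef_rot: [0.031, 0.86, 0.51, -0.011]
wrist_force: [-0.2, 0.2, -0.5]
opening: 0.298
```

```bash
python3 -c "
from h import *
st();s=camera('scene');crop(s,280,440,120,240,5,'q6.png')"
```

```text
t 94.4 pos [ 0.5396 -0.0078  0.0795] jaw -0.5 F [-0.2  0.2 -0.5] T [ 0.08  0.01 -0.01] op 0.298 q [-0.2   0.29  1.82 -0.07  1.01  0.34]
toolz mrad [  12  -66 -998]
```

View pics/q6.png

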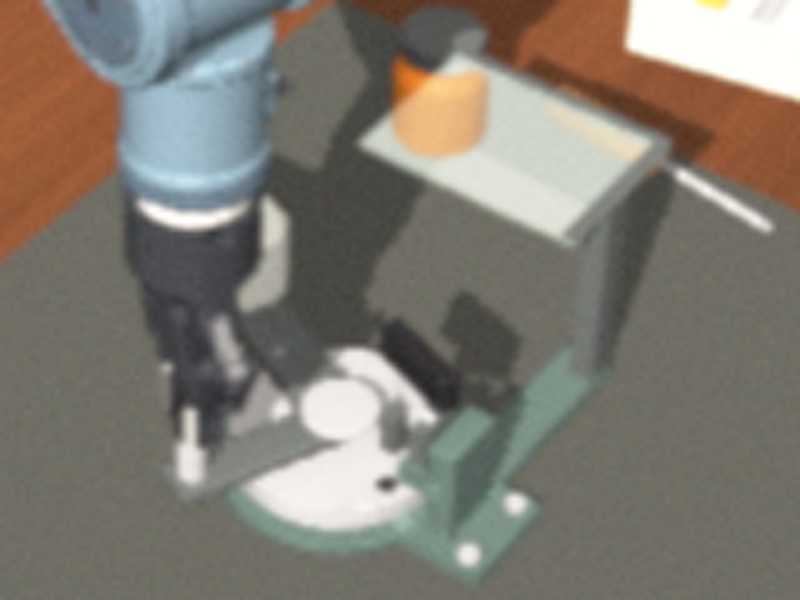

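drive_tool --deltas '[[[-0.009,0.004,-0.003],-0.1],[[-0.0085,0.005,-0.003],-0.1],[[-0.008,0.006,-0.002],-0.1],[[-0.0075,0.0065,0],-0.1],[[-0.007,0.007,0],-0.1],[[-0.006,0.008,0],-0.1]]'

```text
time_s: 95.05
eef_pos: [0.5047, 0.0232, 0.0782]
eef_rot: [0.036, 0.972, 0.231, -0.014]
wrist_force: [0.6, -4.0, -0.8]
opening: 0.302
```

```bash
python3 -c "
from h import *
o=st();p=o['eef_pos'][:2]-[.5765,.0847];print(np.arctan2(-p[1],-p[0]),np.hypot(*p));s=camera('scene');crop(s,280,440,120,240,5,'q7.png')"
```

```text
t 95.05 pos [0.5047 0.0232 0.0782] jaw -1.103 F [ 0.6 -4.  -0.8] T [-0.43 -0.06 -0.05] op 0.302 q [-0.14  0.24  1.89 -0.09  1.02  1.01]
toolz mrad [ -10  -76 -997]
0.708243398509122 0.09449770699988018
```

View pics/q7.png

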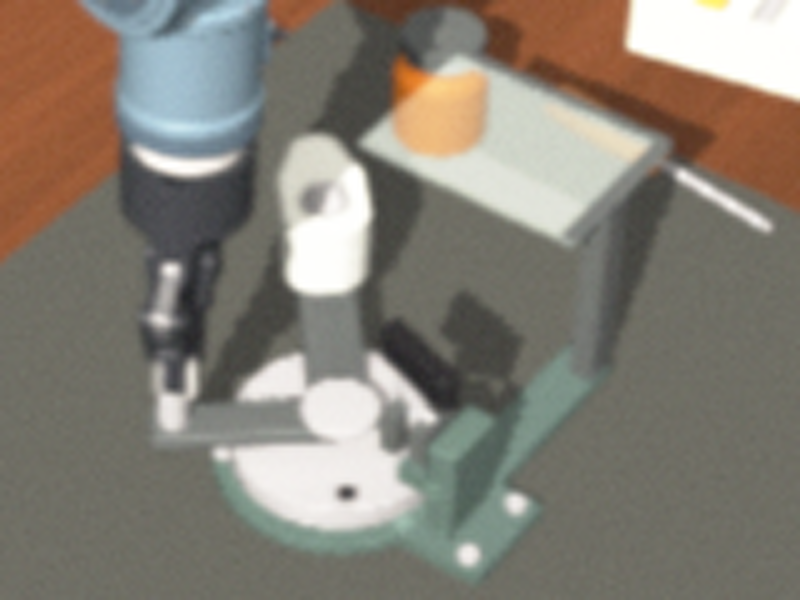

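drive_tool --deltas '[[[-0.008,0.0065,-0.003],-0.1],[[-0.007,0.0075,-0.003],-0.1],[[-0.005,0.009,-0.002],-0.1],[[-0.0035,0.0095,0],-0.1],[[0,0,0],0]]'

```text
time_s: 95.6
eef_pos: [0.4874, 0.0546, 0.0741]
eef_rot: [0.035, 0.999, 0.035, -0.015]
wrist_force: [-0.2, -0.2, -0.0]
opening: 0.303
```

```bash
python3 -c "
from h import *
o=st();p=o['eef_pos'][:2]-[.5765,.0847];print(np.arctan2(-p[1],-p[0]),np.hypot(*p));s=camera('scene');crop(s,280,440,120,240,5,'q8.png')"
```

```text
t 95.6 pos [0.4874 0.0546 0.0741] jaw -1.502 F [-0.2 -0.2 -0. ] T [ 0.05 -0.07  0.01] op 0.303 q [-0.08  0.23  1.91 -0.09  1.03  1.46]
toolz mrad [ -28  -71 -997]
0.3257063320166237 0.09401135991489779
```

View pics/q8.png

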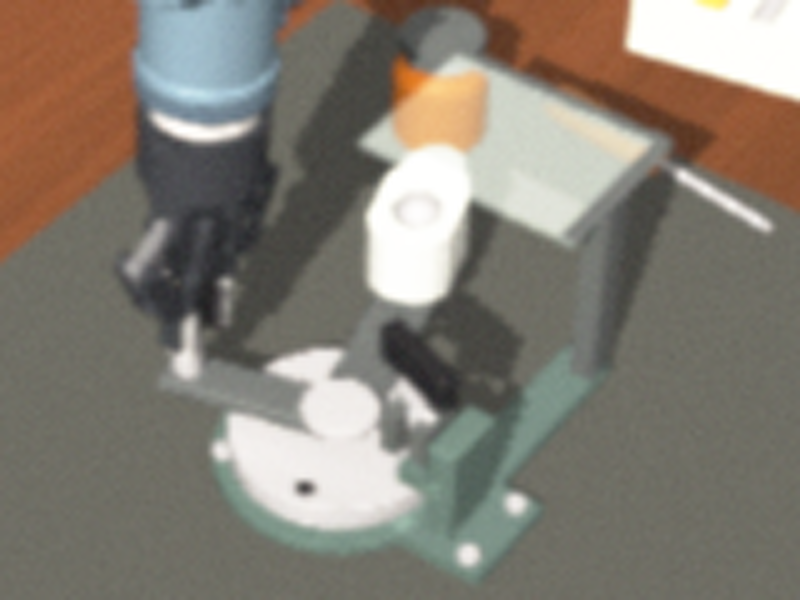

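drive_tool --deltas '[[[-0.005,0.0095,-0.001],-0.04],[[-0.004,0.0095,-0.001],-0.03],[[-0.002,0.01,0],0],[[0,0,0],0]]'

```text
time_s: 96.05
eef_pos: [0.4806, 0.0812, 0.0737]
eef_rot: [0.036, 0.999, 0.008, -0.013]
wrist_force: [-0.2, 0.2, -0.5]
opening: 0.301
```

```bash
python3 -c "
from h import *
o=st();p=o['eef_pos'][:2]-[.5765,.0847];print(np.arctan2(-p[1],-p[0]),np.hypot(*p))"
```

```text
t 96.05 pos [0.4806 0.0812 0.0737] jaw -1.554 F [-0.2  0.2 -0.5] T [0.1  0.   0.02] op 0.301 q [-0.03  0.23  1.91 -0.08  1.03  1.57]
toolz mrad [ -26  -72 -997]
0.03651695249812977 0.09598272405327272
```

drive_tool --deltas '[[[-0.001,0.004,0],0],[[0,0.003,0],0],[[0,0.002,0],0]]'

```text
time_s: 96.35
eef_pos: [0.4799, 0.0861, 0.0738]
eef_rot: [0.04, 0.999, 0.012, -0.014]
wrist_force: [-1.1, -13.4, -1.2]
opening: 0.304
```

```bash
python3 -c "
from h import *
o=st()"
```

```text
t 96.35 pos [0.4799 0.0861 0.0738] jaw -1.547 F [ -1.1 -13.4  -1.2] T [-1.93  0.07  0.11] op 0.304 q [-0.01  0.23  1.91 -0.09  1.03  1.58]
toolz mrad [ -27  -80 -996]
```

drive_tool --deltas '[[[0,-0.003,0],0],[[0,0,0],0],[[0,0,0.02],0],[[0,0,0.03],0],[[0,0,0.04],0],[[0,0,0.04],0],[[0.005,0,0.03],-0.13],[[0.005,0,0.02],-0.14],[[0.005,0,0],-0.14],[[0.005,0,0],-0.14]]' --gripper 0.45

```text
time_s: 97.35
eef_pos: [0.4981, 0.0859, 0.2616]
eef_rot: [0.029, 0.963, -0.265, -0.023]
wrist_force: [-0.0, 0.3, -0.6]
opening: 0.453
```

```bash
python3 -c "
from h import *
o=st();s=camera('scene');crop(s,280,440,120,240,5,'r1.png')"
```

```text
t 97.35 pos [0.4981 0.0859 0.2616] jaw -2.108 F [-0.   0.3 -0.6] T [ 0.02 -0.01  0.01] op 0.453 q [-0.04  0.05  1.69 -0.05  1.46  2.08]
toolz mrad [ -60  -43 -997]
```

View pics/r1.png

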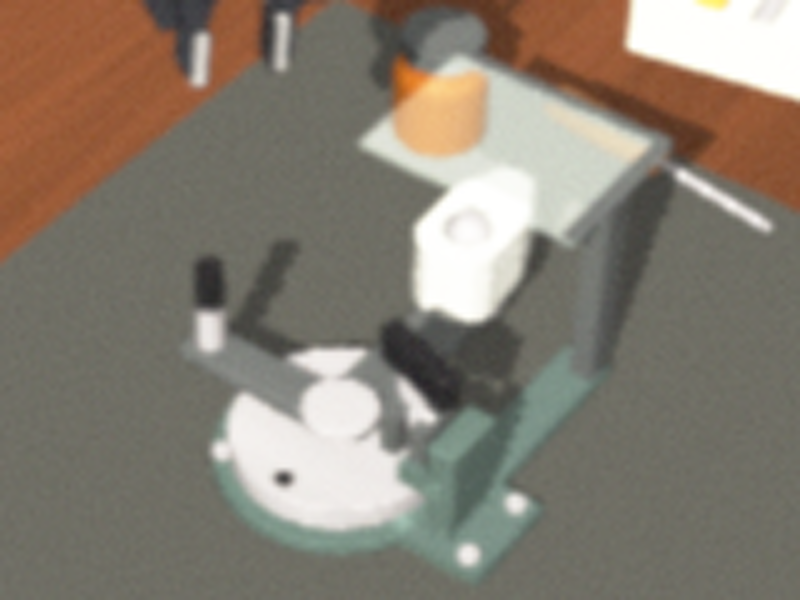

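drive_tool --deltas '[[[0,0,0.02],-0.13],[[0,0,0.02],-0.13],[[0,0,0.01],-0.13],[[0,0,0.01],-0.13],[[0,0,-0.05],0],[[0,0,-0.05],0],[[0,0,-0.04],0],[[0,0,0],0],[[0,0,0],0],[[0,0,0],0]]'

```text
time_s: 98.4
eef_pos: [0.4995, 0.0882, 0.1836]
eef_rot: [0.017, 0.863, -0.504, -0.028]
wrist_force: [0.7, 0.4, -0.3]
opening: 0.45
```

```bash
python3 -c "
from h import *
o=st()"
```

```text
t 98.4 pos [0.4995 0.0882 0.1836] jaw -2.627 F [ 0.7  0.4 -0.3] T [-0.02 -0.06 -0.04] op 0.45 q [-0.06  0.13  1.77 -0.    1.31  2.57]
toolz mrad [ -65   -1 -998]
```

drive_tool --deltas '[[[0,0,0.05],0],[[0,0,0.05],0],[[0,0,0.03],0],[[0,0,-0.05],0],[[0,0,-0.05],0],[[0,0,-0.04],0],[[0,0,0],0],[[0,0,0],0],[[0,0,0],0],[[0,0,0],0]]'

```text
time_s: 99.4
eef_pos: [0.5129, 0.0883, 0.2045]
eef_rot: [0.005, 0.866, -0.501, -0.007]
wrist_force: [0.6, -0.3, 0.5]
opening: 0.449
```

```bash
python3 -c "
from h import *
o=st()"
```

```text
t 99.4 pos [0.5129 0.0883 0.2045] jaw -2.619 F [ 0.6 -0.3  0.5] T [ 0.03 -0.03 -0.07] op 0.449 q [-0.06  0.1   1.76 -0.    1.3   2.56]
toolz mrad [  -18    -2 -1000]
```

drive_tool --deltas '[[[0.004,0,0],0.148],[[0.004,0,0],0.148],[[0.004,0,0],0.148],[[0.004,0,0],0.148],[[0.004,0,0],0.148],[[0.004,0,0],0.148],[[0.004,0,0],0.148],[[0.004,0,0],0.148],[[0.004,0,0],0.148],[[0.004,0,0],0.148]]'

```text
time_s: 100.4
eef_pos: [0.5649, 0.0883, 0.2265]
eef_rot: [0.003, 0.974, 0.226, 0.012]
wrist_force: [0.4, 0.3, 0.3]
opening: 0.451
```

drive_tool --deltas '[[[0.004,0,0],0.148],[[0.004,0,0],0.148],[[0.004,0,0],0.148],[[0.004,0,0],0.148],[[0.004,0,0],0.148],[[0.004,0,0],0.148],[[0.004,0,0],0.148],[[0.004,0,0],0.148],[[0.004,0,0],0.148],[[0.004,0,0],0.148]]'

```text
time_s: 101.4
eef_pos: [0.6158, 0.0881, 0.2486]
eef_rot: [-0.001, 0.559, 0.829, 0.023]
wrist_force: [-0.8, 0.4, 0.7]
opening: 0.448
```

```bash
python3 -c "
from h import *
o=st()"
```

```text
t 101.4 pos [0.6158 0.0881 0.2486] jaw 0.385 F [-0.8  0.4  0.7] T [ 0.02 -0.   -0.01] op 0.448 q [-0.07  0.25  1.49  0.04  1.38 -0.46]
toolz mrad [  24   40 -999]
```

drive_tool --deltas '[[[0.003,-0.001,0],0.14],[[0.003,-0.001,0],0.14],[[0.003,-0.001,0],0.14],[[0.003,-0.001,-0.01],0.14],[[0.003,-0.001,-0.015],0.14],[[0.001,0,-0.015],0.14],[[0,0,-0.015],0.05],[[0,0,-0.015],0],[[0,0,-0.01],0],[[0,0,0],0]]'

```text
time_s: 102.4
eef_pos: [0.642, 0.0822, 0.1862]
eef_rot: [0.002, 0.127, 0.992, 0.025]
wrist_force: [-0.6, -1.1, 0.4]
opening: 0.446
```

```bash
python3 -c "
from h import *
o=st();s=camera('scene');crop(s,280,440,120,240,5,'r2.png')"
```

```text
t 102.4 pos [0.642  0.0822 0.1862] jaw 1.316 F [-0.6 -1.1  0.4] T [-0.    0.01 -0.01] op 0.446 q [-0.08  0.37  1.47  0.05  1.3  -1.41]
toolz mrad [  10   50 -999]
```

View pics/r2.png

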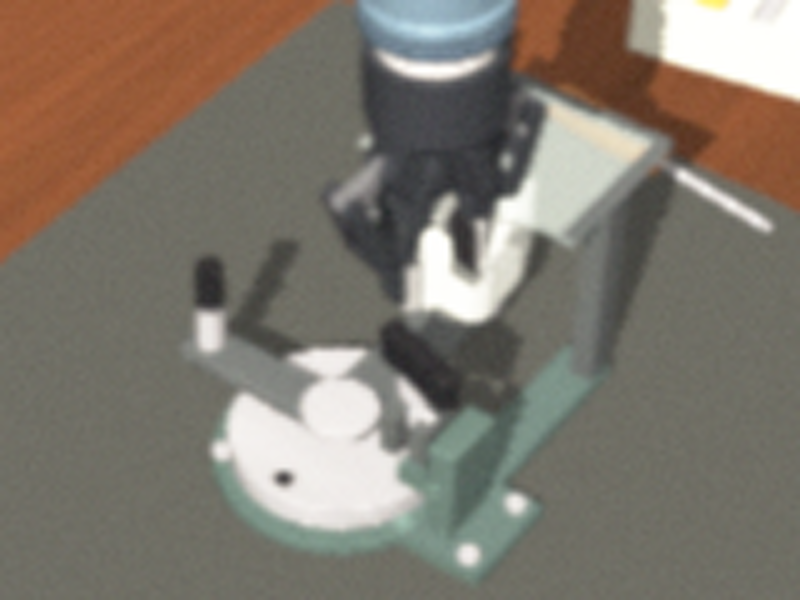

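drive_tool --deltas '[[[-0.004,0.001,-0.018],-0.03],[[-0.004,0.001,-0.018],0],[[-0.002,0.0005,-0.018],0],[[-0.001,0.0005,-0.015],0],[[0,0,-0.008],0],[[0,0,0],0]]'

```text
time_s: 103.05
eef_pos: [0.6353, 0.0852, 0.1144]
eef_rot: [0.009, 0.144, 0.989, 0.026]
wrist_force: [-0.2, 0.7, 0.1]
opening: 0.451
```

```bash
python3 -c "
from h import *
o=st()"
```

```text
t 103.05 pos [0.6353 0.0852 0.1144] jaw 1.282 F [-0.2  0.7  0.1] T [-0.06 -0.01  0.01] op 0.451 q [-0.08  0.42  1.55  0.06  1.15 -1.38]
toolz mrad [  24   48 -999]
```

drive_tool --deltas '[[[-0.001,0,-0.006],0],[[0,0,-0.003],0],[[0,0,0],0]]'

```text
time_s: 103.35
eef_pos: [0.6358, 0.0851, 0.1067]
eef_rot: [0.01, 0.144, 0.989, 0.026]
wrist_force: [0.1, -0.2, -0.4]
opening: 0.449
```

drive_tool --deltas '[[[0,0,0],0],[[0,0,0],0],[[0,0,0],0],[[0,0,0],0],[[0,0,0],0]]' --gripper 0.0

```text
time_s: 103.85
eef_pos: [0.6361, 0.0843, 0.1076]
eef_rot: [0.011, 0.144, 0.989, 0.025]
wrist_force: [0.7, 0.4, -1.0]
opening: 0.147
```

```bash
python3 -c "
from h import *
o=st()"
```

```text
t 103.85 pos [0.6361 0.0843 0.1076] jaw 1.282 F [ 0.7  0.4 -1. ] T [-0.71  0.19 -0.02] op 0.147 q [-0.08  0.43  1.55  0.05  1.13 -1.38]
toolz mrad [  28   46 -999]
```

drive_tool --deltas '[[[0,0,0.003],0],[[0,0,0.002],0],[[0,0,0],0]]'

```text
time_s: 104.15
eef_pos: [0.6355, 0.0843, 0.1086]
eef_rot: [0.01, 0.144, 0.989, 0.025]
wrist_force: [6.0, 0.4, -12.2]
opening: 0.151
```

```bash
python3 -c "
from h import *
o=st()"
```

```text
t 104.15 pos [0.6355 0.0843 0.1086] jaw 1.282 F [  6.    0.4 -12.2] T [-0.67 -0.8   0.  ] op 0.151 q [-0.08  0.43  1.55  0.05  1.14 -1.38]
toolz mrad [  27   46 -999]
```

drive_tool --deltas '[[[0,0,0.004],0],[[0,0,0.001],-0.13],[[0,0,0.001],-0.13],[[0,0,0.0005],-0.13],[[0,0,0.0005],-0.13],[[0,0,0],-0.13]]'

```text
time_s: 104.75
eef_pos: [0.6343, 0.0816, 0.1073]
eef_rot: [0.016, 0.463, 0.886, 0.018]
wrist_force: [-1.5, -1.2, 3.1]
opening: 0.153
```

```bash
python3 -c "
from h import *
o=st()"
```

```text
t 104.75 pos [0.6343 0.0816 0.1073] jaw 0.607 F [-1.5 -1.2  3.1] T [-0.66  0.65  0.01] op 0.153 q [-0.07  0.42  1.57  0.02  1.11 -0.68]
toolz mrad [  45   17 -999]
```

```bash
python3 -c "
from h import *
o=st();s=camera('scene');crop(s,320,400,150,220,9,'r3.png')"
```

```text
t 104.75 pos [0.6343 0.0816 0.1073] jaw 0.607 F [-1.5 -1.2  3.1] T [-0.66  0.65  0.01] op 0.153 q [-0.07  0.42  1.57  0.02  1.11 -0.68]
toolz mrad [  45   17 -999]
```

View pics/r3.png

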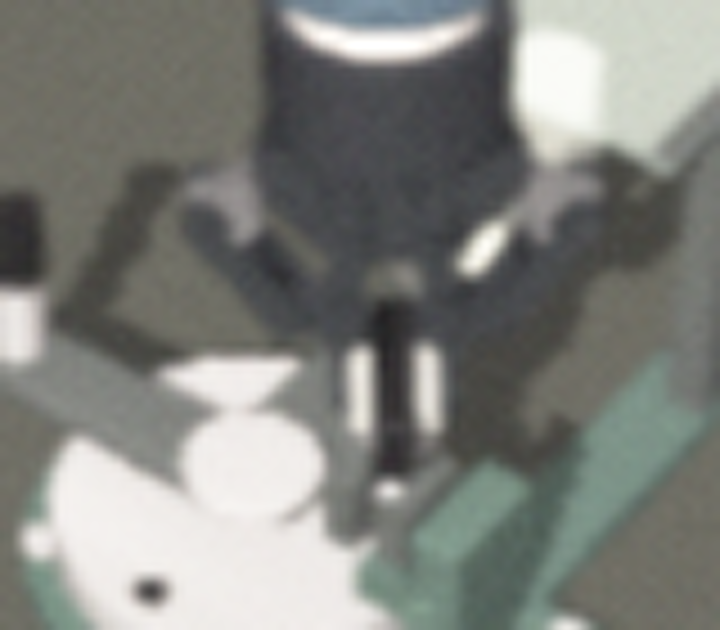

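drive_tool --deltas '[[[0,0,0.003],0],[[0,0,0.003],0],[[0,0,0.001],-0.12],[[0,0,0.001],-0.12],[[0,0,0.001],-0.12]]'

```text
time_s: 105.3
eef_pos: [0.6325, 0.0808, 0.1099]
eef_rot: [0.016, 0.615, 0.788, 0.014]
wrist_force: [5.3, -1.8, -12.5]
opening: 0.153
```

```bash
python3 -c "
from h import *
o=st()"
```

```text
t 105.3 pos [0.6325 0.0808 0.1099] jaw 0.245 F [  5.3  -1.8 -12.5] T [-0.49 -0.4   0.01] op 0.153 q [-0.06  0.41  1.57  0.01  1.11 -0.31]
toolz mrad [  43    2 -999]
```

drive_tool --deltas '[[[0,0,0],-0.1],[[0,0,0],-0.1],[[0,0,0],-0.03],[[0,0,0],0]]'

```text
time_s: 105.7
eef_pos: [0.6314, 0.0805, 0.1047]
eef_rot: [0.016, 0.701, 0.713, 0.011]
wrist_force: [6.3, -2.2, -11.1]
opening: 0.146
```

```bash
python3 -c "
from h import *
o=st()"
```

```text
t 105.7 pos [0.6314 0.0805 0.1047] jaw 0.016 F [  6.3  -2.2 -11.1] T [-0.34 -0.63  0.09] op 0.146 q [-0.06  0.42  1.57 -0.    1.11 -0.07]
toolz mrad [  39   -6 -999]
```

Twist back at zero (jaw 0.016, same as at start). Lower and release.

drive_tool --deltas '[[[0,0,-0.006],0],[[0,0,-0.006],0],[[0,0,-0.002],0]]'

```text
time_s: 106.0
eef_pos: [0.6323, 0.0805, 0.0926]
eef_rot: [0.016, 0.699, 0.715, 0.012]
wrist_force: [-9.4, -1.8, 21.2]
opening: 0.151
```

```bash
python3 -c "
from h import *
o=st();s=camera('scene');crop(s,280,440,120,240,5,'r4.png')"
```

```text
t 106.0 pos [0.6323 0.0805 0.0926] jaw 0.023 F [-9.4 -1.8 21.2] T [-0.31  2.18  0.05] op 0.151 q [-0.06  0.44  1.58 -0.    1.09 -0.08]
toolz mrad [  40   -6 -999]
```

View pics/r4.png

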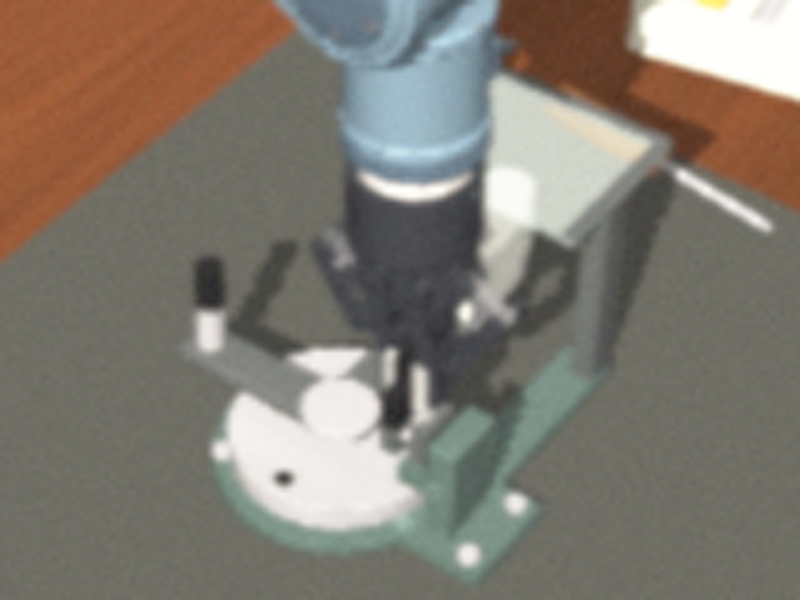

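drive_tool --deltas '[[[0,0,0.002],0],[[0,0,0],0],[[0,0,0],0],[[0,0,0.02],0],[[0,0,0.02],0],[[0,0,0.03],0],[[0,0,0.03],0],[[0,0,0.03],0],[[-0.03,-0.03,0.01],0],[[-0.03,-0.03,0],0]]' --gripper 0.5

```text
time_s: 107.05
eef_pos: [0.5733, 0.0239, 0.2415]
eef_rot: [0.016, 0.694, 0.719, 0.015]
wrist_force: [-0.3, -1.2, -0.6]
opening: 0.5
```

drive_tool --deltas '[[[-0.03,-0.03,0.01],0],[[-0.03,-0.04,0],0],[[-0.03,-0.04,0],0],[[-0.02,-0.04,0],0],[[0,-0.04,0],0],[[0,-0.04,0],0],[[0,-0.04,0],0],[[0,0,0],0]]'

```text
time_s: 107.85
eef_pos: [0.457, -0.2556, 0.2555]
eef_rot: [0.022, 0.693, 0.721, 0.017]
wrist_force: [-0.3, 1.1, -0.6]
opening: 0.501
```

```bash
python3 -c "
from h import *
o=st();s=camera('scene');crop(s,280,440,120,240,5,'s1.png');c=snap('top','s2.png');crop(c,175,335,130,280,5,'s3.png')"
```

```text
t 107.85 pos [ 0.457  -0.2556  0.2555] jaw 0.039 F [-0.3  1.1 -0.6] T [-0.02  0.01 -0.  ] op 0.501 q [-0.76  0.01  1.75  0.03  1.34 -0.8 ]
toolz mrad [  54   -6 -999]
```

View pics/s1.png

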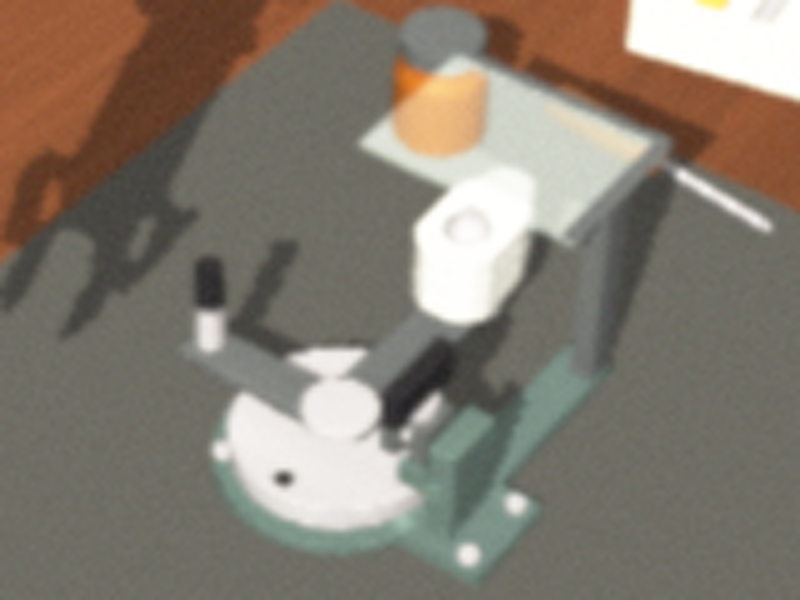

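View pics/s3.png

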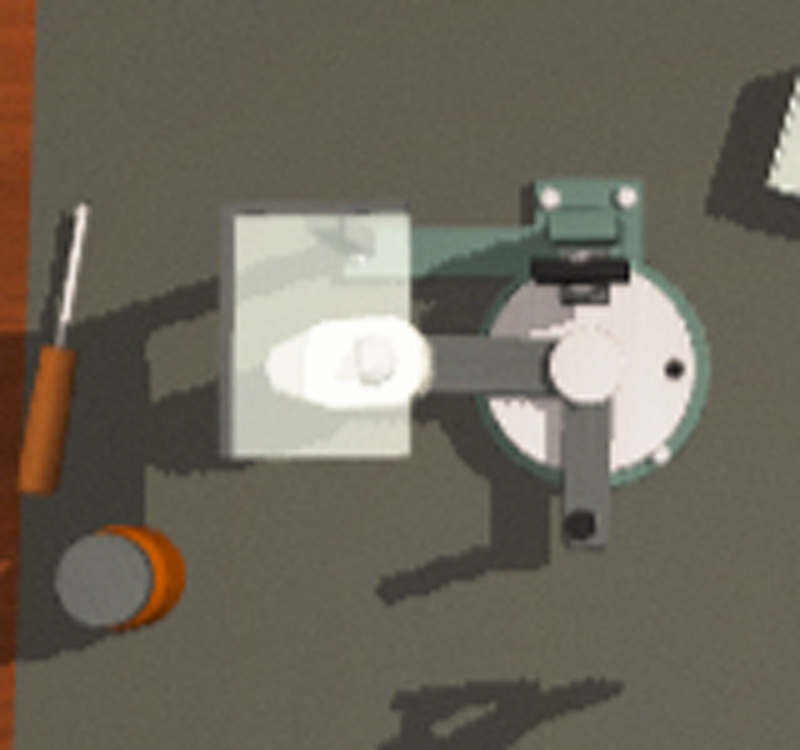

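```bash
python3 -c "
from h import *
a=cv2.imread('pics/top0.png').astype(int);c=camera('top');b=cv2.cvtColor(c['frame'],cv2.COLOR_RGB2BGR).astype(int)
for n,(x0,x1,y0,y1) in dict(jar=(180,215,230,260),driver=(176,196,165,232),tin=(325,380,135,185),tee=(278,304,176,194)).items(): print(n,np.abs(a-b)[y0:y1,x0:x1].mean().round(2))
print(hand_in())"
```

```text
jar 1.88
driver 1.87
tin 1.74
tee 1.82
the job is handed in; nothing more can be done
None
```

The job is done and handed in at about 108 s of the 210 s allowed. No verdict is reported.

**What I did**
- **Unlock and swing out:** I pulled and twisted the plunger so it stayed out, swung the arm to its outer stop and locked it there.
- **Load the cams:** Three cams were present. One had been knocked aside during the run, so I measured it again before picking it up. I pushed all three down onto the arbor, each stopping at the height expected for its place in the stack.
- **Swing back and lock:** I unlocked the plunger again, swung the loaded arm back under the guard and let the plunger drop home.

**Last checks**
- The final pictures show all three cams stacked under the guard. The plunger handle looks the same as in the first picture.
- The tool height when I let go of the handle also puts the plunger fully home (0.0926 m, against 0.0927 m expected).
- Around the jar, screwdriver, tin and plunger handle, the picture differs from the first one only by noise, and the robot was clear of everything.

**What fell short**
- The post sits a few millimetres off its first position, because the arm stopped slightly towards its end stop. That is within the stated locking play.
- The tool kept picking up a tilt of a few degrees during moves, and I corrected it several times along the way.
- Seating the second cam took a push of about 40 N through the fingers. The 40 N limit covers the arm and gripper body, so I don't expect this to count, but I can't confirm it.

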